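# Bring the carriages round the curved guide rod and fit their spacer rings

### The job

Swing the yellow gate on the curved guide rod fully open, then slide every carriage from the park leg round the bend to the measuring leg, so that each stands centred on a white line of its own (any line will do). Lower over the pin of each carriage the spacer ring of its own colour until it lies flat on the carriage, and in the end have the gate fully shut again behind the carriages; leave everything else on the worktop where it is.

Things in the scene. Friction and masses are not known exactly. Their poses are not given: they have to be found in the camera images.
- rig: aluminium base plate, 12 mm thick, fixed to the worktop, carrying a round steel guide rod of 9 mm diameter, its axis 29 mm above the worktop. Origin: on the worktop below the point where the rod's straight park leg meets the bend. The park leg runs from there along the rig's own +x for 134 mm to an end block (30 mm wide, 46 mm above the worktop) that keeps the carriages on the rod
- bend_centre (a point): centre of the rod's bend, at the rod axis' height. The bend is an arc of 95 mm radius about this point, which lies at (0, 95) mm in the rig's x, y; from the rig's origin it turns through 75 degrees, to (-91.8, 70.4) mm
- bend_end (a point): point on the rod's axis where the bend ends and the straight measuring leg begins, at (-91.8, 70.4) mm in the rig's x, y. The leg goes on tangentially in the rig's direction (-0.259, 0.966) for 134 mm to an end block like the other
- gate (a joint): yellow swing gate, angle in rad: 0 = shut, its arm pointing along the rig's own -y from the pivot to the rod, between park leg and bend, so that no carriage can pass; it opens clockwise seen from above (over the inside of the bend, away from the park leg) to its stop at 2.6 = fully open. Light friction holds it where it is left (about 1 N at the knob); no spring
- gate_knob (a point): centre of the part to grip of the gate's upright round black knob, 14 mm in diameter, which stands from 47 to 73 mm above the worktop, 50 mm from the pivot; this point is 62 mm up. The knob moves with the gate
- gate_pivot (a point): point on the gate's upright pivot axis, 62 mm above the worktop; fixed to the rig (the pivot's own top is 52 mm up)
- mark_1 (a point): white line 1 across the base plate under the measuring leg (nearest the bend); the point lies below the rod's axis, on the plate's top (12 mm above the worktop). The lines are 45 mm apart
- mark_2 (a point): white line 2 across the base plate under the measuring leg (the middle one); the point lies below the rod's axis, on the plate's top (12 mm above the worktop). The lines are 45 mm apart
- mark_3 (a point): white line 3 across the base plate under the measuring leg (nearest the end block); the point lies below the rod's axis, on the plate's top (12 mm above the worktop). The lines are 45 mm apart
- carriage_red_centre (a point): red carriage: a block 28 mm long (own x, along the rod), 34 mm wide (own y) and 36 mm high whose 13 mm square bore runs along its length, 17 mm above its underside, and takes the rod; about 0.2 kg. It stands on the base plate, its top 48 mm above the worktop, and cannot leave the rod or pass another carriage. This point is the block's centre, half-way up. It may be absent
- carriage_red_seat (a point): centre of the top face of the red carriage (own z up), out of which an upright round steel pin 11 mm in diameter stands 24 mm, the top 6 mm tapered to 5 mm
- ring_red_centre (a point): red spacer ring, 34 mm outside diameter, 14 mm bore, 14 mm high, 30 g, lying flat on the worktop; the point is its centre, half-way up, own z along the bore. Seated, it is 7 mm above the top face of the carriage
- carriage_blue_centre (a point): blue carriage: a block 28 mm long (own x, along the rod), 34 mm wide (own y) and 36 mm high whose 13 mm square bore runs along its length, 17 mm above its underside, and takes the rod; about 0.2 kg. It stands on the base plate, its top 48 mm above the worktop, and cannot leave the rod or pass another carriage. This point is the block's centre, half-way up. It may be absent
- carriage_blue_seat (a point): centre of the top face of the blue carriage (own z up), out of which an upright round steel pin 11 mm in diameter stands 24 mm, the top 6 mm tapered to 5 mm
- ring_blue_centre (a point): blue spacer ring, 34 mm outside diameter, 14 mm bore, 14 mm high, 30 g, lying flat on the worktop; the point is its centre, half-way up, own z along the bore. Seated, it is 7 mm above the top face of the carriage
- carriage_green_centre (a point): green carriage: a block 28 mm long (own x, along the rod), 34 mm wide (own y) and 36 mm high whose 13 mm square bore runs along its length, 17 mm above its underside, and takes the rod; about 0.2 kg. It stands on the base plate, its top 48 mm above the worktop, and cannot leave the rod or pass another carriage. This point is the block's centre, half-way up. It may be absent
- carriage_green_seat (a point): centre of the top face of the green carriage (own z up), out of which an upright round steel pin 11 mm in diameter stands 24 mm, the top 6 mm tapered to 5 mm
- ring_green_centre (a point): green spacer ring, 34 mm outside diameter, 14 mm bore, 14 mm high, 30 g, lying flat on the worktop; the point is its centre, half-way up, own z along the bore. Seated, it is 7 mm above the top face of the carriage
- beaker: clear 100 ml beaker, 57 mm wide, 67 mm high; a bystander, origin at the centre of its underside
- sample_cup: open clear specimen cup, 43 mm wide, 40 mm high; a bystander, origin at the centre of its underside

How it is judged (in metres and radians):
On the way, in this order (a step that is already met when the one before it is completed fails the run):
1. the gate is swung open (2.3 rad or more) (value of joint gate above 2.3 rad), for 0.2 s.
2. every carriage stands on a white line of the measuring leg, centre within 8 mm ((horizontal distance between carriage_red_centre and mark_1 below 0.008 m or horizontal distance between carriage_red_centre and mark_2 below 0.008 m or horizontal distance between carriage_red_centre and mark_3 below 0.008 m) and (horizontal distance between carriage_blue_centre and mark_1 below 0.008 m or horizontal distance between carriage_blue_centre and mark_2 below 0.008 m or horizontal distance between carriage_blue_centre and mark_3 below 0.008 m) and (horizontal distance between carriage_green_centre and mark_1 below 0.008 m or horizontal distance between carriage_green_centre and mark_2 below 0.008 m or horizontal distance between carriage_green_centre and mark_3 below 0.008 m)), for 0.2 s.
At the end, for the whole second after the job is handed in: every carriage is at rest within 8 mm of a white line and carries the ring of its own colour flat on its top face (within 4 mm of the pin's axis, centre 4 to 10 mm above the face, tilt under 0.12 rad); the gate is shut (under 0.12 rad) (all of step 2 and value of joint gate below 0.12 rad and horizontal distance between ring_red_centre and carriage_red_seat below 0.004 m and z of ring_red_centre in the frame of carriage_red_seat between 0.004 and 0.01 m and angle between the z axis of ring_red_centre and the z axis of carriage_red_seat, either way round below 0.12 rad and linear speed of each of ring_red, carriage_red, ring_blue, carriage_blue, ring_green, carriage_green below 0.02 m/s and horizontal distance between ring_blue_centre and carriage_blue_seat below 0.004 m and z of ring_blue_centre in the frame of carriage_blue_seat between 0.004 and 0.01 m and angle between the z axis of ring_blue_centre and the z axis of carriage_blue_seat, either way round below 0.12 rad and horizontal distance between ring_green_centre and carriage_green_seat below 0.004 m and z of ring_green_centre in the frame of carriage_green_seat between 0.004 and 0.01 m and angle between the z axis of ring_green_centre and the z axis of carriage_green_seat, either way round below 0.12 rad); the robot touches nothing.
It fails at once if the beaker is shifted by more than 4 cm (distance of beaker from where it was at the start of the episode above 0.04 m).
It fails at once if the sample cup is shifted by more than 4 cm (distance of sample_cup from where it was at the start of the episode above 0.04 m).
Of carriage_red, carriage_blue, carriage_green only 2 to 3 are there at a start; the rules pass over those that are not, and their reading is None.
At some moment in a run one of ring_red, ring_blue, ring_green may be knocked a few centimetres aside while the robot is not near it.
Once in a run the grip may slacken for a moment while it holds something.
It also fails if it takes over 210 s, if anything falls off the work surface, if the arm or the gripper's body presses on something with over 40 N, if the wrist force passes 120 N, or if a joint passes its speed limit or range.

### The arm

A 6-joint arm with a two-finger parallel gripper is mounted at the origin on a cart in front of the work surface, level with it; the furniture and walls round the work are solid. World frame = base frame: x ahead of the robot, y to its left, z up, the work surface at z = 0. Lengths are in mm, angles in rad, forces in N, time in s.
With the tool pointing down it reaches from about 400 to 925 mm from the base axis. Payload 12.5 kg.
Tool frame: the origin (TCP) lies at the very end of the fingers, on their centre line; the grasp point (between the pads) lies 19 mm behind it; y points along the fingers, z is the direction in which the jaws open and shut, and the axes are right-handed (so a half turn about y gives the same grasp; the last joint's range is limited). The gripper opens to 95 mm and grips with 3 to 60 N. Pads are 20 mm wide; open, the fingers measure 119 mm over their backs; the gripper's body (75 mm by 180 mm) begins 59 mm behind the grasp point.
Start: joints at [1.103, 0.491, 1.559, -0, 1.092, -0.106], TCP at [221.208, 584.563, 214.661] pointing down, gripper open.
Joint ranges: [-3.1, 3.1], [-0.84, 2.19], [0.05, 2.79], [-1.13, 4.28], [0.06, 2.93], [-2.69, 2.69]. Speed limits (rad/s): [2.22, 2.22, 2.79, 3.14, 3.14, 3.14].

### API

Orientations are given as [roll, pitch, yaw] about the fixed x, y, z axes, in that order (R = Rz(yaw) Ry(pitch) Rx(roll)).
In Python, from cell import env, optics gives the robot as it stands.
- The arm moves only by the tool drive_tool, never from a script. Its argument "steps" is a list of rows, each an object with "slide": the shift along the tool's x, y, z in m, a list of three; "dr": the turn, a rotation vector about the tool's x, y, z in rad, a list of three; "fingers": the finger opening in m, from 0 to 0.0951. A call has 1 to 5 rows; each row is the pose to reach, as a shift and turn from the pose commanded when the call began, along the tool's axes at that moment; what a row does not reach only later rows make up. A row lasts 1/12 s, in which the tool goes at most 41.7 mm and 7.16 degrees, less where a joint would pass 70% of its speed; a pose out of reach is approached as far as the arm can. A call with a gripper value outside its range is refused whole. The fingers move at their own pace and stop on an object; the grip force is fixed at half the most. Time passes only in rows, so rows that repeat a pose let the fingers close. It gives the time, the measured TCP pose, the force and the opening at its end, in the units of the state.
- env.state(): the state, without advancing time (a new reading comes with each control period).
- optics.read_camera(name): name is "scene" or "top"; returns the picture (400x640x3 uint8, red, green, blue); there is no depth.
- optics.camera_model(name): a dict with "mtx" (3x3 intrinsics, pixels), "R" (3x3) and "t" (3): a world point X has camera coordinates R X + t. Camera axes: x right, y down, z forward; pixel columns grow to the right and rows downward; lengths in mm; the calibration is good to about 2 mm. A picture is of the moment at which its call begins. camera_model takes no time and is no camera call.
- env.job_done(): hands the job in, once; it reports no verdict.
The state is a dict: "t": time; "joints": joint angles; "qvel": joint speeds; "tau": joint torques, N m; "eef_pos": TCP position; "tcp_rot": TCP orientation; "ft_force": force on the tool from outside, world axes, zero at the start; "moment": the same for the moment, N m; "opening": opening from 0.0 (shut) to 1.0 (fully open).
Only numpy, scipy, OpenCV 4.12 (cv2) and the standard library are available. Lean on these libraries where they do the work, as an engineer would, in place of code of your own. Each camera call takes 0.05 s, during which the arm holds its last target.

## Working session

There is one attempt and no reset: what is moved stays moved. The work goes in short steps, Python scripts to look and compute and a tool call to move; the robot and the scene stay as the last step left them, time stands still between calls to the robot, and variables do not carry over. Pictures are saved under pics/ and viewed, and the job is handed in when it is done.

Besides the shell and the picture viewer there is one more tool, called in YAML: its name, and indented under it one key for each argument. drive_tool: Moves the arm, as the interface text tells. Its arguments: {"type":"object","properties":{"steps":{"type":"array","items":{"type":"object","properties":{"slide":{"type":"array","items":{"type":"number"}},"dr":{"type":"array","items":{"type":"number"}},"fingers":{"type":"number"}}}}},"required":["steps"]}

```bash
ls; mkdir -p pics; python3 - <<'E'
from cell import env, optics
import cv2
for n in("scene","top"):
    im=optics.read_camera(n); cv2.imwrite(f"pics/{n}0.png",im[:,:,::-1])
    m=optics.camera_model(n); print(n,m)
print(env.state())
E
```

```text
pics
scene {'mtx': array([[431.91518332,   0.        , 317.12891967],
       [  0.        , 431.91518332, 195.74565596],
       [  0.        ,   0.        ,   1.        ]]), 'R': array([[ 8.90482495e-01, -4.55017149e-01, -5.65771448e-04],
       [-2.90479458e-01, -5.67519252e-01, -7.70417798e-01],
       [ 3.50232224e-01,  6.86207908e-01, -6.37539094e-01]]), 't': array([-470.3687152 ,  247.87158177, 1340.09100063])}
top {'mtx': array([[476.17049808,   0.        , 329.93720434],
       [  0.        , 476.17049808, 200.82648661],
       [  0.        ,   0.        ,   1.        ]]), 'R': array([[ 0.00658142, -0.99989385,  0.0129987 ],
       [-0.99387395, -0.00797481, -0.11023144],
       [ 0.1103234 , -0.01219359, -0.99382094]]), 't': array([  31.66459462,  561.35479894, 1626.28277438])}
{'t': 0.1, 'joints': array([ 1.10339024e+00,  4.91503608e-01,  1.55938555e+00,  8.52596505e-06,
        1.09168425e+00, -1.05587092e-01]), 'qvel': array([ 2.28824722e-04, -5.89273072e-04, -2.34780076e-03, -5.64817806e-04,
        6.00200490e-05, -6.36964263e-04]), 'tau': array([ 1.50753593e-03, -6.13613462e+01, -2.58603770e+01,  6.93324488e-02,
        4.70506854e-02, -1.71697229e-05]), 'eef_pos': array([221.10969978, 584.35826481, 214.11850936]), 'tcp_rot': array([-1.57177083e+00,  1.10883157e-04, -3.61822982e-01]), 'ft_force': array([ 0.44114874, -0.43988031, -0.74102577]), 'moment': array([-0.02207239,  0.01750767,  0.03143467]), 'opening': 1.0026282538100086}
```

View pics/scene0.png

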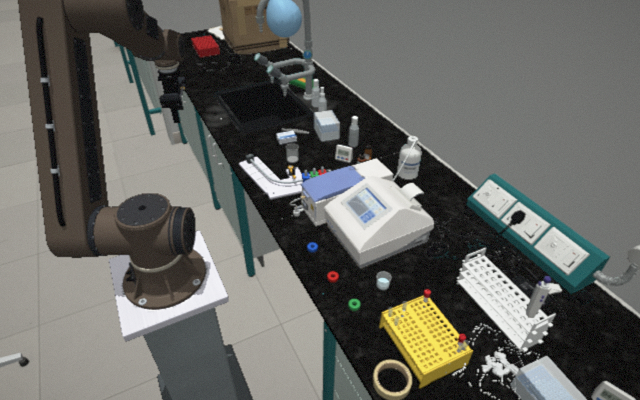

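View pics/top0.png

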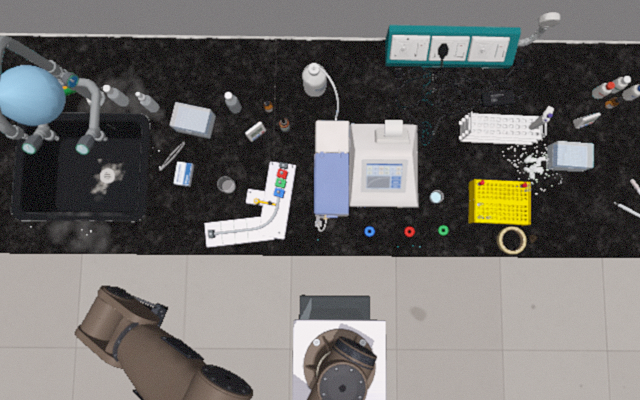

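Scene: rig at about (250,200) in the top view with three carriages at (282,173–193). The rings are at (369,231) blue, (409,231) red and (443,230) green. I'll zoom in.

```bash
python3 - <<'E'
import cv2
a=cv2.imread("pics/top0.png")[145:255,190:330]; cv2.imwrite("pics/z1.png",cv2.resize(a,None,fx=5.5,fy=5.5,interpolation=cv2.INTER_CUBIC))
a=cv2.imread("pics/scene0.png")[130:220,220:340]; cv2.imwrite("pics/z2.png",cv2.resize(a,None,fx=6,fy=6,interpolation=cv2.INTER_CUBIC))
E
```

```text
(no output)
```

View pics/z1.png

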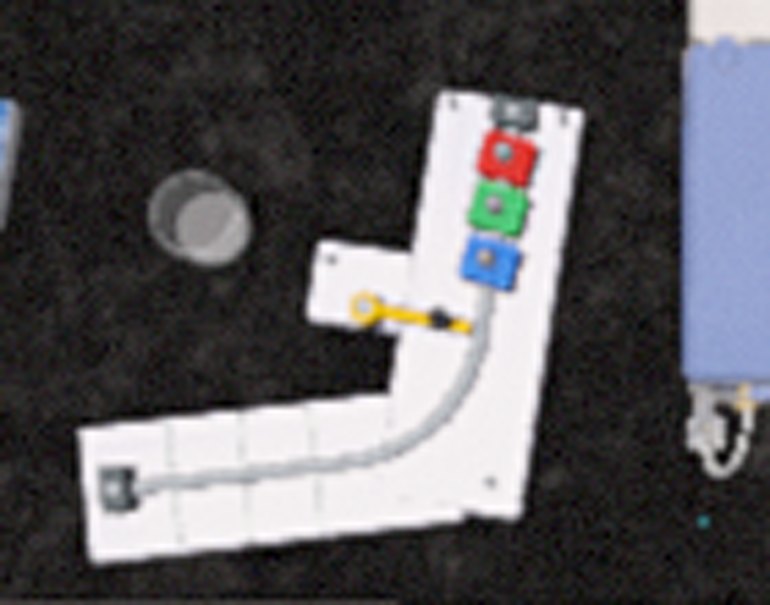

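View pics/z2.png

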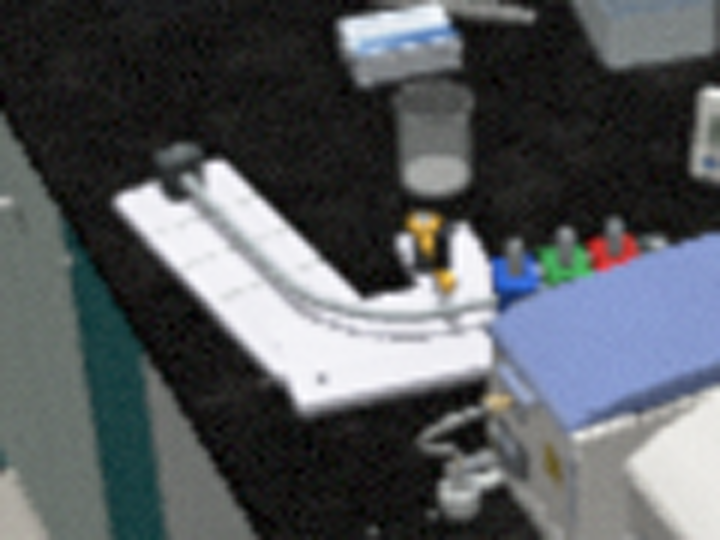

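```bash
cat > h.py <<'E'
import numpy as np, cv2
from cell import env, optics
def ray(name,uv,z):
    m=optics.camera_model(name);K,R,t=m["mtx"],m["R"],np.array(m["t"])
    d=R.T@np.linalg.inv(K)@np.array([uv[0],uv[1],1.]);C=-R.T@t
    return (C+d*(z-C[2])/d[2])[:2]
def proj(name,X):
    m=optics.camera_model(name);p=m["mtx"]@(m["R"]@np.array(X,float)+m["t"]);return p[:2]/p[2]
def zoom(name,fn,u0,u1,v0,v1,f):
    im=optics.read_camera(name);cv2.imwrite("pics/raw_"+fn,im[:,:,::-1])
    cv2.imwrite("pics/"+fn,cv2.resize(im[v0:v1,u0:u1,::-1],None,fx=f,fy=f,interpolation=cv2.INTER_CUBIC))
    return im
HS={'red':[(0,8),(172,180)],'green':[(55,85)],'blue':[(98,118)]}
def masks(im,c):
    h=cv2.cvtColor(im,cv2.COLOR_RGB2HSV);m=0
    for a,b in HS[c]: m=m|cv2.inRange(h,(a,110,50),(b,255,255))
    return m
def blobs(im,c,box):
    u0,u1,v0,v1=box;m=np.zeros(im.shape[:2],np.uint8);m[v0:v1,u0:u1]=masks(im,c)[v0:v1,u0:u1]
    n,l,s,ce=cv2.connectedComponentsWithStats(m)
    return [(int(s[i,4]),ce[i].round(2)) for i in range(1,n) if s[i,4]>8]
E
python3 - <<'E'
from h import *
im=cv2.imread("pics/top0.png")[:,:,::-1].copy()
for c in HS:
    for nm,box,z in(("carr",(260,305,155,205),44),("ring",(350,465,215,245),10)):
        for a,p in blobs(im,c,box): print(c,nm,a,p,ray("top",p,z).round(1))
def Z(u,v,z): return ray("top",(190+(u+.5)/5.5-.5,145+(v+.5)/5.5-.5),z).round(1)
for n,u,v,z in [("pinr",505,153,70),("ping",496,206,70),("pinb",486,259,70),("pivot",365,306,52),("knob",441,319,73),("mrod",150,486,33),("mrod2",330,462,33),("prod",485,300,33),("blockM",118,488,46),("blockP",515,112,46),("l3",175,435,12),("l2",243,430,12),("l1",312,422,12),("l3b",181,530,12),("l2b",249,528,12),("l1b",321,512,12),("cup",200,215,33),("boxcorner",683,230,100),("boxc2",683,380,100),("boxc3",690,40,100)]: print(n,Z(u,v,z))
E
```

```text
red carr 67 [281.84 173.48] [653.8 203.4]
red ring 108 [409.11 231.26] [ 458.3 -242.9]
green carr 58 [280.55 183.03] [620.3 207.3]
green ring 98 [442.9  229.87] [ 464.  -361.8]
blue carr 63 [278.94 192.59] [586.9 212.3]
blue ring 104 [369.05 230.97] [ 458.3 -102.2]
pinr [653.1 202.6]
ping [619.8 207.6]
pinb [586.6 213.2]
pivot [558.8 289.7]
knob [548.8 239.8]
mrod [446.6 423.9]
mrod2 [462.4 312. ]
prod [565.3 216.9]
blockM [444.7 440.8]
blockP [683.5 199. ]
l3 [479.9 413.9]
l2 [483.4 370.9]
l1 [488.8 327.3]
l3b [419.8 408.2]
l2b [421.4 365.4]
l1b [431.8 320.2]
cup [618. 398.]
boxcorner [601.5  91. ]
boxc2 [510.  90.]
boxc3 [719.1  87.9]
```

```bash
cat > fit.py <<'E'
from h import *
from scipy.optimize import least_squares
P=[(653.5,203),(620,207.5),(586.8,212.8),(683.5,199)]
M=[(446.6,423.9),(462.4,312),(444.7,440.8)]
lines=[[(479.9,413.9),(419.8,408.2)],[(483.4,370.9),(421.4,365.4)],[(488.8,327.3),(431.8,320.2)]]
piv=np.array((558.8,289.7));kn=np.array((548.8,239.8))
d=np.array([-np.sin(np.radians(15)),np.cos(np.radians(15))]);n=np.array([d[1],-d[0]])
def toR(p,q): 
    h=p[2];R=np.array([[np.cos(h),-np.sin(h)],[np.sin(h),np.cos(h)]]);return R.T@(np.array(q)-p[:2])
be=np.array([-91.8,70.4])
def f(p):
    r=[toR(p,q)[1] for q in P]+[(toR(p,q)-be)@n for q in M]
    for i,l in enumerate(lines):
        for q in l: r.append((toR(p,q)-be)@d-p[3]-45*i)
    s=[p[3]+90]; 
    k=toR(p,kn)-toR(p,piv); r.append(k[0]); 
    return np.array(r)
lines=lines[::-1]
s=least_squares(f,[560,220,-.15,20]);print(s.x,np.degrees(s.x[2]),f(s.x).round(1))
p=s.x
def W(q,p=p):
    h=p[2];R=np.array([[np.cos(h),-np.sin(h)],[np.sin(h),np.cos(h)]]);return p[:2]+R@np.array(q)
if __name__=="__main__":
    print("piv rig",toR(p,piv),"knob",toR(p,kn),"carr rig",[toR(p,q).round(1) for q in P])
    for i in range(3): print("mark",i+1,W(be+d*(p[3]+45*i)))
    print("bc",W((0,95)),"be",W(be),"pivot",piv)
    for uv in [(z) for z in [(0,0)]]: pass
E
python3 fit.py
```

```text
[ 5.42542292e+02  2.19178796e+02 -1.44622115e-01  2.10222945e+01] -8.286236785700494 [-0.  -0.4  0.1  0.3 -0.9  1.7 -0.8  0.9  0.5 -0.2  1.6 -2.1 -0.7 -2.7]
piv rig [ 5.92457475 72.12802952] knob [ 3.2204835  21.30777873] carr rig [array([112.1,  -0. ]), array([78.3, -0.4]), array([44.7,  0.1]), array([142.4,   0.3])]
mark 1 [459.38888423 322.95206551]
mark 2 [454.12796544 367.64348229]
mark 3 [448.86704664 412.33489906]
bc [556.23354929 313.18703792] be [461.84658611 302.07392943] pivot [558.8 289.7]
```

```bash
cat >> h.py <<'E'
def plan(T,cur=None):
    s=env.state();p=np.array(s["eef_pos"]);rr=s["tcp_rot"];y=rr[2]
    print("t",round(s["t"],2),"pos",p.round(1),"rpy",np.round(rr,3),"F",np.round(s["ft_force"],1),"open",round(s["opening"]*95.1,1))
    c,sn=np.cos(y),np.sin(y)
    ax=np.array([[c,sn,0],[0,0,-1],[-sn,c,0]])
    for t in T:
        d=(ax@(np.array(t[:3])-p))/1000;print("slide",d.round(4).tolist(),"dr",[0,round(-(t[3]-y),3),0])
E
python3 - <<'E'
from h import *
plan([(550,240,130,-.145),(550,240,53,-.145)])
E
```

```text
t 0.1 pos [221.1 584.4 214.1] rpy [-1.572  0.    -0.362] F [ 0.4 -0.4 -0.7] open 95.3
slide [0.4295, 0.0841, -0.2056] dr [0, np.float64(-0.217), 0]
slide [0.4295, 0.1611, -0.2056] dr [0, np.float64(-0.217), 0]
```

drive_tool:
  steps:
    - {"slide": [0.15, 0.02, -0.07], "dr": [0, -0.1, 0], "fingers": 0.045}
    - {"slide": [0.4295, 0.08, -0.2056], "dr": [0, -0.217, 0], "fingers": 0.045}
    - {"slide": [0.4295, 0.08, -0.2056], "dr": [0, -0.217, 0], "fingers": 0.045}
    - {"slide": [0.4295, 0.08, -0.2056], "dr": [0, -0.217, 0], "fingers": 0.045}
    - {"slide": [0.4295, 0.08, -0.2056], "dr": [0, -0.217, 0], "fingers": 0.045}

```text
t: 0.52
eef_pos: [364.2, 434.6, 180.9]
tcp_rot: [-1.571, 0.0, -0.144]
ft_force: [-0.2, -0.1, -0.1]
opening: 0.705
```

```bash
sed -i 's/round(-(t\[3\]-y),3)/float(round(-(t[3]-y),3))/' h.py; python3 - <<'E'
from h import *
plan([(550,240,130,-.145),(550,240,53,-.145)])
E
```

```text
t 0.52 pos [364.2 434.6 180.9] rpy [-1.571  0.    -0.144] F [-0.2 -0.1 -0.1] open 67.0
slide [0.2119, 0.0509, -0.1658] dr [0, 0.001, 0]
slide [0.2119, 0.1279, -0.1658] dr [0, 0.001, 0]
```

drive_tool:
  steps:
    - {"slide": [0.2119, 0.05, -0.1658], "fingers": 0.045}
    - {"slide": [0.2119, 0.05, -0.1658], "fingers": 0.045}
    - {"slide": [0.2119, 0.05, -0.1658], "fingers": 0.045}
    - {"slide": [0.2119, 0.05, -0.1658], "fingers": 0.045}
    - {"slide": [0.2119, 0.05, -0.1658], "fingers": 0.045}

```text
invalid input
```

drive_tool:
  steps:
    - {"slide": [0, 0, 0], "fingers": 0.045}
    - {"slide": [0, 0, 0], "fingers": 0.045}

```text
invalid input
```

```bash
python3 - <<'E'
from h import *
plan([(550,240,130,-.145),(550,240,53,-.145)])
zoom("top","a1.png",190,330,145,255,5.5)
zoom("scene","a2.png",220,340,110,210,6)
E
```

```text
t 0.52 pos [364.2 434.6 180.9] rpy [-1.571  0.    -0.144] F [-0.2 -0.1 -0.1] open 67.0
slide [0.2119, 0.0509, -0.1658] dr [0, 0.001, 0]
slide [0.2119, 0.1279, -0.1658] dr [0, 0.001, 0]
```

View pics/a1.png

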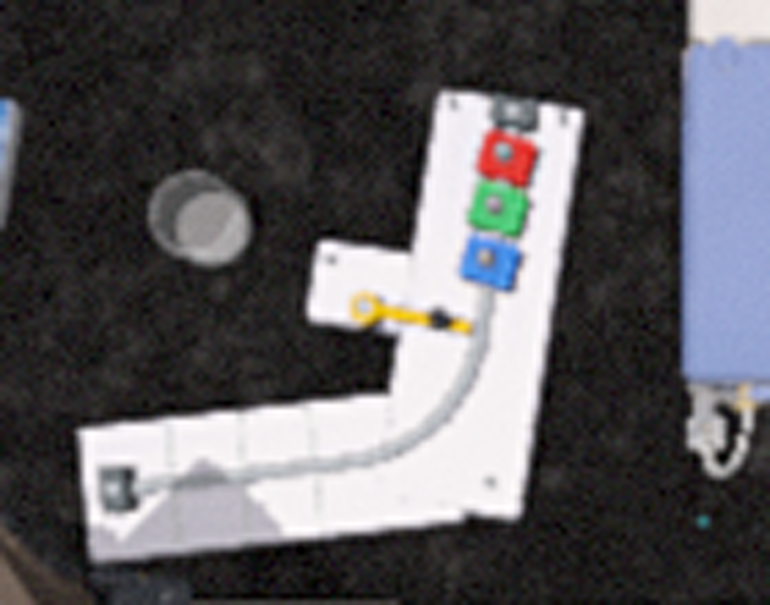

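View pics/a2.png

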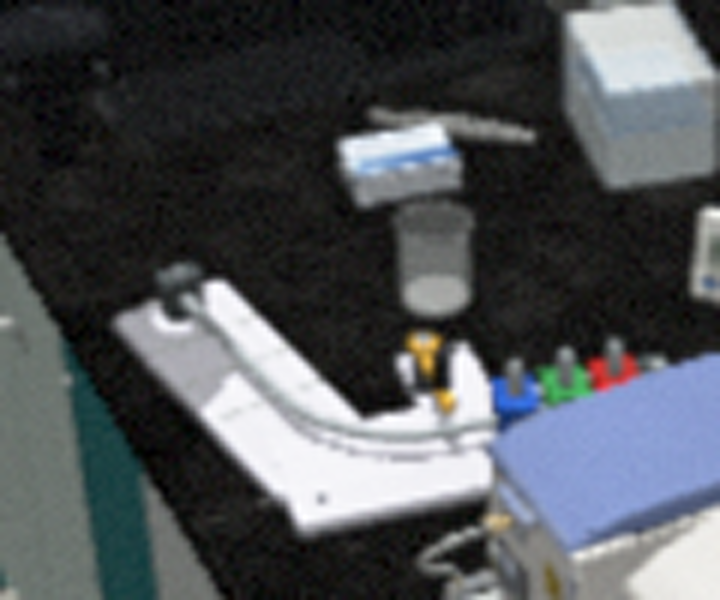

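Nothing has moved except the gripper's shadow at lower left. "dr" is required in every row, so I'll include it.

drive_tool:
  steps:
    - {"slide": [0.2119, 0.05, -0.1658], "dr": [0, 0, 0], "fingers": 0.045}
    - {"slide": [0.2119, 0.05, -0.1658], "dr": [0, 0, 0], "fingers": 0.045}
    - {"slide": [0.2119, 0.05, -0.1658], "dr": [0, 0, 0], "fingers": 0.045}
    - {"slide": [0.2119, 0.05, -0.1658], "dr": [0, 0, 0], "fingers": 0.045}
    - {"slide": [0.2119, 0.05, -0.1658], "dr": [0, 0, 0], "fingers": 0.045}

```text
t: 1.03
eef_pos: [505.5, 287.0, 142.9]
tcp_rot: [-1.571, 0.0, -0.144]
ft_force: [1.6, 1.1, -0.9]
opening: 0.474
```

drive_tool:
  steps:
    - {"slide": [0, 0, 0], "dr": [0, 0, 0], "fingers": 0.045}
    - {"slide": [0, 0, 0], "dr": [0, 0, 0], "fingers": 0.045}

```text
t: 1.2
eef_pos: [505.5, 286.8, 142.6]
tcp_rot: [-1.571, 0.001, -0.148]
ft_force: [-0.3, 0.2, -0.5]
opening: 0.475
```

```bash
python3 - <<'E'
from h import *
plan([(550,240,130,-.145),(550,240,53,-.145)])
E
```

```text
t 1.2 pos [505.5 286.8 142.6] rpy [-1.571e+00  1.000e-03 -1.480e-01] F [-0.3  0.2 -0.5] open 45.2
slide [0.0509, 0.0126, -0.0397] dr [0, -0.003, 0]
slide [0.0509, 0.0896, -0.0397] dr [0, -0.003, 0]
```

drive_tool:
  steps:
    - {"slide": [0.051, 0.0125, -0.0397], "dr": [0, 0, 0], "fingers": 0.045}
    - {"slide": [0.051, 0.0125, -0.0397], "dr": [0, 0, 0], "fingers": 0.045}
    - {"slide": [0.051, 0.05, -0.0397], "dr": [0, 0, 0], "fingers": 0.045}
    - {"slide": [0.051, 0.089, -0.0397], "dr": [0, 0, 0], "fingers": 0.045}
    - {"slide": [0.051, 0.089, -0.0397], "dr": [0, 0, 0], "fingers": 0.045}

```text
t: 1.62
eef_pos: [546.6, 241.8, 49.1]
tcp_rot: [-1.574, 0.007, -0.144]
ft_force: [-1.2, -0.3, 0.2]
opening: 0.476
```

drive_tool:
  steps:
    - {"slide": [0, 0, 0], "dr": [0, 0, 0], "fingers": 0}
    - {"slide": [0, 0, 0], "dr": [0, 0, 0], "fingers": 0}
    - {"slide": [0, 0, 0], "dr": [0, 0, 0], "fingers": 0}
    - {"slide": [0, 0, 0], "dr": [0, 0, 0], "fingers": 0}
    - {"slide": [0, 0, 0], "dr": [0, 0, 0], "fingers": 0}

```text
t: 2.03
eef_pos: [549.9, 241.8, 55.8]
tcp_rot: [-1.57, -0.002, -0.144]
ft_force: [-0.7, 0.3, -0.9]
opening: 0.176
```

```bash
python3 - <<'E'
from h import *
plan([(550,240,130,-.145),(550,240,53,-.145)])
E
```

```text
t 2.03 pos [549.9 241.8  55.8] rpy [-1.57  -0.002 -0.144] F [-0.7  0.3 -0.9] open 16.7
slide [0.0004, -0.0742, -0.0017] dr [0, 0.001, 0]
slide [0.0004, 0.0028, -0.0017] dr [0, 0.001, 0]
```

drive_tool:
  steps:
    - {"slide": [0, 0, 0], "dr": [0, 0, 0], "fingers": 0}
    - {"slide": [0, 0, 0], "dr": [0, 0, 0], "fingers": 0}
    - {"slide": [0, 0, 0], "dr": [0, 0, 0], "fingers": 0}

```text
t: 2.28
eef_pos: [550.1, 242.0, 55.5]
tcp_rot: [-1.569, -0.002, -0.145]
ft_force: [-1.5, 4.4, 6.9]
opening: 0.141
```

```bash
python3 - <<'E'
from h import *
s=env.state();k=s["eef_pos"][:2]
piv=k-50*np.array([np.cos(np.radians(-98.3)),np.sin(np.radians(-98.3))]);print("piv",piv)
a0=np.radians(-98.3)
T=[]
for i in range(1,15):
    a=a0-min(2.62,i*.19);T.append((*(piv+50*np.array([np.cos(a),np.sin(a)])),54,-.144))
plan(T)
E
```

```text
piv [557.30100105 291.43843982]
t 2.28 pos [550.1 242.   55.5] rpy [-1.569 -0.002 -0.145] F [-1.5  4.4  6.9] open 13.5
slide [-0.0094, 0.0015, 0.0009] dr [0, -0.001, 0]
slide [-0.0185, 0.0015, 0.0036] dr [0, -0.001, 0]
slide [-0.027, 0.0015, 0.0079] dr [0, -0.001, 0]
slide [-0.0344, 0.0015, 0.0138] dr [0, -0.001, 0]
slide [-0.0407, 0.0015, 0.0209] dr [0, -0.001, 0]
slide [-0.0454, 0.0015, 0.0291] dr [0, -0.001, 0]
slide [-0.0486, 0.0015, 0.0381] dr [0, -0.001, 0]
slide [-0.0499, 0.0015, 0.0475] dr [0, -0.001, 0]
slide [-0.0495, 0.0015, 0.0569] dr [0, -0.001, 0]
slide [-0.0473, 0.0015, 0.0662] dr [0, -0.001, 0]
slide [-0.0434, 0.0015, 0.0748] dr [0, -0.001, 0]
slide [-0.0379, 0.0015, 0.0826] dr [0, -0.001, 0]
slide [-0.0311, 0.0015, 0.0891] dr [0, -0.001, 0]
slide [-0.0249, 0.0015, 0.0934] dr [0, -0.001, 0]
```

drive_tool:
  steps:
    - {"slide": [-0.0094, 0, 0.0009], "dr": [0, 0, 0], "fingers": 0}
    - {"slide": [-0.0185, 0, 0.0036], "dr": [0, 0, 0], "fingers": 0}
    - {"slide": [-0.027, 0, 0.0079], "dr": [0, 0, 0], "fingers": 0}
    - {"slide": [-0.0344, 0, 0.0138], "dr": [0, 0, 0], "fingers": 0}
    - {"slide": [-0.0407, 0, 0.0209], "dr": [0, 0, 0], "fingers": 0}

```text
t: 2.7
eef_pos: [511.9, 266.9, 55.2]
tcp_rot: [-1.572, 0.0, -0.145]
ft_force: [-2.8, -9.5, 11.9]
opening: 0.139
```

drive_tool:
  steps:
    - {"slide": [-0.0047, 0, 0.0082], "dr": [0, 0, 0], "fingers": 0}
    - {"slide": [-0.0079, 0, 0.0172], "dr": [0, 0, 0], "fingers": 0}
    - {"slide": [-0.0092, 0, 0.0266], "dr": [0, 0, 0], "fingers": 0}
    - {"slide": [-0.0088, 0, 0.036], "dr": [0, 0, 0], "fingers": 0}
    - {"slide": [-0.0066, 0, 0.0453], "dr": [0, 0, 0], "fingers": 0}

```text
t: 3.12
eef_pos: [510.9, 313.0, 54.6]
tcp_rot: [-1.573, 0.002, -0.145]
ft_force: [-0.3, -6.3, 1.4]
opening: 0.135
```

drive_tool:
  steps:
    - {"slide": [0.0039, 0, 0.0086], "dr": [0, 0, 0], "fingers": 0}
    - {"slide": [0.0094, 0, 0.0164], "dr": [0, 0, 0], "fingers": 0}
    - {"slide": [0.0162, 0, 0.0229], "dr": [0, 0, 0], "fingers": 0}
    - {"slide": [0.0215, 0, 0.0267], "dr": [0, 0, 0], "fingers": 0}
    - {"slide": [0.0215, 0, 0.0267], "dr": [0, 0, 0], "fingers": 0}

```text
t: 3.53
eef_pos: [537.5, 336.9, 54.4]
tcp_rot: [-1.572, 0.001, -0.145]
ft_force: [-2.3, -1.3, 4.0]
opening: 0.137
```

```bash
python3 - <<'E'
from h import *
s=env.state();d=s["eef_pos"][:2]-np.array([557.3,291.4]);print(np.degrees(np.arctan2(d[1],d[0])),np.hypot(*d))
plan([])
E
```

```text
113.57961661557766 49.602542055115485
t 3.53 pos [537.5 336.9  54.4] rpy [-1.572e+00  1.000e-03 -1.450e-01] F [-2.3 -1.3  4. ] open 13.0
```

drive_tool:
  steps:
    - {"slide": [0, 0, 0], "dr": [0, 0, 0], "fingers": 0.04}
    - {"slide": [0, 0, 0], "dr": [0, 0, 0], "fingers": 0.04}
    - {"slide": [0, 0, 0], "dr": [0, 0, 0], "fingers": 0.04}
    - {"slide": [0, -0.04, 0], "dr": [0, 0, 0], "fingers": 0.06}
    - {"slide": [0, -0.07, 0], "dr": [0, 0, 0], "fingers": 0.06}

```text
t: 3.95
eef_pos: [537.0, 336.7, 124.7]
tcp_rot: [-1.572, 0.002, -0.145]
ft_force: [0.2, 1.1, 1.1]
opening: 0.434
```

```bash
python3 - <<'E'
from h import *
plan([(586.8,212.8,124,-.145),(586.8,212.8,22,-.145)])
E
```

```text
t 3.95 pos [537.  336.7 124.7] rpy [-1.572  0.002 -0.145] F [0.2 1.1 1.1] open 41.3
slide [0.0672, 0.0007, -0.1154] dr [0, 0.0, 0]
slide [0.0672, 0.1027, -0.1154] dr [0, 0.0, 0]
```

drive_tool:
  steps:
    - {"slide": [0.0672, 0, -0.1154], "dr": [0, 0, 0], "fingers": 0.06}
    - {"slide": [0.0672, 0, -0.1154], "dr": [0, 0, 0], "fingers": 0.06}
    - {"slide": [0.0672, 0, -0.1154], "dr": [0, 0, 0], "fingers": 0.06}
    - {"slide": [0.0672, 0, -0.1154], "dr": [0, 0, 0], "fingers": 0.06}
    - {"slide": [0.0672, 0.02, -0.1154], "dr": [0, 0, 0], "fingers": 0.06}

```text
t: 4.37
eef_pos: [590.0, 210.6, 107.3]
tcp_rot: [-1.569, -0.006, -0.148]
ft_force: [0.4, 0.6, 0.0]
opening: 0.631
```

```bash
python3 - <<'E'
from h import *
plan([(586.8,212.8,22,-.145)])
zoom("top","b1.png",190,330,145,255,5.5)
E
```

```text
t 4.37 pos [590.  210.6 107.3] rpy [-1.569 -0.006 -0.148] F [0.4 0.6 0. ] open 60.0
slide [-0.0035, 0.0853, 0.0017] dr [0, -0.003, 0]
```

View pics/b1.png

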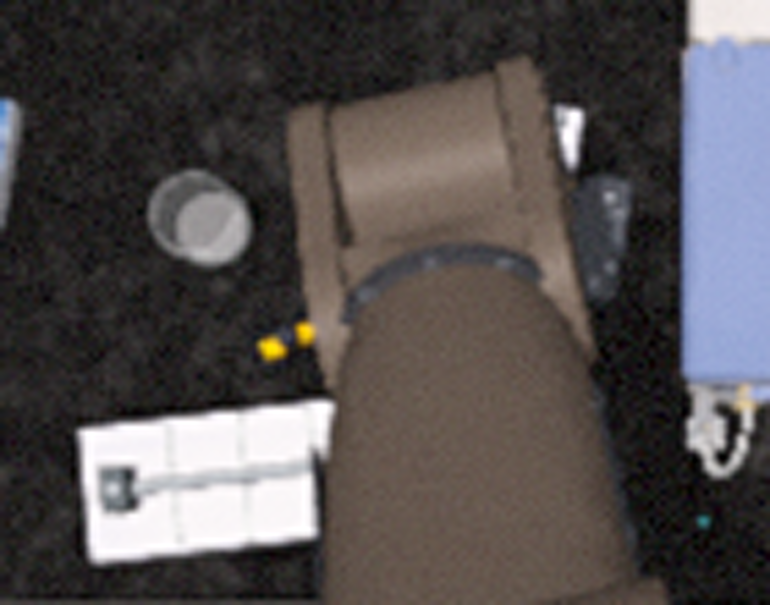

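The gate is open (tip at (270,345)) and the gripper body's right end at x=630 stays clear of the instrument at x=683. Descending on blue.

drive_tool:
  steps:
    - {"slide": [0, 0.02, 0], "dr": [0, 0, 0], "fingers": 0.06}
    - {"slide": [0, 0.045, 0], "dr": [0, 0, 0], "fingers": 0.06}
    - {"slide": [0, 0.065, 0], "dr": [0, 0, 0], "fingers": 0.06}
    - {"slide": [0, 0.082, 0], "dr": [0, 0, 0], "fingers": 0.06}
    - {"slide": [0, 0.082, 0], "dr": [0, 0, 0], "fingers": 0.06}

```text
t: 4.83
eef_pos: [585.3, 213.2, 19.3]
tcp_rot: [-1.573, 0.005, -0.144]
ft_force: [-0.0, 0.3, -0.9]
opening: 0.631
```

drive_tool:
  steps:
    - {"slide": [0, 0, 0], "dr": [0, 0, 0], "fingers": 0.02}
    - {"slide": [0, 0, 0], "dr": [0, 0, 0], "fingers": 0.02}
    - {"slide": [0, 0, 0], "dr": [0, 0, 0], "fingers": 0.02}
    - {"slide": [0, 0, 0], "dr": [0, 0, 0], "fingers": 0.02}
    - {"slide": [0, 0, 0], "dr": [0, 0, 0], "fingers": 0.02}

```text
t: 5.25
eef_pos: [587.6, 213.4, 23.4]
tcp_rot: [-1.57, -0.001, -0.145]
ft_force: [-1.0, 2.2, 5.6]
opening: 0.366
```

```bash
python3 - <<'E'
from h import *
plan([(586.8,212.8,22,-.145)])
E
```

```text
t 5.25 pos [587.6 213.4  23.4] rpy [-1.57e+00 -1.00e-03 -1.45e-01] F [-1.   2.2  5.6] open 34.8
slide [-0.0008, 0.0014, -0.0007] dr [0, 0.0, 0]
```

```bash
cat > path.py <<'E'
from fit import *
h0=p[2]; L=95*np.radians(75)
def at(s,off=0):  # s>0 park x, s<0 past the bend start
    if s>=0: q=np.array([s,off]);a=0
    elif s>-L:
        a=s/95; q=np.array([0,95])+(95-off)*np.array([np.sin(a),-np.cos(a)])
    else:
        a=-np.radians(75); q=be+d*(-s-L)+off*n*1.0
    return (*W(q),h0+a)
def groups(T,cur,n=5):
    cur=np.array(cur,float)
    for i in range(0,len(T),n):
        y=cur[3];c,sn=np.cos(y),np.sin(y);ax=np.array([[c,sn,0],[0,0,-1],[-sn,c,0]])
        print("--")
        for t in T[i:i+n]:
            dd=(ax@(np.array(t[:3])-cur[:3]))/1000;print('{"slide":[%.4f,%.4f,%.4f],"dr":[0,%.3f,0]}'%(*dd,-(t[3]-cur[3])))
        cur=np.array(T[min(i+n,len(T))-1])
E
python3 - <<'E'
from path import *
print("lat",toR(p,(587.6,213.4)), L)
smark=lambda i:-(L+p[3]+45*(i-1))
ss=[36,20,0]+[-9.9*i for i in range(1,13)]+[-124.4,-140,-165,-190,-215,smark(3)]
print(ss)
T=[(at(s)[0],at(s)[1],23,at(s)[2]) for s in ss]
groups(T,(587.6,213.4,23,-.145))
E
```

```text
[ 5.42542292e+02  2.19178796e+02 -1.44622115e-01  2.10222945e+01] -8.286236785700494 [-0.  -0.4  0.1  0.3 -0.9  1.7 -0.8  0.9  0.5 -0.2  1.6 -2.1 -0.7 -2.7]
lat [45.42015684  0.77518098] 124.35470920459599
[36, 20, 0, -9.9, -19.8, -29.700000000000003, -39.6, -49.5, -59.400000000000006, -69.3, -79.2, -89.10000000000001, -99.0, -108.9, -118.80000000000001, -124.4, -140, -165, -190, -215, np.float64(-235.3770036769619)]
--
{"slide":[-0.0094,0.0000,-0.0008],"dr":[0,-0.000,0]}
{"slide":[-0.0254,0.0000,-0.0008],"dr":[0,-0.000,0]}
{"slide":[-0.0454,0.0000,-0.0008],"dr":[0,-0.000,0]}
{"slide":[-0.0553,0.0000,-0.0003],"dr":[0,0.104,0]}
{"slide":[-0.0651,0.0000,0.0013],"dr":[0,0.208,0]}
--
{"slide":[-0.0099,0.0000,0.0005],"dr":[0,0.104,0]}
{"slide":[-0.0197,0.0000,0.0021],"dr":[0,0.208,0]}
{"slide":[-0.0292,0.0000,0.0046],"dr":[0,0.313,0]}
{"slide":[-0.0385,0.0000,0.0081],"dr":[0,0.417,0]}
{"slide":[-0.0473,0.0000,0.0126],"dr":[0,0.521,0]}
--
{"slide":[-0.0099,0.0000,0.0005],"dr":[0,0.104,0]}
{"slide":[-0.0197,0.0000,0.0021],"dr":[0,0.208,0]}
{"slide":[-0.0292,0.0000,0.0046],"dr":[0,0.313,0]}
{"slide":[-0.0385,0.0000,0.0081],"dr":[0,0.417,0]}
{"slide":[-0.0473,0.0000,0.0126],"dr":[0,0.521,0]}
--
{"slide":[-0.0056,0.0000,0.0001],"dr":[0,0.058,0]}
{"slide":[-0.0212,0.0000,0.0010],"dr":[0,0.058,0]}
{"slide":[-0.0461,0.0000,0.0025],"dr":[0,0.058,0]}
{"slide":[-0.0711,0.0000,0.0040],"dr":[0,0.058,0]}
{"slide":[-0.0960,0.0000,0.0054],"dr":[0,0.058,0]}
--
{"slide":[-0.0204,0.0000,-0.0000],"dr":[0,-0.000,0]}
```

drive_tool:
  steps:
    - {"slide": [-0.0094, 0, -0.0004], "dr": [0, 0, 0], "fingers": 0.02}
    - {"slide": [-0.0254, 0, -0.0004], "dr": [0, 0, 0], "fingers": 0.02}
    - {"slide": [-0.0454, 0, -0.0004], "dr": [0, 0, 0], "fingers": 0.02}
    - {"slide": [-0.0553, 0, 0], "dr": [0, 0.104, 0], "fingers": 0.02}
    - {"slide": [-0.0651, 0, 0.0015], "dr": [0, 0.208, 0], "fingers": 0.02}

```text
t: 5.67
eef_pos: [524.1, 224.8, 23.4]
tcp_rot: [-1.567, -0.005, -0.357]
ft_force: [8.5, 5.3, 0.6]
opening: 0.36
```

```bash
python3 - <<'E'
from path import *
x=at(-19.8);print(x);plan([(x[0],x[1],23,x[2])])
E
```

```text
[ 5.42542292e+02  2.19178796e+02 -1.44622115e-01  2.10222945e+01] -8.286236785700494 [-0.  -0.4  0.1  0.3 -0.9  1.7 -0.8  0.9  0.5 -0.2  1.6 -2.1 -0.7 -2.7]
(np.float64(523.3868353643264), np.float64(224.04617532611147), np.float64(-0.35304316714192435))
t 5.67 pos [524.1 224.8  23.4] rpy [-1.567 -0.005 -0.357] F [8.5 5.3 0.6] open 34.2
slide [-0.0004, 0.0004, -0.001] dr [0, -0.004, 0]
```

drive_tool:
  steps:
    - {"slide": [-0.0099, 0, 0.0005], "dr": [0, 0.104, 0], "fingers": 0.02}
    - {"slide": [-0.0197, 0, 0.0021], "dr": [0, 0.208, 0], "fingers": 0.02}
    - {"slide": [-0.0292, 0, 0.0046], "dr": [0, 0.313, 0], "fingers": 0.02}
    - {"slide": [-0.0385, 0, 0.0081], "dr": [0, 0.417, 0], "fingers": 0.02}
    - {"slide": [-0.0473, 0, 0.0126], "dr": [0, 0.521, 0], "fingers": 0.02}

```text
t: 6.08
eef_pos: [483.7, 252.3, 23.4]
tcp_rot: [-1.567, -0.002, -0.879]
ft_force: [4.5, -2.7, 7.0]
opening: 0.357
```

```bash
python3 - <<'E'
from path import *
x=at(-69.3);plan([(x[0],x[1],23,x[2])])
E
```

```text
[ 5.42542292e+02  2.19178796e+02 -1.44622115e-01  2.10222945e+01] -8.286236785700494 [-0.  -0.4  0.1  0.3 -0.9  1.7 -0.8  0.9  0.5 -0.2  1.6 -2.1 -0.7 -2.7]
t 6.08 pos [483.7 252.3  23.4] rpy [-1.567 -0.002 -0.879] F [ 4.5 -2.7  7. ] open 33.9
slide [-0.0001, 0.0004, -0.0003] dr [0, -0.005, 0]
```

drive_tool:
  steps:
    - {"slide": [-0.0099, 0, 0.0005], "dr": [0, 0.104, 0], "fingers": 0.02}
    - {"slide": [-0.0197, 0, 0.0021], "dr": [0, 0.208, 0], "fingers": 0.02}
    - {"slide": [-0.0292, 0, 0.0046], "dr": [0, 0.313, 0], "fingers": 0.02}
    - {"slide": [-0.0385, 0, 0.0081], "dr": [0, 0.417, 0], "fingers": 0.02}
    - {"slide": [-0.0473, 0, 0.0126], "dr": [0, 0.521, 0], "fingers": 0.02}

```text
t: 6.5
eef_pos: [462.2, 296.2, 23.3]
tcp_rot: [-1.57, -0.001, -1.4]
ft_force: [2.5, -8.6, 10.9]
opening: 0.361
```

```bash
python3 - <<'E'
from path import *
x=at(-118.8);plan([(x[0],x[1],23,x[2])])
E
```

```text
[ 5.42542292e+02  2.19178796e+02 -1.44622115e-01  2.10222945e+01] -8.286236785700494 [-0.  -0.4  0.1  0.3 -0.9  1.7 -0.8  0.9  0.5 -0.2  1.6 -2.1 -0.7 -2.7]
t 6.5 pos [462.2 296.2  23.3] rpy [-1.57e+00 -1.00e-03 -1.40e+00] F [ 2.5 -8.6 10.9] open 34.3
slide [-0.0003, 0.0003, 0.0006] dr [0, -0.004, 0]
```

drive_tool:
  steps:
    - {"slide": [-0.0056, 0, 0.0001], "dr": [0, 0.058, 0], "fingers": 0.02}
    - {"slide": [-0.0212, 0, 0.001], "dr": [0, 0.058, 0], "fingers": 0.02}
    - {"slide": [-0.0461, 0, 0.0025], "dr": [0, 0.058, 0], "fingers": 0.02}
    - {"slide": [-0.0711, 0, 0.004], "dr": [0, 0.058, 0], "fingers": 0.02}
    - {"slide": [-0.096, 0, 0.0054], "dr": [0, 0.058, 0], "fingers": 0.02}

```text
t: 6.92
eef_pos: [450.6, 391.9, 23.4]
tcp_rot: [-1.57, -0.001, -1.453]
ft_force: [2.0, -7.5, 8.4]
opening: 0.358
```

drive_tool:
  steps:
    - {"slide": [-0.0204, 0, 0], "dr": [0, 0, 0], "fingers": 0.02}
    - {"slide": [-0.0204, 0, 0], "dr": [0, 0, 0], "fingers": 0.02}
    - {"slide": [-0.0204, 0, 0], "dr": [0, 0, 0], "fingers": 0.02}

```text
t: 7.17
eef_pos: [448.3, 414.0, 23.4]
tcp_rot: [-1.568, 0.002, -1.452]
ft_force: [-0.7, 5.6, 7.4]
opening: 0.357
```

```bash
python3 - <<'E'
from path import *
plan([(448.9,412.3,23,-1.454)])
zoom("top","c1.png",190,330,145,255,5.5)
zoom("scene","c2.png",220,340,110,210,6)
E
```

```text
[ 5.42542292e+02  2.19178796e+02 -1.44622115e-01  2.10222945e+01] -8.286236785700494 [-0.  -0.4  0.1  0.3 -0.9  1.7 -0.8  0.9  0.5 -0.2  1.6 -2.1 -0.7 -2.7]
t 7.17 pos [448.3 414.   23.4] rpy [-1.568  0.002 -1.452] F [-0.7  5.6  7.4] open 33.9
slide [0.0018, 0.0004, 0.0004] dr [0, 0.002, 0]
```

View pics/c1.png

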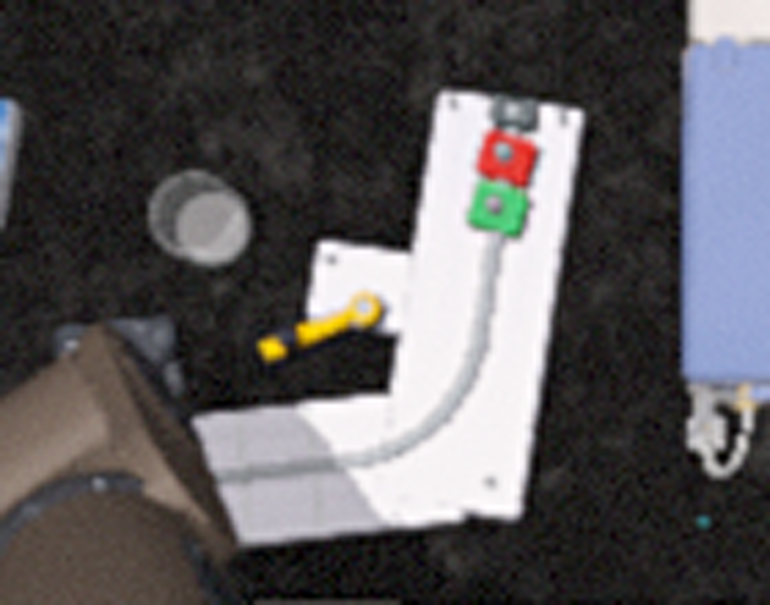

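View pics/c2.png

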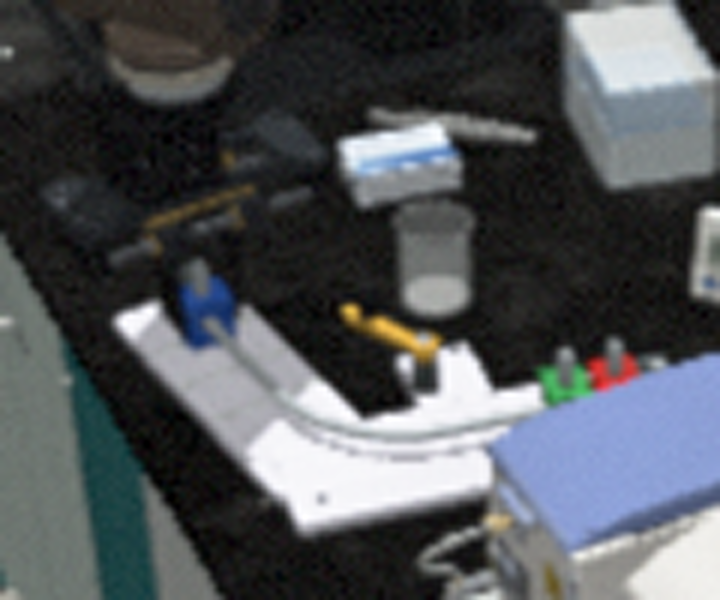

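Blue is held at mark 3 (scene (207,310)), and green and red are still parked. Next I release, lift and return for green.

drive_tool:
  steps:
    - {"slide": [0.0006, 0, 0], "dr": [0, 0, 0], "fingers": 0.06}
    - {"slide": [0.0006, 0, 0], "dr": [0, 0, 0], "fingers": 0.06}
    - {"slide": [0.0006, 0, 0], "dr": [0, 0, 0], "fingers": 0.06}
    - {"slide": [0.0006, -0.03, 0], "dr": [0, 0, 0], "fingers": 0.06}
    - {"slide": [0.0006, -0.07, 0], "dr": [0, 0, 0], "fingers": 0.06}

```text
t: 7.68
eef_pos: [447.0, 410.1, 90.0]
tcp_rot: [-1.577, -0.003, -1.453]
ft_force: [0.3, 0.4, -0.1]
opening: 0.613
```

```bash
python3 - <<'E'
from path import *
plan([(620.5,208.1,104,-.145),(620.5,208.1,23,-.145)])
E
```

```text
[ 5.42542292e+02  2.19178796e+02 -1.44622115e-01  2.10222945e+01] -8.286236785700494 [-0.  -0.4  0.1  0.3 -0.9  1.7 -0.8  0.9  0.5 -0.2  1.6 -2.1 -0.7 -2.7]
t 7.68 pos [447.  410.1  90. ] rpy [-1.577 -0.003 -1.453] F [ 0.3  0.4 -0.1] open 58.3
slide [0.2209, -0.014, 0.1486] dr [0, -1.308, 0]
slide [0.2209, 0.067, 0.1486] dr [0, -1.308, 0]
```

drive_tool:
  steps:
    - {"slide": [0.224, -0.012, 0.147], "dr": [0, -1.308, 0], "fingers": 0.06}
    - {"slide": [0.224, -0.012, 0.147], "dr": [0, -1.308, 0], "fingers": 0.06}
    - {"slide": [0.224, -0.012, 0.147], "dr": [0, -1.308, 0], "fingers": 0.06}
    - {"slide": [0.224, -0.012, 0.147], "dr": [0, -1.308, 0], "fingers": 0.06}
    - {"slide": [0.224, -0.012, 0.147], "dr": [0, -1.308, 0], "fingers": 0.06}

```text
t: 8.1
eef_pos: [577.6, 257.0, 101.2]
tcp_rot: [-1.571, 0.0, -0.847]
ft_force: [0.7, -0.1, 0.1]
opening: 0.628
```

```bash
python3 - <<'E'
from path import *
plan([(620.5,208.1,104,-.145),(620.5,208.1,23,-.145)])
zoom("top","c3.png",190,330,145,255,5.5)
E
```

```text
[ 5.42542292e+02  2.19178796e+02 -1.44622115e-01  2.10222945e+01] -8.286236785700494 [-0.  -0.4  0.1  0.3 -0.9  1.7 -0.8  0.9  0.5 -0.2  1.6 -2.1 -0.7 -2.7]
t 8.1 pos [577.6 257.  101.2] rpy [-1.571  0.    -0.847] F [ 0.7 -0.1  0.1] open 59.7
slide [0.065, -0.0028, -0.0002] dr [0, -0.702, 0]
slide [0.065, 0.0782, -0.0002] dr [0, -0.702, 0]
```

View pics/c3.png

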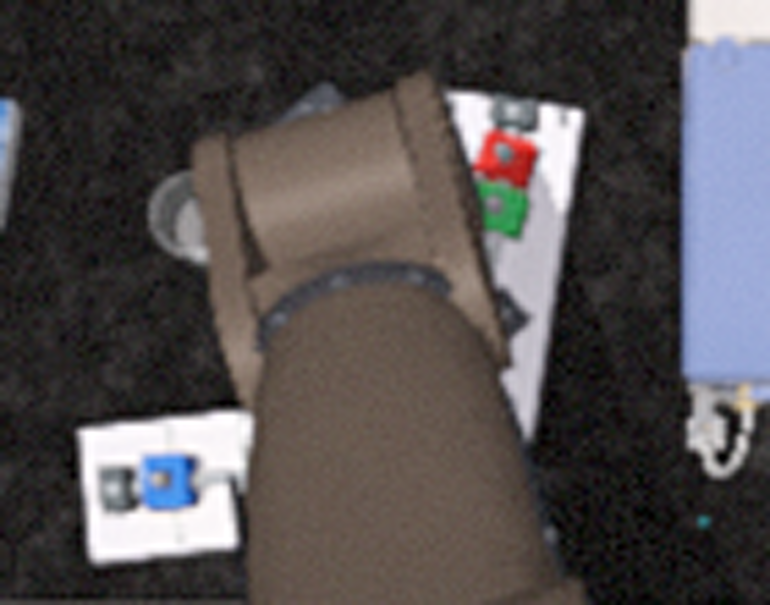

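```bash
python3 - <<'E'
from path import *
def Z(u,v,z): return ray("top",(190+(u+.5)/5.5-.5,145+(v+.5)/5.5-.5),z).round(1)
print(Z(162,480,70),Z(168,420,12),Z(181,538,12))
im=cv2.cvtColor(cv2.imread("pics/raw_c3.png"),cv2.COLOR_BGR2RGB)
print(blobs(im,"blue",(200,240,220,240)))
for a,q in blobs(im,"blue",(200,240,220,240)):print(ray("top",q,44))
g=cv2.cvtColor(cv2.imread("pics/raw_a1.png"),cv2.COLOR_BGR2GRAY).astype(int)
for v in (223,224,225,226,235,236,240,242,244): print(v,[ (u,g[v,u]) for u in range(215,252) if g[v,u]<g[v,u-2]-6 and g[v,u]<g[v,u+2]-6])
E
```

```text
[ 5.42542292e+02  2.19178796e+02 -1.44622115e-01  2.10222945e+01] -8.286236785700494 [-0.  -0.4  0.1  0.3 -0.9  1.7 -0.8  0.9  0.5 -0.2  1.6 -2.1 -0.7 -2.7]
[448.8 408.5] [489.4 418.6] [414.8 408. ]
[(67, array([220.3 , 232.19]))]
[448.81655228 409.86360391]
223 [(220, np.int64(227)), (221, np.int64(232)), (246, np.int64(230))]
224 [(220, np.int64(229)), (221, np.int64(231)), (233, np.int64(234)), (234, np.int64(236)), (246, np.int64(231)), (247, np.int64(233))]
225 [(220, np.int64(229)), (221, np.int64(231)), (233, np.int64(232)), (234, np.int64(234)), (246, np.int64(233)), (247, np.int64(235))]
226 [(220, np.int64(226)), (221, np.int64(230)), (233, np.int64(225)), (234, np.int64(230)), (246, np.int64(232)), (247, np.int64(236))]
235 [(221, np.int64(178)), (234, np.int64(184)), (247, np.int64(229)), (248, np.int64(234))]
236 [(221, np.int64(181)), (247, np.int64(229)), (248, np.int64(233))]
240 [(222, np.int64(175))]
242 [(222, np.int64(176)), (240, np.int64(185))]
244 [(244, np.int64(1))]
```

```bash
python3 - <<'E'
from h import *
for u,v in [(220.4,225),(221.2,235.5),(233.4,225),(234.2,235.5),(246.5,225),(247.4,235.5)]: print(ray("top",(u,v),12).round(1))
E
```

```text
[475.3 417.2]
[438.7 413.3]
[475.6 372. ]
[439.  368.2]
[475.9 326.4]
[439.4 322.3]
```

Blue stands about 5 mm short of line 3 (pin near (448.8, 409), line at y≈414). I'll correct that later. Continuing to green.

drive_tool:
  steps:
    - {"slide": [0.065, -0.003, 0], "dr": [0, -0.702, 0], "fingers": 0.06}
    - {"slide": [0.065, -0.003, 0], "dr": [0, -0.702, 0], "fingers": 0.06}
    - {"slide": [0.065, -0.003, 0], "dr": [0, -0.702, 0], "fingers": 0.06}
    - {"slide": [0.065, -0.003, 0], "dr": [0, -0.702, 0], "fingers": 0.06}
    - {"slide": [0.065, -0.003, 0], "dr": [0, -0.702, 0], "fingers": 0.06}

```text
t: 8.57
eef_pos: [619.6, 208.9, 103.7]
tcp_rot: [-1.571, 0.001, -0.225]
ft_force: [-0.0, 0.6, 1.2]
opening: 0.629
```

drive_tool:
  steps:
    - {"slide": [0, 0, 0], "dr": [0, -0.1, 0], "fingers": 0.06}
    - {"slide": [0, 0, 0], "dr": [0, -0.1, 0], "fingers": 0.06}
    - {"slide": [0, 0, 0], "dr": [0, -0.1, 0], "fingers": 0.06}

```text
t: 8.82
eef_pos: [619.5, 209.7, 104.0]
tcp_rot: [-1.571, 0.001, -0.133]
ft_force: [0.2, 0.6, 0.4]
opening: 0.628
```

```bash
python3 - <<'E'
from path import *
plan([(620.5,208.1,104,-.145),(620.5,208.1,23,-.145)])
E
```

```text
[ 5.42542292e+02  2.19178796e+02 -1.44622115e-01  2.10222945e+01] -8.286236785700494 [-0.  -0.4  0.1  0.3 -0.9  1.7 -0.8  0.9  0.5 -0.2  1.6 -2.1 -0.7 -2.7]
t 8.82 pos [619.5 209.7 104. ] rpy [-1.571e+00  1.000e-03 -1.330e-01] F [0.2 0.6 0.4] open 59.7
slide [0.0012, -0.0, -0.0014] dr [0, 0.012, 0]
slide [0.0012, 0.081, -0.0014] dr [0, 0.012, 0]
```

drive_tool:
  steps:
    - {"slide": [0.0006, 0.02, -0.0014], "dr": [0, 0.012, 0], "fingers": 0.06}
    - {"slide": [0.0006, 0.045, -0.0014], "dr": [0, 0.012, 0], "fingers": 0.06}
    - {"slide": [0.0006, 0.065, -0.0014], "dr": [0, 0.012, 0], "fingers": 0.06}
    - {"slide": [0.0006, 0.081, -0.0014], "dr": [0, 0.012, 0], "fingers": 0.06}
    - {"slide": [0.0006, 0.081, -0.0014], "dr": [0, 0.012, 0], "fingers": 0.06}

```text
t: 9.23
eef_pos: [618.4, 208.0, 20.0]
tcp_rot: [-1.573, 0.005, -0.145]
ft_force: [-0.3, 0.4, -0.3]
opening: 0.631
```

drive_tool:
  steps:
    - {"slide": [0, 0, 0], "dr": [0, 0, 0], "fingers": 0.02}
    - {"slide": [0, 0, 0], "dr": [0, 0, 0], "fingers": 0.02}
    - {"slide": [0, 0, 0], "dr": [0, 0, 0], "fingers": 0.02}
    - {"slide": [0, 0, 0], "dr": [0, 0, 0], "fingers": 0.02}
    - {"slide": [0, 0, 0], "dr": [0, 0, 0], "fingers": 0.02}

```text
t: 9.65
eef_pos: [620.5, 208.7, 24.3]
tcp_rot: [-1.57, -0.001, -0.141]
ft_force: [-0.9, 0.2, 4.7]
opening: 0.36
```

```bash
sed -i 's/;print(s.x,.*$//' fit.py; python3 - <<'E'
from path import *
q=env.state()["eef_pos"]; plan([]); print(toR(p,q[:2]))
ss=[60,40,20,0]+[-9.9*i for i in range(1,13)]+[-124.4,-140,-165,-(L+22+45)]
T=[(at(s,.5)[0],at(s,.5)[1],q[2],at(s)[2]) for s in ss]
print(T[-1])
groups(T,(*q,-.145))
E
```

```text
t 9.65 pos [620.5 208.7  24.3] rpy [-1.57e+00 -1.00e-03 -1.41e-01] F [-0.9  0.2  4.7] open 34.3
[78.65970394  0.82271922]
(np.float64(454.51023385859855), np.float64(368.6729379463401), np.float64(24.254635475130172), np.float64(-1.4536190535060927))
--
{"slide":[-0.0187,0.0000,-0.0003],"dr":[0,-0.000,0]}
{"slide":[-0.0387,0.0000,-0.0003],"dr":[0,-0.000,0]}
{"slide":[-0.0587,0.0000,-0.0003],"dr":[0,-0.000,0]}
{"slide":[-0.0787,0.0000,-0.0004],"dr":[0,-0.000,0]}
{"slide":[-0.0885,0.0000,0.0002],"dr":[0,0.104,0]}
--
{"slide":[-0.0098,0.0000,0.0005],"dr":[0,0.104,0]}
{"slide":[-0.0196,0.0000,0.0020],"dr":[0,0.208,0]}
{"slide":[-0.0291,0.0000,0.0046],"dr":[0,0.313,0]}
{"slide":[-0.0383,0.0000,0.0081],"dr":[0,0.417,0]}
{"slide":[-0.0470,0.0000,0.0125],"dr":[0,0.521,0]}
--
{"slide":[-0.0098,0.0000,0.0005],"dr":[0,0.104,0]}
{"slide":[-0.0196,0.0000,0.0020],"dr":[0,0.208,0]}
{"slide":[-0.0291,0.0000,0.0046],"dr":[0,0.313,0]}
{"slide":[-0.0383,0.0000,0.0081],"dr":[0,0.417,0]}
{"slide":[-0.0470,0.0000,0.0125],"dr":[0,0.521,0]}
--
{"slide":[-0.0098,0.0000,0.0005],"dr":[0,0.104,0]}
{"slide":[-0.0154,0.0000,0.0012],"dr":[0,0.163,0]}
{"slide":[-0.0307,0.0000,0.0037],"dr":[0,0.163,0]}
{"slide":[-0.0554,0.0000,0.0078],"dr":[0,0.163,0]}
{"slide":[-0.0814,0.0000,0.0121],"dr":[0,0.163,0]}
```

drive_tool:
  steps:
    - {"slide": [-0.0187, 0, -0.0003], "dr": [0, 0, 0], "fingers": 0.02}
    - {"slide": [-0.0387, 0, -0.0003], "dr": [0, 0, 0], "fingers": 0.02}
    - {"slide": [-0.0587, 0, -0.0003], "dr": [0, 0, 0], "fingers": 0.02}
    - {"slide": [-0.0787, 0, -0.0003], "dr": [0, 0, 0], "fingers": 0.02}
    - {"slide": [-0.0885, 0, 0.0002], "dr": [0, 0.104, 0], "fingers": 0.02}

```text
t: 10.07
eef_pos: [532.4, 221.8, 24.4]
tcp_rot: [-1.569, -0.004, -0.244]
ft_force: [7.8, 7.0, -2.2]
opening: 0.363
```

drive_tool:
  steps:
    - {"slide": [-0.0098, 0, 0.0005], "dr": [0, 0.104, 0], "fingers": 0.02}
    - {"slide": [-0.0196, 0, 0.002], "dr": [0, 0.208, 0], "fingers": 0.02}
    - {"slide": [-0.0291, 0, 0.0046], "dr": [0, 0.313, 0], "fingers": 0.02}
    - {"slide": [-0.0383, 0, 0.0081], "dr": [0, 0.417, 0], "fingers": 0.02}
    - {"slide": [-0.047, 0, 0.0125], "dr": [0, 0.521, 0], "fingers": 0.02}

```text
t: 10.48
eef_pos: [491.2, 245.0, 24.3]
tcp_rot: [-1.567, -0.002, -0.771]
ft_force: [5.0, -0.5, 2.2]
opening: 0.36
```

```bash
python3 - <<'E'
from path import *
x=at(-59.4,.5);plan([(x[0],x[1],23,x[2])])
E
```

```text
t 10.48 pos [491.2 245.   24.3] rpy [-1.567 -0.002 -0.771] F [ 5.  -0.5  2.2] open 34.3
slide [-0.0007, 0.0013, -0.0003] dr [0, -0.002, 0]
```

drive_tool:
  steps:
    - {"slide": [-0.0098, 0, 0.0005], "dr": [0, 0.104, 0], "fingers": 0.02}
    - {"slide": [-0.0196, 0, 0.002], "dr": [0, 0.208, 0], "fingers": 0.02}
    - {"slide": [-0.0291, 0, 0.0046], "dr": [0, 0.313, 0], "fingers": 0.02}
    - {"slide": [-0.0383, 0, 0.0081], "dr": [0, 0.417, 0], "fingers": 0.02}
    - {"slide": [-0.047, 0, 0.0125], "dr": [0, 0.521, 0], "fingers": 0.02}

```text
t: 10.9
eef_pos: [465.3, 286.4, 24.2]
tcp_rot: [-1.569, -0.0, -1.292]
ft_force: [0.6, -5.2, 6.4]
opening: 0.36
```

drive_tool:
  steps:
    - {"slide": [-0.0098, 0, 0.0005], "dr": [0, 0.104, 0], "fingers": 0.02}
    - {"slide": [-0.0154, 0, 0.0012], "dr": [0, 0.163, 0], "fingers": 0.02}
    - {"slide": [-0.0307, 0, 0.0037], "dr": [0, 0.163, 0], "fingers": 0.02}
    - {"slide": [-0.0554, 0, 0.0078], "dr": [0, 0.163, 0], "fingers": 0.02}
    - {"slide": [-0.08, 0, 0.012], "dr": [0, 0.163, 0], "fingers": 0.02}

```text
t: 11.32
eef_pos: [454.4, 366.6, 24.3]
tcp_rot: [-1.57, -0.0, -1.451]
ft_force: [0.0, -3.6, 3.8]
opening: 0.358
```

drive_tool:
  steps:
    - {"slide": [0, 0, 0], "dr": [0, 0, 0], "fingers": 0.02}
    - {"slide": [0, 0, 0], "dr": [0, 0, 0], "fingers": 0.02}

```text
t: 11.48
eef_pos: [454.4, 368.4, 24.3]
tcp_rot: [-1.568, 0.002, -1.449]
ft_force: [-0.6, 4.6, 5.7]
opening: 0.36
```

```bash
python3 - <<'E'
from path import *
plan([(454.3,369.3,24,-1.454)])
zoom("scene","d2.png",220,340,110,210,6)
zoom("top","d1.png",190,330,145,255,5.5)
E
```

```text
t 11.48 pos [454.4 368.4  24.3] rpy [-1.568  0.002 -1.449] F [-0.6  4.6  5.7] open 34.3
slide [-0.0009, 0.0003, -0.0] dr [0, 0.005, 0]
```

View pics/d1.png

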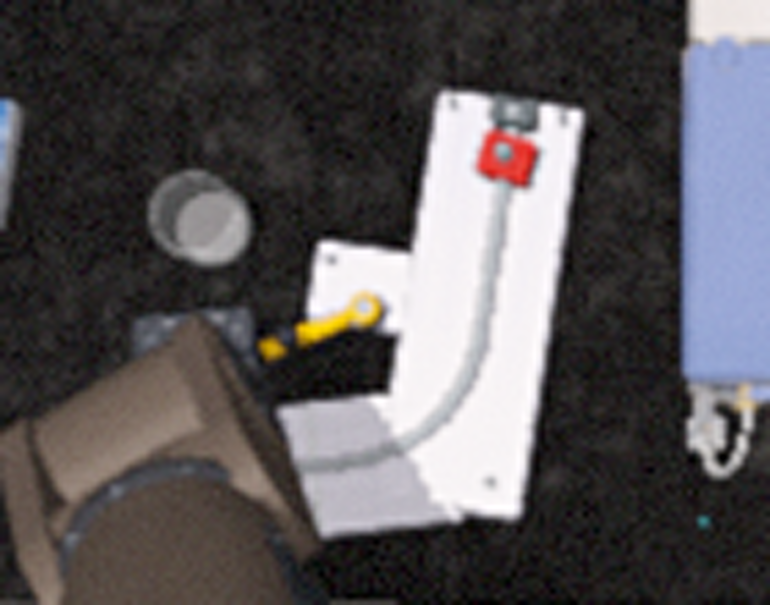

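View pics/d2.png

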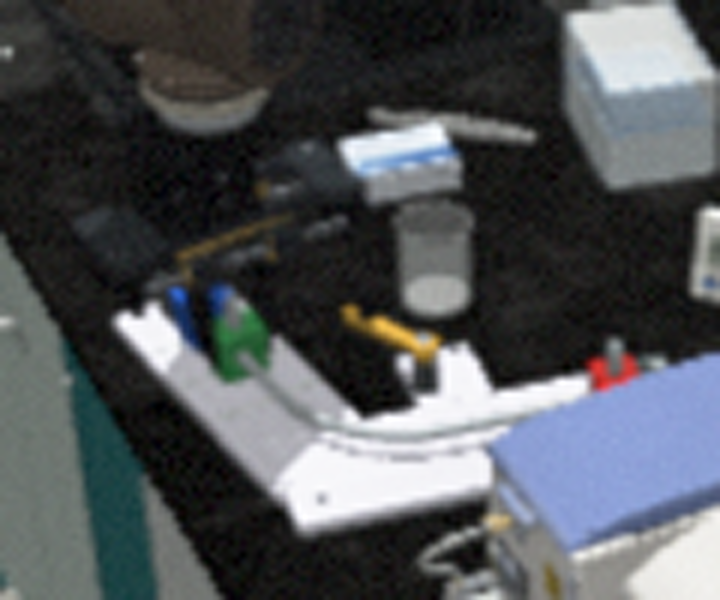

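Green sits at line 2 with red left at the park end. I release and check the settled pose before lifting.

drive_tool:
  steps:
    - {"slide": [-0.0006, 0, 0], "dr": [0, 0, 0], "fingers": 0.06}
    - {"slide": [-0.0006, 0, 0], "dr": [0, 0, 0], "fingers": 0.06}
    - {"slide": [-0.0006, 0, 0], "dr": [0, 0, 0], "fingers": 0.06}
    - {"slide": [-0.0006, 0, 0], "dr": [0, 0, 0], "fingers": 0.06}

```text
t: 11.92
eef_pos: [453.8, 366.7, 23.2]
tcp_rot: [-1.571, -0.0, -1.45]
ft_force: [0.8, 0.4, 0.0]
opening: 0.583
```

drive_tool:
  steps:
    - {"slide": [0, -0.025, 0], "dr": [0, 0, 0], "fingers": 0.06}
    - {"slide": [0, -0.05, 0], "dr": [0, 0, 0], "fingers": 0.06}
    - {"slide": [0, -0.08, 0], "dr": [0, 0, 0], "fingers": 0.06}

```text
t: 12.17
eef_pos: [453.3, 366.4, 103.0]
tcp_rot: [-1.573, -0.001, -1.45]
ft_force: [-0.3, 0.6, -0.4]
opening: 0.631
```

```bash
python3 - <<'E'
from path import *
plan([(653.8,203.2,104,-.145)])
E
```

```text
t 12.17 pos [453.3 366.4 103. ] rpy [-1.573e+00 -1.000e-03 -1.450e+00] F [-0.3  0.6 -0.4] open 60.0
slide [0.186, -0.001, 0.1795] dr [0, -1.305, 0]
```

drive_tool:
  steps:
    - {"slide": [0.186, 0, 0.1795], "dr": [0, -1.305, 0], "fingers": 0.06}
    - {"slide": [0.186, 0, 0.1795], "dr": [0, -1.305, 0], "fingers": 0.06}
    - {"slide": [0.186, 0, 0.1795], "dr": [0, -1.305, 0], "fingers": 0.06}
    - {"slide": [0.186, 0, 0.1795], "dr": [0, -1.305, 0], "fingers": 0.06}
    - {"slide": [0.186, 0, 0.1795], "dr": [0, -1.305, 0], "fingers": 0.06}

```text
t: 12.58
eef_pos: [613.9, 236.2, 103.2]
tcp_rot: [-1.571, 0.0, -0.83]
ft_force: [-0.4, 0.5, -0.4]
opening: 0.634
```

```bash
python3 - <<'E'
from path import *
plan([(653.8,203.2,104,-.145)])
zoom("top","e1.png",190,330,145,255,5.5)
E
```

```text
t 12.58 pos [613.9 236.2 103.2] rpy [-1.571  0.    -0.83 ] F [-0.4  0.5 -0.4] open 60.3
slide [0.0513, -0.0008, 0.0072] dr [0, -0.685, 0]
```

View pics/e1.png

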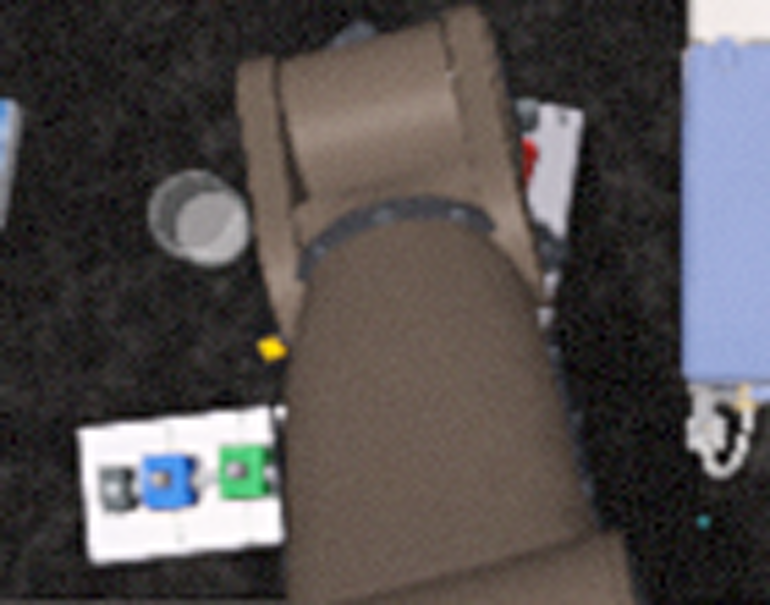

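drive_tool:
  steps:
    - {"slide": [0.0513, -0.001, 0.0072], "dr": [0, -0.685, 0], "fingers": 0.06}
    - {"slide": [0.0513, -0.001, 0.0072], "dr": [0, -0.685, 0], "fingers": 0.06}
    - {"slide": [0.0513, -0.001, 0.0072], "dr": [0, -0.685, 0], "fingers": 0.06}
    - {"slide": [0.0513, -0.001, 0.0072], "dr": [0, -0.685, 0], "fingers": 0.06}
    - {"slide": [0.0513, -0.001, 0.0072], "dr": [0, -0.685, 0], "fingers": 0.06}

```text
t: 13.05
eef_pos: [652.4, 204.0, 103.7]
tcp_rot: [-1.571, 0.001, -0.206]
ft_force: [-0.3, -0.2, 0.6]
opening: 0.629
```

drive_tool:
  steps:
    - {"slide": [0, 0, 0], "dr": [0, -0.08, 0], "fingers": 0.06}
    - {"slide": [0, 0, 0], "dr": [0, -0.08, 0], "fingers": 0.06}
    - {"slide": [0, 0, 0], "dr": [0, -0.08, 0], "fingers": 0.06}

```text
t: 13.3
eef_pos: [652.2, 204.5, 104.0]
tcp_rot: [-1.571, 0.0, -0.134]
ft_force: [-0.2, 1.0, -0.1]
opening: 0.632
```

```bash
python3 - <<'E'
from path import *
def Z(u,v,z): return ray("top",(190+(u+.5)/5.5-.5,145+(v+.5)/5.5-.5),z).round(1)
print(Z(237,470,70),Z(160,480,70))
im=cv2.cvtColor(cv2.imread("pics/raw_e1.png"),cv2.COLOR_BGR2RGB)
for c in("blue","green"):
  for a,q in blobs(im,c,(200,255,215,245)):print(c,q,ray("top",q,44))
plan([(653.8,203.2,104,-.145)])
E
```

```text
[455.2 362.9] [448.8 409.7]
blue [220.48 232.09] [449.16218724 409.26120953]
green [234.28 230.26] [455.749251   362.40451293]
t 13.3 pos [652.2 204.5 104. ] rpy [-1.571  0.    -0.134] F [-0.2  1.  -0.1] open 60.1
slide [0.0017, 0.0, -0.0011] dr [0, 0.011, 0]
```

drive_tool:
  steps:
    - {"slide": [0.0015, 0.02, -0.0011], "dr": [0, 0.012, 0], "fingers": 0.06}
    - {"slide": [0.0015, 0.045, -0.0011], "dr": [0, 0.012, 0], "fingers": 0.06}
    - {"slide": [0.0015, 0.065, -0.0011], "dr": [0, 0.012, 0], "fingers": 0.06}
    - {"slide": [0.0015, 0.08, -0.0011], "dr": [0, 0.012, 0], "fingers": 0.06}
    - {"slide": [0.0015, 0.08, -0.0011], "dr": [0, 0.012, 0], "fingers": 0.06}

```text
t: 13.72
eef_pos: [652.1, 203.0, 20.9]
tcp_rot: [-1.572, 0.005, -0.146]
ft_force: [-0.0, -0.2, -0.1]
opening: 0.632
```

drive_tool:
  steps:
    - {"slide": [0, 0, 0], "dr": [0, 0, 0], "fingers": 0.02}
    - {"slide": [0, 0, 0], "dr": [0, 0, 0], "fingers": 0.02}
    - {"slide": [0, 0, 0], "dr": [0, 0, 0], "fingers": 0.02}
    - {"slide": [0, 0, 0], "dr": [0, 0, 0], "fingers": 0.02}
    - {"slide": [0, 0, 0], "dr": [0, 0, 0], "fingers": 0.02}

```text
t: 14.13
eef_pos: [654.1, 203.7, 25.3]
tcp_rot: [-1.57, -0.001, -0.143]
ft_force: [-1.2, 1.6, 5.6]
opening: 0.357
```

```bash
python3 - <<'E'
from path import *
q=env.state()["eef_pos"]; plan([]); print(toR(p,q[:2]))
ss=[90,65,40,20,0]+[-9.9*i for i in range(1,13)]+[-124.4,-135,-(L+22+3)]
T=[(at(s,.7)[0],at(s,.7)[1],q[2],at(s)[2]) for s in ss]
print(T[-1])
groups(T,(*q,-.145))
E
```

```text
t 14.13 pos [654.1 203.7  25.3] rpy [-1.57e+00 -1.00e-03 -1.43e-01] F [-1.2  1.6  5.6] open 34.0
[112.61358591   0.7285172 ]
(np.float64(459.61905325625355), np.float64(326.9843308172677), np.float64(25.276188321218434), np.float64(-1.4536190535060927))
--
{"slide":[-0.0226,0.0000,-0.0000],"dr":[0,-0.000,0]}
{"slide":[-0.0476,0.0000,-0.0000],"dr":[0,-0.000,0]}
{"slide":[-0.0726,0.0000,-0.0001],"dr":[0,-0.000,0]}
{"slide":[-0.0926,0.0000,-0.0001],"dr":[0,-0.000,0]}
{"slide":[-0.1126,0.0000,-0.0001],"dr":[0,-0.000,0]}
--
{"slide":[-0.0098,0.0000,0.0005],"dr":[0,0.104,0]}
{"slide":[-0.0195,0.0000,0.0020],"dr":[0,0.208,0]}
{"slide":[-0.0290,0.0000,0.0046],"dr":[0,0.313,0]}
{"slide":[-0.0382,0.0000,0.0081],"dr":[0,0.417,0]}
{"slide":[-0.0469,0.0000,0.0125],"dr":[0,0.521,0]}
--
{"slide":[-0.0098,0.0000,0.0005],"dr":[0,0.104,0]}
{"slide":[-0.0195,0.0000,0.0020],"dr":[0,0.208,0]}
{"slide":[-0.0290,0.0000,0.0046],"dr":[0,0.313,0]}
{"slide":[-0.0382,0.0000,0.0081],"dr":[0,0.417,0]}
{"slide":[-0.0469,0.0000,0.0125],"dr":[0,0.521,0]}
--
{"slide":[-0.0098,0.0000,0.0005],"dr":[0,0.104,0]}
{"slide":[-0.0195,0.0000,0.0020],"dr":[0,0.208,0]}
{"slide":[-0.0249,0.0000,0.0033],"dr":[0,0.267,0]}
{"slide":[-0.0351,0.0000,0.0061],"dr":[0,0.267,0]}
{"slide":[-0.0490,0.0000,0.0099],"dr":[0,0.267,0]}
```

drive_tool:
  steps:
    - {"slide": [-0.0226, 0, 0], "dr": [0, 0, 0], "fingers": 0.02}
    - {"slide": [-0.0476, 0, 0], "dr": [0, 0, 0], "fingers": 0.02}
    - {"slide": [-0.0726, 0, 0], "dr": [0, 0, 0], "fingers": 0.02}
    - {"slide": [-0.0926, 0, 0], "dr": [0, 0, 0], "fingers": 0.02}
    - {"slide": [-0.1126, 0, 0], "dr": [0, 0, 0], "fingers": 0.02}

```text
t: 14.55
eef_pos: [542.4, 219.7, 25.3]
tcp_rot: [-1.57, -0.003, -0.143]
ft_force: [3.3, -0.0, 1.3]
opening: 0.359
```

drive_tool:
  steps:
    - {"slide": [-0.0098, 0, 0.0005], "dr": [0, 0.104, 0], "fingers": 0.02}
    - {"slide": [-0.0195, 0, 0.002], "dr": [0, 0.208, 0], "fingers": 0.02}
    - {"slide": [-0.029, 0, 0.0046], "dr": [0, 0.313, 0], "fingers": 0.02}
    - {"slide": [-0.0382, 0, 0.0081], "dr": [0, 0.417, 0], "fingers": 0.02}
    - {"slide": [-0.0469, 0, 0.0125], "dr": [0, 0.521, 0], "fingers": 0.02}

```text
t: 14.97
eef_pos: [498.6, 238.7, 25.3]
tcp_rot: [-1.568, -0.002, -0.669]
ft_force: [3.7, -3.0, 3.0]
opening: 0.359
```

```bash
python3 - <<'E'
from path import *
x=at(-49.5,.7);plan([(x[0],x[1],25,x[2])])
E
```

```text
t 14.97 pos [498.6 238.7  25.3] rpy [-1.568 -0.002 -0.669] F [ 3.7 -3.   3. ] open 34.2
slide [-0.0007, 0.0003, -0.0001] dr [0, -0.004, 0]
```

drive_tool:
  steps:
    - {"slide": [-0.0098, 0, 0.0005], "dr": [0, 0.104, 0], "fingers": 0.02}
    - {"slide": [-0.0195, 0, 0.002], "dr": [0, 0.208, 0], "fingers": 0.02}
    - {"slide": [-0.029, 0, 0.0046], "dr": [0, 0.313, 0], "fingers": 0.02}
    - {"slide": [-0.0382, 0, 0.0081], "dr": [0, 0.417, 0], "fingers": 0.02}
    - {"slide": [-0.0469, 0, 0.0125], "dr": [0, 0.521, 0], "fingers": 0.02}

```text
t: 15.38
eef_pos: [469.0, 277.4, 25.3]
tcp_rot: [-1.569, -0.0, -1.19]
ft_force: [2.7, -4.9, 5.9]
opening: 0.354
```

drive_tool:
  steps:
    - {"slide": [-0.0098, 0, 0.0005], "dr": [0, 0.104, 0], "fingers": 0.02}
    - {"slide": [-0.0195, 0, 0.002], "dr": [0, 0.208, 0], "fingers": 0.02}
    - {"slide": [-0.0249, 0, 0.0033], "dr": [0, 0.267, 0], "fingers": 0.02}
    - {"slide": [-0.0351, 0, 0.0061], "dr": [0, 0.267, 0], "fingers": 0.02}
    - {"slide": [-0.049, 0, 0.0099], "dr": [0, 0.267, 0], "fingers": 0.02}

```text
t: 15.8
eef_pos: [459.7, 325.9, 25.2]
tcp_rot: [-1.57, -0.0, -1.453]
ft_force: [0.8, -5.7, 7.1]
opening: 0.357
```

drive_tool:
  steps:
    - {"slide": [0, 0, 0], "dr": [0, 0, 0], "fingers": 0.02}
    - {"slide": [0, 0, 0], "dr": [0, 0, 0], "fingers": 0.02}
    - {"slide": [0, 0, 0], "dr": [0, 0, 0], "fingers": 0.02}
    - {"slide": [0, 0, 0], "dr": [0, 0, 0], "fingers": 0.02}

```text
t: 16.13
eef_pos: [459.8, 327.3, 25.3]
tcp_rot: [-1.568, 0.002, -1.452]
ft_force: [-1.5, 5.0, 6.9]
opening: 0.356
```

```bash
python3 - <<'E'
from path import *
plan([(459.6,328,25,-1.454)])
E
```

```text
t 16.13 pos [459.8 327.3  25.3] rpy [-1.568  0.002 -1.452] F [-1.5  5.   6.9] open 33.8
slide [-0.0008, 0.0003, -0.0001] dr [0, 0.002, 0]
```

drive_tool:
  steps:
    - {"slide": [-0.0008, 0, 0], "dr": [0, 0, 0], "fingers": 0.06}
    - {"slide": [-0.0008, 0, 0], "dr": [0, 0, 0], "fingers": 0.06}
    - {"slide": [-0.0008, 0, 0], "dr": [0, 0, 0], "fingers": 0.06}
    - {"slide": [-0.0008, -0.035, 0], "dr": [0, 0, 0], "fingers": 0.06}
    - {"slide": [-0.0008, -0.07, 0], "dr": [0, 0, 0], "fingers": 0.06}

```text
t: 16.55
eef_pos: [458.1, 326.4, 93.4]
tcp_rot: [-1.575, -0.002, -1.452]
ft_force: [0.3, 0.4, 0.2]
opening: 0.616
```

drive_tool:
  steps:
    - {"slide": [0.03, -0.03, 0.03], "dr": [0, 0, 0], "fingers": 0.06}
    - {"slide": [0.07, -0.03, 0.03], "dr": [0, 0, 0], "fingers": 0.06}
    - {"slide": [0.11, -0.03, 0.03], "dr": [0, 0, 0], "fingers": 0.06}
    - {"slide": [0.15, -0.03, 0.03], "dr": [0, 0, 0], "fingers": 0.06}
    - {"slide": [0.18, -0.03, 0.03], "dr": [0, 0, 0], "fingers": 0.06}

```text
t: 16.97
eef_pos: [510.1, 149.2, 124.3]
tcp_rot: [-1.571, -0.0, -1.453]
ft_force: [0.4, -0.2, -0.7]
opening: 0.631
```

```bash
cat > look.py <<'E'
from path import *
import sys
tag=sys.argv[1]
im=zoom("top",tag+"t.png",190,330,145,255,5.5)
sc=zoom("scene",tag+"s.png",220,340,110,210,6)
for c in HS:
    for a,q in blobs(im,c,(200,300,155,245)):
        w=ray("top",q,44); print(c,a,q,w.round(1),"along leg",((toR(p,w)-be)@d).round(1),"lat",((toR(p,w)-be)@n).round(1))
for y in ((475.3,417.2),(438.7,413.3),(475.6,372),(439,368.2),(475.9,326.4),(439.4,322.3)): print(((toR(p,y)-be)@d).round(1),end=' ')
print()
for c in HS:
    for a,q in blobs(im,c,(330,480,200,255)): print("ring",c,a,q,ray("top",q,10).round(1))
plan([])
E
python3 look.py f1
```

```text
red 62 [245.69 229.05] [460.2 323.6] along leg 21.6 lat 0.8
green 56 [234.07 230.41] [455.2 363.1] along leg 61.4 lat 0.6
blue 68 [220.41 232.09] [449.2 409.5] along leg 108.2 lat -0.0
112.8 113.2 67.8 68.3 22.5 22.7 
ring red 109 [409.06 231.23] [ 458.4 -242.7]
ring green 98 [442.91 229.78] [ 464.3 -361.9]
ring blue 104 [369.01 230.88] [ 458.6 -102.1]
t 17.07 pos [510.5 148.  124.2] rpy [-1.571 -0.    -1.457] F [ 0.2  0.5 -0.8] open 60.4
```

View pics/f1t.png

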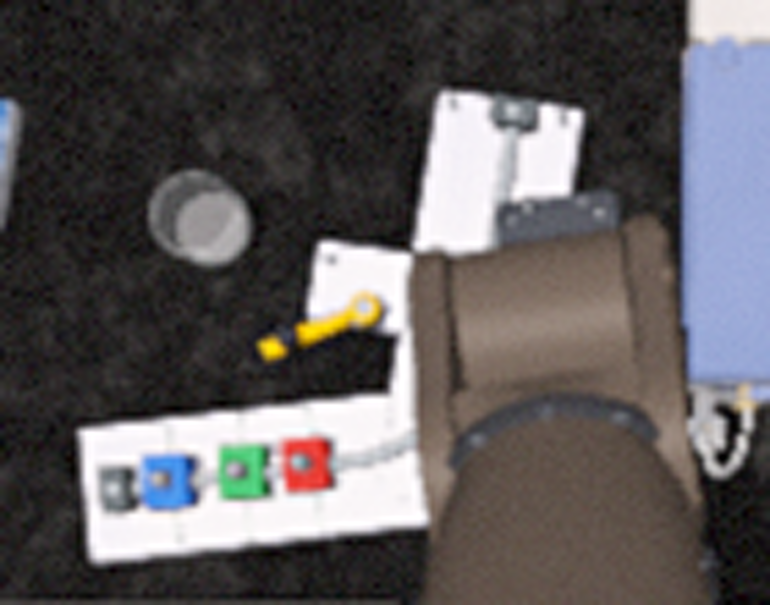

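Relative to the lines, red is −1 mm, green −6.6 mm and blue −4.8 mm. I'll nudge green and blue forward.

```bash
python3 - <<'E'
from path import *
plan([(453.8,366.5,105,-1.453),(453.8,366.5,25,-1.453)])
E
```

```text
t 17.07 pos [510.5 148.  124.2] rpy [-1.571 -0.    -1.457] F [ 0.2  0.5 -0.8] open 60.4
slide [-0.2235, 0.0192, -0.0314] dr [0, -0.004, 0]
slide [-0.2235, 0.0992, -0.0314] dr [0, -0.004, 0]
```

drive_tool:
  steps:
    - {"slide": [-0.2235, 0.019, -0.0314], "dr": [0, -0.004, 0], "fingers": 0.06}
    - {"slide": [-0.2235, 0.019, -0.0314], "dr": [0, -0.004, 0], "fingers": 0.06}
    - {"slide": [-0.2235, 0.019, -0.0314], "dr": [0, -0.004, 0], "fingers": 0.06}
    - {"slide": [-0.2235, 0.019, -0.0314], "dr": [0, -0.004, 0], "fingers": 0.06}
    - {"slide": [-0.2235, 0.019, -0.0314], "dr": [0, -0.004, 0], "fingers": 0.06}

```text
t: 17.48
eef_pos: [456.0, 354.8, 106.5]
tcp_rot: [-1.571, 0.0, -1.448]
ft_force: [1.9, 0.1, 0.0]
opening: 0.633
```

```bash
python3 - <<'E'
from path import *
plan([(453.8,366.5,105,-1.453),(453.8,366.5,25,-1.453)])
E
```

```text
t 17.48 pos [456.  354.8 106.5] rpy [-1.571  0.    -1.448] F [1.9 0.1 0. ] open 60.2
slide [-0.0118, 0.0015, -0.0008] dr [0, 0.005, 0]
slide [-0.0118, 0.0815, -0.0008] dr [0, 0.005, 0]
```

drive_tool:
  steps:
    - {"slide": [-0.0118, 0, -0.0008], "dr": [0, 0.005, 0], "fingers": 0.06}
    - {"slide": [-0.0118, 0.02, -0.0008], "dr": [0, 0.005, 0], "fingers": 0.06}
    - {"slide": [-0.0118, 0.05, -0.0008], "dr": [0, 0.005, 0], "fingers": 0.06}
    - {"slide": [-0.0118, 0.08, -0.0008], "dr": [0, 0.005, 0], "fingers": 0.06}
    - {"slide": [-0.0118, 0.08, -0.0008], "dr": [0, 0.005, 0], "fingers": 0.06}

```text
t: 17.9
eef_pos: [452.5, 363.3, 22.2]
tcp_rot: [-1.577, -0.003, -1.453]
ft_force: [-1.7, -1.4, -0.8]
opening: 0.632
```

drive_tool:
  steps:
    - {"slide": [0, 0, 0], "dr": [0, 0, 0], "fingers": 0.02}
    - {"slide": [0, 0, 0], "dr": [0, 0, 0], "fingers": 0.02}
    - {"slide": [0, 0, 0], "dr": [0, 0, 0], "fingers": 0.02}
    - {"slide": [0, 0, 0], "dr": [0, 0, 0], "fingers": 0.02}
    - {"slide": [0, 0, 0], "dr": [0, 0, 0], "fingers": 0.02}

```text
t: 18.32
eef_pos: [455.3, 364.5, 28.1]
tcp_rot: [-1.569, 0.001, -1.453]
ft_force: [0.2, -1.1, 8.9]
opening: 0.36
```

drive_tool:
  steps:
    - {"slide": [-0.003, 0, 0], "dr": [0, 0, 0], "fingers": 0.02}
    - {"slide": [-0.0064, 0, 0], "dr": [0, 0, 0], "fingers": 0.02}
    - {"slide": [-0.0064, 0, 0], "dr": [0, 0, 0], "fingers": 0.02}
    - {"slide": [-0.0064, 0, 0], "dr": [0, 0, 0], "fingers": 0.02}

```text
t: 18.65
eef_pos: [454.5, 370.5, 28.1]
tcp_rot: [-1.57, 0.0, -1.453]
ft_force: [-0.7, -4.2, 8.3]
opening: 0.353
```

drive_tool:
  steps:
    - {"slide": [0, 0, 0], "dr": [0, 0, 0], "fingers": 0.06}
    - {"slide": [0, 0, 0], "dr": [0, 0, 0], "fingers": 0.06}
    - {"slide": [0, 0, 0], "dr": [0, 0, 0], "fingers": 0.06}
    - {"slide": [0, -0.035, 0], "dr": [0, 0, 0], "fingers": 0.06}
    - {"slide": [0, -0.07, 0], "dr": [0, 0, 0], "fingers": 0.06}

```text
t: 19.07
eef_pos: [453.3, 370.2, 96.0]
tcp_rot: [-1.575, -0.002, -1.453]
ft_force: [-0.4, 0.7, 0.6]
opening: 0.614
```

```bash
python3 - <<'E'
from path import *
plan([(448.5,412.8,105,-1.453),(448.5,412.8,25,-1.453)])
E
```

```text
t 19.07 pos [453.3 370.2  96. ] rpy [-1.575 -0.002 -1.453] F [-0.4  0.7  0.6] open 58.4
slide [-0.0429, -0.009, 0.0003] dr [0, -0.0, 0]
slide [-0.0429, 0.071, 0.0003] dr [0, -0.0, 0]
```

drive_tool:
  steps:
    - {"slide": [-0.03, 0, 0], "dr": [0, 0, 0], "fingers": 0.06}
    - {"slide": [-0.0425, 0, 0], "dr": [0, 0, 0], "fingers": 0.06}
    - {"slide": [-0.0425, 0.025, 0], "dr": [0, 0, 0], "fingers": 0.06}
    - {"slide": [-0.0425, 0.05, 0], "dr": [0, 0, 0], "fingers": 0.06}
    - {"slide": [-0.0425, 0.071, 0], "dr": [0, 0, 0], "fingers": 0.06}

```text
t: 19.48
eef_pos: [448.3, 412.9, 23.8]
tcp_rot: [-1.572, -0.001, -1.452]
ft_force: [-0.2, -0.0, -0.3]
opening: 0.634
```

drive_tool:
  steps:
    - {"slide": [0, 0, 0], "dr": [0, 0, 0], "fingers": 0.02}
    - {"slide": [0, 0, 0], "dr": [0, 0, 0], "fingers": 0.02}
    - {"slide": [0, 0, 0], "dr": [0, 0, 0], "fingers": 0.02}
    - {"slide": [0, 0, 0], "dr": [0, 0, 0], "fingers": 0.02}
    - {"slide": [0, 0, 0], "dr": [0, 0, 0], "fingers": 0.02}

```text
t: 19.9
eef_pos: [449.3, 413.1, 26.9]
tcp_rot: [-1.57, 0.001, -1.453]
ft_force: [0.7, 0.7, 3.2]
opening: 0.357
```

drive_tool:
  steps:
    - {"slide": [-0.003, 0, 0], "dr": [0, 0, 0], "fingers": 0.02}
    - {"slide": [-0.0046, 0, 0], "dr": [0, 0, 0], "fingers": 0.02}
    - {"slide": [-0.0046, 0, 0], "dr": [0, 0, 0], "fingers": 0.02}
    - {"slide": [-0.0046, 0, 0], "dr": [0, 0, 0], "fingers": 0.02}

```text
t: 20.23
eef_pos: [448.8, 417.2, 26.9]
tcp_rot: [-1.57, -0.0, -1.453]
ft_force: [-1.6, -3.9, 5.5]
opening: 0.352
```

drive_tool:
  steps:
    - {"slide": [0, 0, 0], "dr": [0, 0, 0], "fingers": 0.06}
    - {"slide": [0, 0, 0], "dr": [0, 0, 0], "fingers": 0.06}
    - {"slide": [0, 0, 0], "dr": [0, 0, 0], "fingers": 0.06}
    - {"slide": [0, -0.035, 0], "dr": [0, 0, 0], "fingers": 0.06}
    - {"slide": [0, -0.09, 0], "dr": [0, 0, 0], "fingers": 0.06}

```text
t: 20.65
eef_pos: [447.5, 416.6, 100.8]
tcp_rot: [-1.576, -0.003, -1.453]
ft_force: [0.7, 0.5, 0.7]
opening: 0.613
```

```bash
python3 - <<'E'
from path import *
plan([(510,150,124,-1.453),(458.5,-100,124,-1.453)])
E
```

```text
t 20.65 pos [447.5 416.6 100.8] rpy [-1.576 -0.003 -1.453] F [0.7 0.5 0.7] open 58.3
slide [0.2721, -0.0232, 0.0308] dr [0, -0.0, 0]
slide [0.5144, -0.0232, -0.0497] dr [0, -0.0, 0]
```

drive_tool:
  steps:
    - {"slide": [0.09, 0, 0.002], "dr": [0, -1.57, 0], "fingers": 0.035}
    - {"slide": [0.09, 0, 0.002], "dr": [0, -1.57, 0], "fingers": 0.035}
    - {"slide": [0.09, 0, 0.002], "dr": [0, -1.57, 0], "fingers": 0.035}
    - {"slide": [0.09, 0, 0.002], "dr": [0, -1.57, 0], "fingers": 0.035}
    - {"slide": [0.09, 0, 0.002], "dr": [0, -1.57, 0], "fingers": 0.035}

```text
t: 21.07
eef_pos: [461.6, 327.5, 102.8]
tcp_rot: [-1.57, -0.0, -0.832]
ft_force: [0.4, 0.6, -0.8]
opening: 0.382
```

```bash
python3 - <<'E'
from path import *
plan([(459.9,325.6,110,.117),(459.9,325.6,52,.117)])
E
```

```text
t 21.07 pos [461.6 327.5 102.8] rpy [-1.57  -0.    -0.832] F [ 0.4  0.6 -0.8] open 36.3
slide [0.0002, -0.0072, -0.0025] dr [0, -0.949, 0]
slide [0.0002, 0.0508, -0.0025] dr [0, -0.949, 0]
```

drive_tool:
  steps:
    - {"slide": [0, 0, -0.0025], "dr": [0, -0.949, 0], "fingers": 0.035}
    - {"slide": [0, 0, -0.0025], "dr": [0, -0.949, 0], "fingers": 0.035}
    - {"slide": [0, 0, -0.0025], "dr": [0, -0.949, 0], "fingers": 0.035}
    - {"slide": [0, 0, -0.0025], "dr": [0, -0.949, 0], "fingers": 0.035}
    - {"slide": [0, 0, -0.0025], "dr": [0, -0.949, 0], "fingers": 0.035}

```text
t: 21.48
eef_pos: [459.4, 326.7, 102.6]
tcp_rot: [-1.57, -0.0, -0.205]
ft_force: [0.4, 1.0, 0.7]
opening: 0.365
```

drive_tool:
  steps:
    - {"slide": [0, 0, 0], "dr": [0, -0.324, 0], "fingers": 0.035}
    - {"slide": [0, 0, 0], "dr": [0, -0.324, 0], "fingers": 0.035}
    - {"slide": [0, 0, 0], "dr": [0, -0.324, 0], "fingers": 0.035}
    - {"slide": [0, 0, 0], "dr": [0, -0.324, 0], "fingers": 0.035}
    - {"slide": [0, 0, 0], "dr": [0, -0.324, 0], "fingers": 0.035}

```text
t: 21.9
eef_pos: [459.4, 326.7, 102.5]
tcp_rot: [-1.571, -0.0, 0.11]
ft_force: [-1.0, -0.7, -0.8]
opening: 0.366
```

```bash
python3 - <<'E'
from path import *
plan([(459.9,325.6,110,.117),(459.9,325.6,52,.117)])
E
```

```text
t 21.9 pos [459.4 326.7 102.5] rpy [-1.571 -0.     0.11 ] F [-1.  -0.7 -0.8] open 34.8
slide [0.0004, -0.0075, -0.0012] dr [0, -0.007, 0]
slide [0.0004, 0.0505, -0.0012] dr [0, -0.007, 0]
```

drive_tool:
  steps:
    - {"slide": [0.0004, 0.02, -0.001], "dr": [0, -0.007, 0], "fingers": 0.035}
    - {"slide": [0.0004, 0.035, -0.001], "dr": [0, -0.007, 0], "fingers": 0.035}
    - {"slide": [0.0004, 0.047, -0.001], "dr": [0, -0.007, 0], "fingers": 0.035}
    - {"slide": [0.0004, 0.047, -0.001], "dr": [0, -0.007, 0], "fingers": 0.035}
    - {"slide": [0.0004, 0.047, -0.001], "dr": [0, -0.007, 0], "fingers": 0.035}

```text
t: 22.32
eef_pos: [459.7, 325.7, 55.2]
tcp_rot: [-1.571, 0.001, 0.118]
ft_force: [0.1, -0.4, 0.9]
opening: 0.366
```

drive_tool:
  steps:
    - {"slide": [0, 0, 0], "dr": [0, 0, 0], "fingers": 0}
    - {"slide": [0, 0, 0], "dr": [0, 0, 0], "fingers": 0}
    - {"slide": [0, 0, 0], "dr": [0, 0, 0], "fingers": 0}
    - {"slide": [0, 0, 0], "dr": [0, 0, 0], "fingers": 0}
    - {"slide": [0, 0, 0], "dr": [0, 0, 0], "fingers": 0}

```text
t: 22.73
eef_pos: [460.0, 325.9, 55.9]
tcp_rot: [-1.57, -0.001, 0.12]
ft_force: [-0.3, 1.6, 2.6]
opening: 0.103
```

drive_tool:
  steps:
    - {"slide": [0, 0, 0], "dr": [0, 0, 0], "fingers": 0}
    - {"slide": [0, 0, 0], "dr": [0, 0, 0], "fingers": 0}
    - {"slide": [0, 0, 0], "dr": [0, 0, 0], "fingers": 0}

```text
t: 22.98
eef_pos: [460.1, 326.0, 55.9]
tcp_rot: [-1.57, -0.001, 0.12]
ft_force: [-1.6, 0.9, 5.8]
opening: 0.1
```

drive_tool:
  steps:
    - {"slide": [0, 0, 0], "dr": [0, 0, 0], "fingers": 0.035}
    - {"slide": [0, 0, 0], "dr": [0, 0, 0], "fingers": 0.035}
    - {"slide": [0, 0, 0], "dr": [0, 0, 0], "fingers": 0.035}
    - {"slide": [0, -0.04, 0], "dr": [0, 0, 0], "fingers": 0.06}
    - {"slide": [0, -0.08, 0], "dr": [0, 0, 0], "fingers": 0.06}

```text
t: 23.4
eef_pos: [458.8, 325.0, 134.4]
tcp_rot: [-1.573, 0.005, 0.12]
ft_force: [0.4, 0.3, -0.1]
opening: 0.39
```

drive_tool:
  steps:
    - {"slide": [0, -0.03, -0.03], "dr": [0, 0.0, 0], "fingers": 0.06}
    - {"slide": [0, -0.06, -0.06], "dr": [0, 0.12, 0], "fingers": 0.06}
    - {"slide": [0, -0.09, -0.09], "dr": [0, 0.12, 0], "fingers": 0.06}
    - {"slide": [0, -0.12, -0.12], "dr": [0, 0.12, 0], "fingers": 0.06}
    - {"slide": [0, -0.12, -0.16], "dr": [0, 0.12, 0], "fingers": 0.06}

```text
t: 23.82
eef_pos: [480.2, 167.2, 260.1]
tcp_rot: [-1.569, -0.007, 0.001]
ft_force: [0.8, -0.4, 0.4]
opening: 0.627
```

```bash
python3 look.py g1
```

```text
red 62 [245.69 229.05] [460.2 323.6] along leg 21.6 lat 0.8
green 57 [232.39 230.56] [454.7 368.8] along leg 67.1 lat 0.7
blue 75 [218.44 232.05] [449.2 416.2] along leg 114.8 lat 0.8
112.8 113.2 67.8 68.3 22.5 22.7 
ring red 109 [409.06 231.28] [ 458.2 -242.7]
ring green 99 [442.97 229.84] [ 464.1 -362.1]
ring blue 107 [369.08 230.89] [ 458.6 -102.3]
t 23.92 pos [479.7 163.3 256.8] rpy [-1.571 -0.003 -0.004] F [ 0.3  1.1 -0.3] open 60.2
```

View pics/g1t.png

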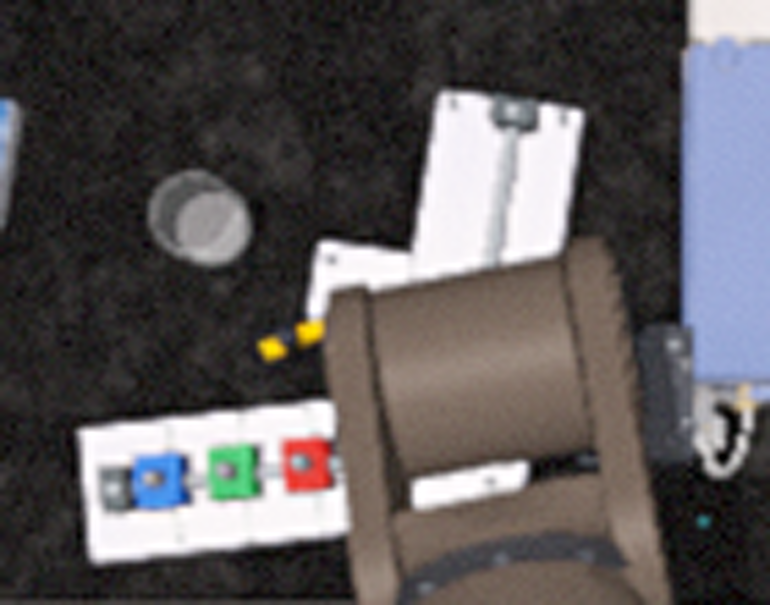

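View pics/raw_g1s.png

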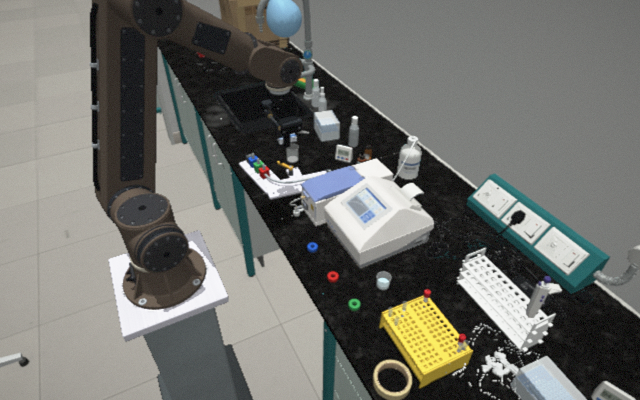

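drive_tool:
  steps:
    - {"slide": [-0.021, 0, -0.265], "dr": [0, 0, 0], "fingers": 0.06}
    - {"slide": [-0.021, 0, -0.265], "dr": [0, 0, 0], "fingers": 0.06}
    - {"slide": [-0.021, 0, -0.265], "dr": [0, 0, 0], "fingers": 0.06}
    - {"slide": [-0.021, 0, -0.265], "dr": [0, 0, 0], "fingers": 0.06}
    - {"slide": [-0.021, 0, -0.265], "dr": [0, 0, 0], "fingers": 0.06}

```text
t: 24.33
eef_pos: [461.8, -41.7, 255.0]
tcp_rot: [-1.571, 0.001, 0.001]
ft_force: [0.7, -0.2, -0.4]
opening: 0.63
```

```bash
python3 - <<'E'
from path import *
plan([(458.6,-102,256,0),(458.6,-102,40,0)])
E
```

```text
t 24.33 pos [461.8 -41.7 255. ] rpy [-1.571e+00  1.000e-03  1.000e-03] F [ 0.7 -0.2 -0.4] open 60.0
slide [-0.0032, -0.001, -0.0603] dr [0, 0.001, 0]
slide [-0.0032, 0.215, -0.0603] dr [0, 0.001, 0]
```

drive_tool:
  steps:
    - {"slide": [-0.0032, 0, -0.06], "dr": [0, 0, 0], "fingers": 0.06}
    - {"slide": [-0.0032, 0.02, -0.06], "dr": [0, 0, 0], "fingers": 0.06}
    - {"slide": [-0.0032, 0.06, -0.06], "dr": [0, 0, 0], "fingers": 0.06}
    - {"slide": [-0.0032, 0.1, -0.06], "dr": [0, 0, 0], "fingers": 0.06}
    - {"slide": [-0.0032, 0.14, -0.06], "dr": [0, 0, 0], "fingers": 0.06}

```text
t: 24.75
eef_pos: [459.0, -100.4, 113.9]
tcp_rot: [-1.571, -0.001, -0.001]
ft_force: [1.4, -0.7, -0.4]
opening: 0.633
```

```bash
python3 - <<'E'
from path import *
plan([(458.6,-102,40,0),(458.6,-102,6,0)])
im=optics.read_camera("scene");cv2.imwrite("pics/h1s.png",cv2.resize(im[150:350,240:440,::-1],None,fx=3,fy=3))
im=optics.read_camera("top");cv2.imwrite("pics/h1t.png",cv2.resize(im[150:300,300:500,::-1],None,fx=4,fy=4))
E
```

```text
t 24.75 pos [ 459.  -100.4  113.9] rpy [-1.571e+00 -1.000e-03 -1.000e-03] F [ 1.4 -0.7 -0.4] open 60.2
slide [-0.0004, 0.0739, -0.0016] dr [0, -0.001, 0]
slide [-0.0004, 0.1079, -0.0016] dr [0, -0.001, 0]
```

View pics/h1s.png

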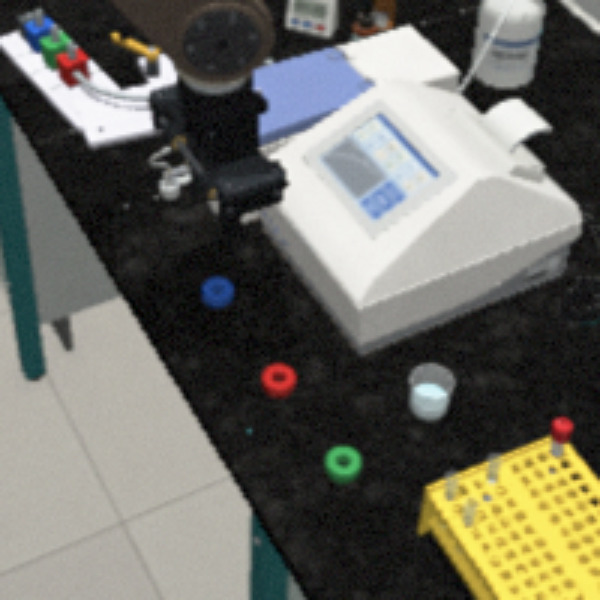

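View pics/h1t.png

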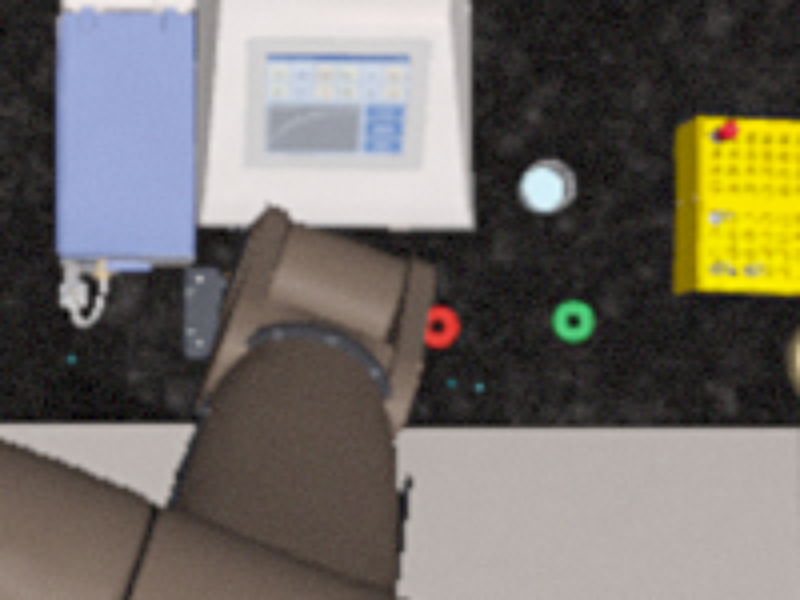

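```bash
python3 - <<'E'
from path import *
print(ray("top",(300+200/4,150+268/4),195), [ray("top",(300+130/4,150+261/4),z) for z in (80,120,160)],[ray("top",(300+300/4,150+226/4),z) for z in (0,40,80)], proj("scene",(459,-100,114)))
E
```

```text
[492.56648269 -25.22003353] [array([506.88617823,  27.41935369]), array([503.66665984,  28.13410082]), array([500.44714146,  28.84884794])] [array([ 545.57771225, -124.50238261]), array([ 541.58922507, -120.19957726]), array([ 537.60073788, -115.89677191])] [311.98232417 222.26194419]
```

Blue ring sits at scene-crop (218,292) and the gripper is over it. The body's left end is only about 11 mm from the purple box corner, so I'll yaw +0.2 on the way down.

drive_tool:
  steps:
    - {"slide": [0, 0, 0], "dr": [0, -0.1, 0], "fingers": 0.06}
    - {"slide": [0, 0.02, -0.001], "dr": [0, -0.2, 0], "fingers": 0.06}
    - {"slide": [0, 0.05, -0.001], "dr": [0, -0.2, 0], "fingers": 0.06}
    - {"slide": [0, 0.075, -0.001], "dr": [0, -0.2, 0], "fingers": 0.06}
    - {"slide": [0, 0.09, -0.001], "dr": [0, -0.2, 0], "fingers": 0.06}

```text
t: 25.27
eef_pos: [459.7, -101.1, 25.3]
tcp_rot: [-1.571, -0.0, 0.2]
ft_force: [-0.4, -0.8, -0.4]
opening: 0.629
```

```bash
python3 - <<'E'
from path import *
plan([(458.6,-102,6,0.2)])
E
```

```text
t 25.27 pos [ 459.7 -101.1   25.3] rpy [-1.571 -0.     0.2  ] F [-0.4 -0.8 -0.4] open 59.8
slide [-0.0013, 0.0193, -0.0007] dr [0, 0.0, 0]
```

drive_tool:
  steps:
    - {"slide": [-0.001, 0.008, 0], "dr": [0, 0, 0], "fingers": 0.06}
    - {"slide": [-0.001, 0.014, 0], "dr": [0, 0, 0], "fingers": 0.06}
    - {"slide": [-0.001, 0.018, 0], "dr": [0, 0, 0], "fingers": 0.06}
    - {"slide": [-0.001, 0.018, 0], "dr": [0, 0, 0], "fingers": 0.03}
    - {"slide": [-0.001, 0.018, 0], "dr": [0, 0, 0], "fingers": 0.02}

```text
t: 25.68
eef_pos: [458.7, -101.6, 8.1]
tcp_rot: [-1.571, -0.001, 0.2]
ft_force: [0.4, -0.4, -0.4]
opening: 0.54
```

drive_tool:
  steps:
    - {"slide": [0, 0, 0], "dr": [0, 0, 0], "fingers": 0.02}
    - {"slide": [0, 0, 0], "dr": [0, 0, 0], "fingers": 0.02}
    - {"slide": [0, 0, 0], "dr": [0, 0, 0], "fingers": 0.02}
    - {"slide": [0, 0, 0], "dr": [0, 0, 0], "fingers": 0.02}
    - {"slide": [0, 0, 0], "dr": [0, 0, 0], "fingers": 0.02}

```text
t: 26.1
eef_pos: [458.6, -101.6, 7.8]
tcp_rot: [-1.571, -0.001, 0.2]
ft_force: [0.2, 0.9, 6.5]
opening: 0.344
```

```bash
python3 - <<'E'
from path import *
plan([])
E
```

```text
t 26.1 pos [ 458.6 -101.6    7.8] rpy [-1.571e+00 -1.000e-03  2.000e-01] F [0.2 0.9 6.5] open 32.7
```

drive_tool:
  steps:
    - {"slide": [0, 0, 0], "dr": [0, 0, 0], "fingers": 0.045}
    - {"slide": [0, 0, 0], "dr": [0, 0, 0], "fingers": 0.045}
    - {"slide": [0, 0.0035, 0], "dr": [0, 0, 0], "fingers": 0.045}
    - {"slide": [0, 0.0035, 0], "dr": [0, 0, 0], "fingers": 0.045}
    - {"slide": [0, 0.0035, 0], "dr": [0, 0, 0], "fingers": 0.02}

```text
t: 26.52
eef_pos: [458.1, -101.5, 3.5]
tcp_rot: [-1.57, 0.001, 0.2]
ft_force: [-0.4, -0.2, -0.2]
opening: 0.439
```

drive_tool:
  steps:
    - {"slide": [0, 0, 0], "dr": [0, 0, 0], "fingers": 0.02}
    - {"slide": [0, 0, 0], "dr": [0, 0, 0], "fingers": 0.02}
    - {"slide": [0, 0, 0], "dr": [0, 0, 0], "fingers": 0.02}
    - {"slide": [0, 0, 0], "dr": [0, 0, 0], "fingers": 0.02}

```text
t: 26.85
eef_pos: [458.3, -101.5, 3.9]
tcp_rot: [-1.571, -0.0, 0.2]
ft_force: [-0.6, 0.7, -0.2]
opening: 0.351
```

drive_tool:
  steps:
    - {"slide": [0, -0.02, 0], "dr": [0, 0, 0], "fingers": 0.02}
    - {"slide": [0, -0.06, 0], "dr": [0, 0, 0], "fingers": 0.02}
    - {"slide": [0, -0.1, 0], "dr": [0, 0, 0], "fingers": 0.02}
    - {"slide": [0, -0.14, 0], "dr": [0, 0, 0], "fingers": 0.02}
    - {"slide": [0, -0.18, 0], "dr": [0, 0, 0], "fingers": 0.02}

```text
t: 27.27
eef_pos: [457.7, -101.3, 185.9]
tcp_rot: [-1.571, 0.0, 0.2]
ft_force: [0.5, -0.4, -0.4]
opening: 0.348
```

```bash
python3 - <<'E'
from path import *
plan([(448.8,418.3,230,-1.453)])
E
```

```text
t 27.27 pos [ 457.7 -101.3  185.9] rpy [-1.571  0.     0.2  ] F [ 0.5 -0.4 -0.4] open 33.1
slide [0.0945, -0.0441, 0.511] dr [0, 1.653, 0]
```

drive_tool:
  steps:
    - {"slide": [0, -0.04, 0.02], "dr": [0, 0, 0], "fingers": 0.02}
    - {"slide": [0.0945, -0.075, 0.511], "dr": [0, 1.653, 0], "fingers": 0.02}
    - {"slide": [0.0945, -0.075, 0.511], "dr": [0, 1.653, 0], "fingers": 0.02}
    - {"slide": [0.0945, -0.075, 0.511], "dr": [0, 1.653, 0], "fingers": 0.02}
    - {"slide": [0.0945, -0.075, 0.511], "dr": [0, 1.653, 0], "fingers": 0.02}

```text
t: 27.68
eef_pos: [453.5, 59.7, 232.3]
tcp_rot: [-1.571, -0.001, -0.231]
ft_force: [1.0, -1.1, -0.5]
opening: 0.35
```

```bash
python3 - <<'E'
from path import *
plan([(448.8,418.3,250,-1.453)])
E
```

```text
t 27.68 pos [453.5  59.7 232.3] rpy [-1.571e+00 -1.000e-03 -2.310e-01] F [ 1.  -1.1 -0.5] open 33.3
slide [-0.0868, -0.0177, 0.3479] dr [0, 1.222, 0]
```

drive_tool:
  steps:
    - {"slide": [-0.0868, 0, 0.3479], "dr": [0, 1.222, 0], "fingers": 0.02}
    - {"slide": [-0.0868, 0, 0.3479], "dr": [0, 1.222, 0], "fingers": 0.02}
    - {"slide": [-0.0868, 0, 0.3479], "dr": [0, 1.222, 0], "fingers": 0.02}
    - {"slide": [-0.0868, 0, 0.3479], "dr": [0, 1.222, 0], "fingers": 0.02}
    - {"slide": [-0.0868, 0, 0.3479], "dr": [0, 1.222, 0], "fingers": 0.02}

```text
t: 28.1
eef_pos: [450.8, 240.5, 231.9]
tcp_rot: [-1.571, -0.0, -0.773]
ft_force: [1.1, 0.0, -0.1]
opening: 0.35
```

```bash
python3 - <<'E'
from path import *
plan([(448.8,418.3,150,-1.453)])
E
```

```text
t 28.1 pos [450.8 240.5 231.9] rpy [-1.571 -0.    -0.773] F [ 1.1  0.  -0.1] open 33.3
slide [-0.1257, 0.0819, 0.1258] dr [0, 0.68, 0]
```

drive_tool:
  steps:
    - {"slide": [-0.1257, 0.08, 0.1258], "dr": [0, 0.68, 0], "fingers": 0.02}
    - {"slide": [-0.1257, 0.08, 0.1258], "dr": [0, 0.68, 0], "fingers": 0.02}
    - {"slide": [-0.1257, 0.08, 0.1258], "dr": [0, 0.68, 0], "fingers": 0.02}
    - {"slide": [-0.1257, 0.08, 0.1258], "dr": [0, 0.68, 0], "fingers": 0.02}
    - {"slide": [-0.1257, 0.08, 0.1258], "dr": [0, 0.68, 0], "fingers": 0.02}

```text
t: 28.52
eef_pos: [447.5, 419.0, 150.3]
tcp_rot: [-1.572, -0.0, -1.386]
ft_force: [1.3, 0.6, 0.1]
opening: 0.351
```

drive_tool:
  steps:
    - {"slide": [0, 0, 0], "dr": [0, 0.08, 0], "fingers": 0.02}
    - {"slide": [0, 0, 0], "dr": [0, 0.08, 0], "fingers": 0.02}
    - {"slide": [0, 0, 0], "dr": [0, 0.08, 0], "fingers": 0.02}

```text
t: 28.77
eef_pos: [448.1, 416.4, 151.6]
tcp_rot: [-1.571, -0.0, -1.458]
ft_force: [0.2, -0.0, -1.1]
opening: 0.352
```

```bash
python3 - <<'E'
from path import *
plan([(448.8,418.3,100,-1.453),(448.8,418.3,76,-1.453)])
zoom("scene","i1.png",220,340,90,190,6)
E
```

```text
t 28.77 pos [448.1 416.4 151.6] rpy [-1.571 -0.    -1.458] F [ 0.2 -0.  -1.1] open 33.4
slide [-0.0018, 0.0516, 0.0009] dr [0, -0.005, 0]
slide [-0.0018, 0.0756, 0.0009] dr [0, -0.005, 0]
```

View pics/i1.png

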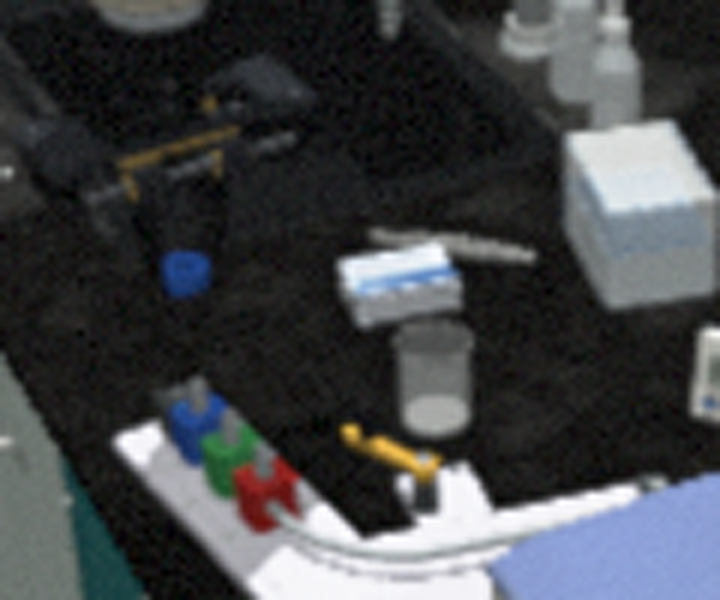

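```bash
python3 - <<'E'
from path import *
im=cv2.cvtColor(cv2.imread("pics/raw_i1.png"),cv2.COLOR_BGR2RGB)
print(blobs(im,"blue",(240,262,125,145)))
for a,q in blobs(im,"blue",(240,262,125,145)): print(ray("scene",q,154.7))
def S(u,v,z): return ray("scene",(220+(u+.5)/6-.5,90+(v+.5)/6-.5),z).round(1)
print("ringtop",S(187,262,161.7),"pins",S(197,383,71),S(232,414,71),S(264,450,71))
E
```

```text
[(58, array([250.43, 135.17]))]
[447.78497229 413.18316234]
ringtop [450.5 414.9] pins [446.7 411.1] [454.4 366.4] [458.1 318.7]
```

drive_tool:
  steps:
    - {"slide": [-0.0018, 0.02, 0.0008], "dr": [0, -0.005, 0], "fingers": 0.02}
    - {"slide": [-0.0018, 0.045, 0.0008], "dr": [0, -0.005, 0], "fingers": 0.02}
    - {"slide": [-0.0018, 0.06, 0.0008], "dr": [0, -0.005, 0], "fingers": 0.02}
    - {"slide": [-0.0018, 0.07, 0.0008], "dr": [0, -0.005, 0], "fingers": 0.02}
    - {"slide": [-0.0018, 0.07, 0.0008], "dr": [0, -0.005, 0], "fingers": 0.02}

```text
t: 29.23
eef_pos: [448.8, 417.3, 80.7]
tcp_rot: [-1.573, -0.001, -1.455]
ft_force: [-0.2, 0.2, -0.2]
opening: 0.354
```

drive_tool:
  steps:
    - {"slide": [0, 0.002, 0], "dr": [0, 0, 0], "fingers": 0.02}
    - {"slide": [0, 0.004, 0], "dr": [0, 0, 0], "fingers": 0.02}
    - {"slide": [0, 0.006, 0], "dr": [0, 0, 0], "fingers": 0.02}
    - {"slide": [0, 0.008, 0], "dr": [0, 0, 0], "fingers": 0.02}

```text
t: 29.57
eef_pos: [449.3, 418.6, 74.5]
tcp_rot: [-1.57, 0.001, -1.456]
ft_force: [0.3, -0.4, -0.8]
opening: 0.348
```

```bash
python3 - <<'E'
from path import *
plan([(448.8,418.3,52.5,-1.453)]); print(env.state()["moment"])
E
```

```text
t 29.57 pos [449.3 418.6  74.5] rpy [-1.570e+00  1.000e-03 -1.456e+00] F [ 0.3 -0.4 -0.8] open 33.1
slide [0.0003, 0.022, -0.0005] dr [0, -0.003, 0]
[-0.06108315  0.02481905 -0.02715809]
```

drive_tool:
  steps:
    - {"slide": [0, 0.003, 0], "dr": [0, 0, 0], "fingers": 0.02}
    - {"slide": [0, 0.006, 0], "dr": [0, 0, 0], "fingers": 0.02}
    - {"slide": [0, 0.009, 0], "dr": [0, 0, 0], "fingers": 0.02}
    - {"slide": [0, 0.009, 0], "dr": [0, 0, 0], "fingers": 0.02}

```text
t: 29.9
eef_pos: [448.7, 418.3, 64.2]
tcp_rot: [-1.572, -0.0, -1.456]
ft_force: [-0.6, -1.4, -1.3]
opening: 0.355
```

Going on smoothly (ring bottom below the taper, little force).

drive_tool:
  steps:
    - {"slide": [0, 0.003, 0], "dr": [0, 0, 0], "fingers": 0.02}
    - {"slide": [0, 0.006, 0], "dr": [0, 0, 0], "fingers": 0.02}
    - {"slide": [0, 0.009, 0], "dr": [0, 0, 0], "fingers": 0.02}
    - {"slide": [0, 0.0105, 0], "dr": [0, 0, 0], "fingers": 0.02}
    - {"slide": [0, 0.0105, 0], "dr": [0, 0, 0], "fingers": 0.02}

```text
t: 30.32
eef_pos: [448.8, 418.4, 53.9]
tcp_rot: [-1.571, -0.0, -1.456]
ft_force: [-0.2, -0.4, -0.9]
opening: 0.354
```

```bash
python3 - <<'E'
from path import *
plan([(448.8,418.3,52.5,-1.453)])
E
```

```text
t 30.32 pos [448.8 418.4  53.9] rpy [-1.571 -0.    -1.456] F [-0.2 -0.4 -0.9] open 33.6
slide [0.0001, 0.0014, -0.0] dr [0, -0.003, 0]
```

drive_tool:
  steps:
    - {"slide": [0, 0.0013, 0], "dr": [0, 0, 0], "fingers": 0.02}
    - {"slide": [0, 0.0013, 0], "dr": [0, 0, 0], "fingers": 0.046}
    - {"slide": [0, 0.0013, 0], "dr": [0, 0, 0], "fingers": 0.046}
    - {"slide": [0, 0.0013, 0], "dr": [0, 0, 0], "fingers": 0.046}
    - {"slide": [0, 0.0013, 0], "dr": [0, 0, 0], "fingers": 0.046}

```text
t: 30.73
eef_pos: [449.1, 418.6, 53.2]
tcp_rot: [-1.57, 0.0, -1.456]
ft_force: [0.1, -0.0, 0.7]
opening: 0.48
```

drive_tool:
  steps:
    - {"slide": [0, -0.02, 0], "dr": [0, 0, 0], "fingers": 0.046}
    - {"slide": [0, -0.05, 0], "dr": [0, 0, 0], "fingers": 0.06}
    - {"slide": [0, -0.09, 0], "dr": [0, 0, 0], "fingers": 0.06}
    - {"slide": [0, -0.13, 0], "dr": [0, 0, 0], "fingers": 0.06}
    - {"slide": [0, -0.17, 0], "dr": [0, 0, 0], "fingers": 0.06}

```text
t: 31.15
eef_pos: [448.7, 418.3, 225.0]
tcp_rot: [-1.571, 0.0, -1.456]
ft_force: [0.8, 1.1, -0.3]
opening: 0.625
```

```bash
python3 - <<'E'
from path import *
zoom("scene","j1.png",220,340,110,210,6)
plan([(458.3,-243,250,0.1)])
E
```

```text
t 31.2 pos [450.7 420.  233.2] rpy [-1.561  0.006 -1.456] F [0.9 0.9 6. ] open 59.8
slide [0.6594, -0.0168, -0.0686] dr [0, -1.556, 0]
```

View pics/j1.png

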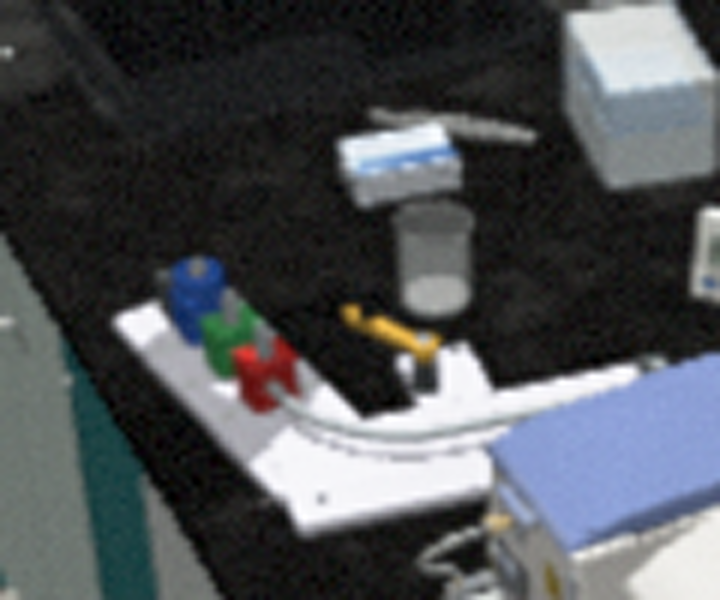

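Blue ring is seated (scene (195,285)). Next is the red ring.

drive_tool:
  steps:
    - {"slide": [0.6594, -0.017, -0.0686], "dr": [0, -1.556, 0], "fingers": 0.06}
    - {"slide": [0.6594, -0.017, -0.0686], "dr": [0, -1.556, 0], "fingers": 0.06}
    - {"slide": [0.6594, -0.017, -0.0686], "dr": [0, -1.556, 0], "fingers": 0.06}
    - {"slide": [0.6594, -0.017, -0.0686], "dr": [0, -1.556, 0], "fingers": 0.06}
    - {"slide": [0.6594, -0.017, -0.0686], "dr": [0, -1.556, 0], "fingers": 0.06}

```text
t: 31.62
eef_pos: [451.2, 218.4, 228.2]
tcp_rot: [-1.57, -0.0, -0.855]
ft_force: [1.0, 0.2, 0.8]
opening: 0.631
```

```bash
python3 look.py k1; python3 - <<'E'
from h import *
plan([(458.3,-243,250,0.1)])
E
```

```text
green 10 [229.2 233.1] [445.9 379.4] along leg 78.7 lat -6.8
blue 84 [217.89 232.08] [449.1 418.1] along leg 116.7 lat 0.9
112.8 113.2 67.8 68.3 22.5 22.7 
ring red 109 [409.06 231.28] [ 458.2 -242.7]
ring green 99 [442.98 229.79] [ 464.3 -362.1]
t 31.72 pos [451.5 216.3 228.5] rpy [-1.571e+00 -1.000e-03 -8.580e-01] F [ 1.4 -0.2 -0.4] open 60.1
t 31.72 pos [451.5 216.3 228.5] rpy [-1.571e+00 -1.000e-03 -8.580e-01] F [ 1.4 -0.2 -0.4] open 60.1
slide [0.3518, -0.0215, -0.2954] dr [0, -0.958, 0]
```

drive_tool:
  steps:
    - {"slide": [0.3518, -0.02, -0.2954], "dr": [0, -0.958, 0], "fingers": 0.06}
    - {"slide": [0.3518, -0.02, -0.2954], "dr": [0, -0.958, 0], "fingers": 0.06}
    - {"slide": [0.3518, -0.02, -0.2954], "dr": [0, -0.958, 0], "fingers": 0.06}
    - {"slide": [0.3518, -0.02, -0.2954], "dr": [0, -0.958, 0], "fingers": 0.06}
    - {"slide": [0.3518, -0.02, -0.2954], "dr": [0, -0.958, 0], "fingers": 0.06}

```text
t: 32.13
eef_pos: [454.5, 39.4, 236.1]
tcp_rot: [-1.57, -0.001, -0.318]
ft_force: [0.6, 0.4, 0.3]
opening: 0.633
```

```bash
python3 look.py k2; python3 - <<'E'
from h import *
plan([(458.3,-243,240,0.1)])
E
```

```text
red 63 [245.7  229.05] [460.2 323.5] along leg 21.5 lat 0.8
green 57 [232.3  230.61] [454.5 369.1] along leg 67.4 lat 0.5
blue 84 [217.89 232.08] [449.1 418.1] along leg 116.7 lat 0.9
112.8 113.2 67.8 68.3 22.5 22.7 
ring red 106 [409.1  231.28] [ 458.2 -242.8]
ring green 101 [442.93 229.86] [ 464.  -361.9]
t 32.23 pos [455.   37.4 236.2] rpy [-1.571e+00 -1.000e-03 -3.210e-01] F [ 0.5  0.3 -0.1] open 60.4
t 32.23 pos [455.   37.4 236.2] rpy [-1.571e+00 -1.000e-03 -3.210e-01] F [ 0.5  0.3 -0.1] open 60.4
slide [0.0917, -0.0038, -0.265] dr [0, -0.421, 0]
```

View pics/k2t.png

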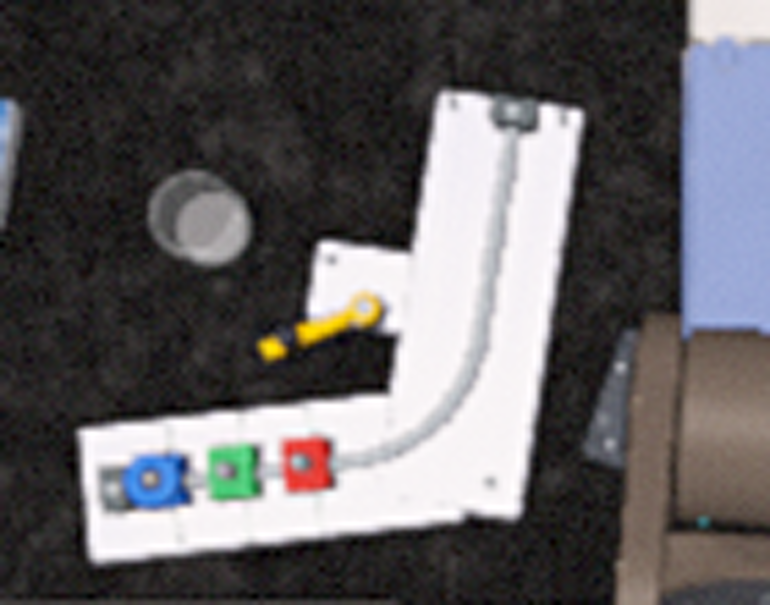

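drive_tool:
  steps:
    - {"slide": [0.0917, 0, -0.265], "dr": [0, -0.421, 0], "fingers": 0.06}
    - {"slide": [0.0917, 0, -0.265], "dr": [0, -0.421, 0], "fingers": 0.06}
    - {"slide": [0.0917, 0, -0.265], "dr": [0, -0.421, 0], "fingers": 0.06}
    - {"slide": [0.0917, 0, -0.265], "dr": [0, -0.421, 0], "fingers": 0.06}
    - {"slide": [0.0917, 0, -0.265], "dr": [0, -0.421, 0], "fingers": 0.06}

```text
t: 32.65
eef_pos: [457.2, -148.9, 236.0]
tcp_rot: [-1.571, -0.001, 0.103]
ft_force: [1.2, 0.0, -0.3]
opening: 0.632
```

```bash
python3 - <<'E'
from h import *
plan([(458.3,-243,120,0.1)])
E
```

```text
t 32.65 pos [ 457.2 -148.9  236. ] rpy [-1.571e+00 -1.000e-03  1.030e-01] F [ 1.2  0.  -0.3] open 60.1
slide [-0.0086, 0.116, -0.0937] dr [0, 0.003, 0]
```

drive_tool:
  steps:
    - {"slide": [-0.0086, 0.04, -0.0937], "dr": [0, 0, 0], "fingers": 0.06}
    - {"slide": [-0.0086, 0.08, -0.0937], "dr": [0, 0, 0], "fingers": 0.06}
    - {"slide": [-0.0086, 0.116, -0.0937], "dr": [0, 0, 0], "fingers": 0.06}
    - {"slide": [-0.0086, 0.15, -0.0937], "dr": [0, 0, 0], "fingers": 0.06}
    - {"slide": [-0.0086, 0.19, -0.0937], "dr": [0, 0, 0], "fingers": 0.06}

```text
t: 33.07
eef_pos: [458.2, -241.6, 65.8]
tcp_rot: [-1.572, -0.002, 0.094]
ft_force: [1.0, -0.4, 0.1]
opening: 0.635
```

```bash
python3 - <<'E'
from h import *
plan([(458.3,-242.5,20,0.1)])
im=optics.read_camera("scene");cv2.imwrite("pics/l1s.png",cv2.resize(im[200:350,240:440,::-1],None,fx=4,fy=4))
E
```

```text
t 33.07 pos [ 458.2 -241.6   65.8] rpy [-1.572 -0.002  0.094] F [ 1.  -0.4  0.1] open 60.4
slide [-0.0, 0.0458, -0.0009] dr [0, -0.006, 0]
```

View pics/l1s.png

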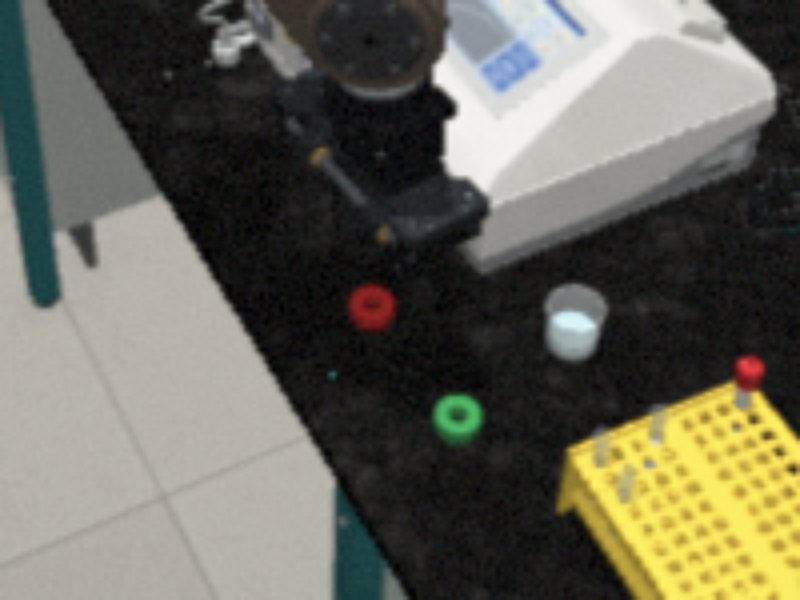

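The gripper is over the red ring (372,307) and clear of the instrument.

drive_tool:
  steps:
    - {"slide": [0, 0.02, -0.0005], "dr": [0, 0, 0], "fingers": 0.06}
    - {"slide": [0, 0.035, -0.0005], "dr": [0, 0, 0], "fingers": 0.06}
    - {"slide": [0, 0.045, -0.0005], "dr": [0, 0, 0], "fingers": 0.06}
    - {"slide": [0, 0.05, -0.0005], "dr": [0, 0, 0], "fingers": 0.06}
    - {"slide": [0, 0.05, -0.0005], "dr": [0, 0, 0], "fingers": 0.06}

```text
t: 33.53
eef_pos: [457.9, -240.7, 17.4]
tcp_rot: [-1.57, 0.0, 0.098]
ft_force: [-0.4, 0.4, 0.9]
opening: 0.632
```

```bash
python3 - <<'E'
from h import *
plan([(458.2,-242.5,4.3,0.1)])
E
```

```text
t 33.53 pos [ 457.9 -240.7   17.4] rpy [-1.57   0.     0.098] F [-0.4  0.4  0.9] open 60.1
slide [0.0001, 0.0131, -0.0018] dr [0, -0.002, 0]
```

drive_tool:
  steps:
    - {"slide": [0, 0.005, 0], "dr": [0, 0, 0], "fingers": 0.06}
    - {"slide": [0, 0.009, 0], "dr": [0, 0, 0], "fingers": 0.06}
    - {"slide": [0, 0.012, 0], "dr": [0, 0, 0], "fingers": 0.06}
    - {"slide": [0, 0.0125, 0], "dr": [0, 0, 0], "fingers": 0.045}
    - {"slide": [0, 0.0125, 0], "dr": [0, 0, 0], "fingers": 0.02}

```text
t: 33.95
eef_pos: [457.6, -241.3, 4.9]
tcp_rot: [-1.571, -0.0, 0.098]
ft_force: [-0.3, 0.3, -0.3]
opening: 0.543
```

drive_tool:
  steps:
    - {"slide": [0, 0, 0], "dr": [0, 0, 0], "fingers": 0.02}
    - {"slide": [0, 0, 0], "dr": [0, 0, 0], "fingers": 0.02}
    - {"slide": [0, 0, 0], "dr": [0, 0, 0], "fingers": 0.02}
    - {"slide": [0, 0, 0], "dr": [0, 0, 0], "fingers": 0.02}
    - {"slide": [0, 0, 0], "dr": [0, 0, 0], "fingers": 0.02}

```text
t: 34.37
eef_pos: [457.7, -241.3, 5.0]
tcp_rot: [-1.571, -0.0, 0.098]
ft_force: [-0.3, 0.9, 2.5]
opening: 0.345
```

```bash
python3 - <<'E'
from h import *
plan([])
E
```

```text
t 34.37 pos [ 457.7 -241.3    5. ] rpy [-1.571 -0.     0.098] F [-0.3  0.9  2.5] open 32.8
```

drive_tool:
  steps:
    - {"slide": [0, -0.02, 0], "dr": [0, 0, 0], "fingers": 0.02}
    - {"slide": [0, -0.06, 0], "dr": [0, 0, 0], "fingers": 0.02}
    - {"slide": [0, -0.1, 0], "dr": [0, 0, 0], "fingers": 0.02}
    - {"slide": [0, -0.14, 0], "dr": [0, 0, 0], "fingers": 0.02}
    - {"slide": [0, -0.18, 0], "dr": [0, 0, 0], "fingers": 0.02}

```text
t: 34.78
eef_pos: [457.1, -241.0, 186.8]
tcp_rot: [-1.57, 0.0, 0.098]
ft_force: [0.9, 0.5, -0.6]
opening: 0.344
```

```bash
python3 - <<'E'
from h import *
plan([(460,325.9,235,-1.453)])
E
```

```text
t 34.78 pos [ 457.1 -241.   186.8] rpy [-1.57   0.     0.098] F [ 0.9  0.5 -0.6] open 32.7
slide [0.0585, -0.0482, 0.5638] dr [0, 1.551, 0]
```

drive_tool:
  steps:
    - {"slide": [0, -0.035, 0.02], "dr": [0, 0, 0], "fingers": 0.02}
    - {"slide": [0.0585, -0.06, 0.5638], "dr": [0, 1.551, 0], "fingers": 0.02}
    - {"slide": [0.0585, -0.06, 0.5638], "dr": [0, 1.551, 0], "fingers": 0.02}
    - {"slide": [0.0585, -0.06, 0.5638], "dr": [0, 1.551, 0], "fingers": 0.02}
    - {"slide": [0.0585, -0.06, 0.5638], "dr": [0, 1.551, 0], "fingers": 0.02}

```text
t: 35.2
eef_pos: [457.0, -70.2, 227.1]
tcp_rot: [-1.571, -0.0, -0.356]
ft_force: [1.1, -0.6, 0.0]
opening: 0.344
```

```bash
python3 - <<'E'
from h import *
plan([(460,325.9,235,-1.453)])
E
```

```text
t 35.2 pos [457.  -70.2 227.1] rpy [-1.571 -0.    -0.356] F [ 1.1 -0.6  0. ] open 32.7
slide [-0.1354, -0.0079, 0.3722] dr [0, 1.097, 0]
```

drive_tool:
  steps:
    - {"slide": [-0.1354, -0.008, 0.3722], "dr": [0, 1.097, 0], "fingers": 0.02}
    - {"slide": [-0.1354, -0.008, 0.3722], "dr": [0, 1.097, 0], "fingers": 0.02}
    - {"slide": [-0.1354, -0.008, 0.3722], "dr": [0, 1.097, 0], "fingers": 0.02}
    - {"slide": [-0.1354, -0.008, 0.3722], "dr": [0, 1.097, 0], "fingers": 0.02}
    - {"slide": [-0.1354, -0.008, 0.3722], "dr": [0, 1.097, 0], "fingers": 0.02}

```text
t: 35.62
eef_pos: [458.3, 107.2, 230.5]
tcp_rot: [-1.571, -0.0, -0.888]
ft_force: [1.0, -0.8, -0.4]
opening: 0.339
```

```bash
python3 - <<'E'
from h import *
plan([(460,325.9,150,-1.453)])
E
```

```text
t 35.62 pos [458.3 107.2 230.5] rpy [-1.571 -0.    -0.888] F [ 1.  -0.8 -0.4] open 32.3
slide [-0.1685, 0.0805, 0.1393] dr [0, 0.565, 0]
```

drive_tool:
  steps:
    - {"slide": [-0.05, 0.0, 0.04], "dr": [0, 0.565, 0], "fingers": 0.02}
    - {"slide": [-0.1, 0.01, 0.08], "dr": [0, 0.565, 0], "fingers": 0.02}
    - {"slide": [-0.1685, 0.08, 0.1393], "dr": [0, 0.565, 0], "fingers": 0.02}
    - {"slide": [-0.1685, 0.08, 0.1393], "dr": [0, 0.565, 0], "fingers": 0.02}
    - {"slide": [-0.1685, 0.08, 0.1393], "dr": [0, 0.565, 0], "fingers": 0.02}

```text
t: 36.03
eef_pos: [458.8, 285.6, 170.8]
tcp_rot: [-1.57, 0.0, -1.454]
ft_force: [0.3, -0.4, 0.7]
opening: 0.344
```

drive_tool:
  steps:
    - {"slide": [-0.02, 0, 0], "dr": [0, 0, 0], "fingers": 0.02}
    - {"slide": [-0.02, 0, 0], "dr": [0, 0, 0], "fingers": 0.02}
    - {"slide": [-0.02, 0, 0], "dr": [0, 0, 0], "fingers": 0.02}

```text
t: 36.28
eef_pos: [456.1, 304.4, 170.7]
tcp_rot: [-1.572, -0.0, -1.445]
ft_force: [0.8, -0.5, -1.3]
opening: 0.34
```

```bash
python3 - <<'E'
from h import *
plan([(460,325.9,82,-1.453)])
im=zoom("scene","m1.png",220,340,90,190,6)
E
```

```text
t 36.28 pos [456.1 304.4 170.7] rpy [-1.572 -0.    -1.445] F [ 0.8 -0.5 -1.3] open 32.4
slide [-0.0208, 0.0887, 0.0066] dr [0, 0.008, 0]
```

View pics/m1.png

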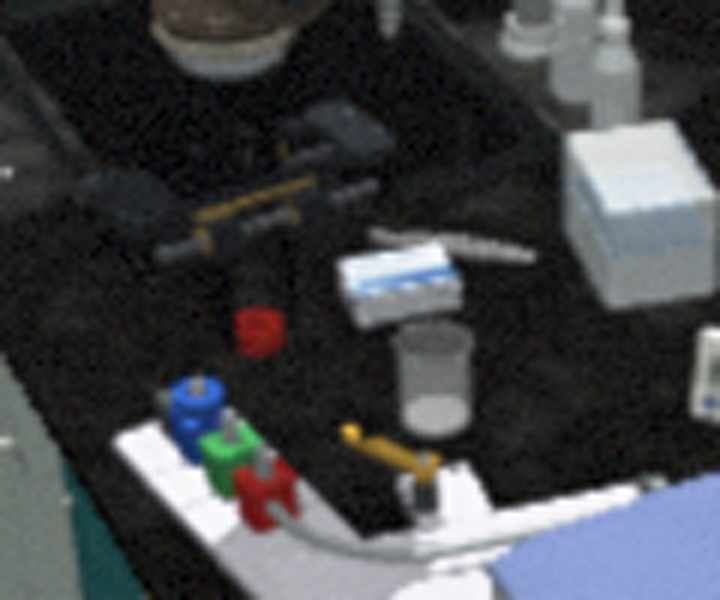

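drive_tool:
  steps:
    - {"slide": [-0.021, 0.02, 0.0066], "dr": [0, 0.008, 0], "fingers": 0.02}
    - {"slide": [-0.021, 0.05, 0.0066], "dr": [0, 0.008, 0], "fingers": 0.02}
    - {"slide": [-0.021, 0.075, 0.0066], "dr": [0, 0.008, 0], "fingers": 0.02}
    - {"slide": [-0.021, 0.086, 0.0066], "dr": [0, 0.008, 0], "fingers": 0.02}
    - {"slide": [-0.021, 0.086, 0.0066], "dr": [0, 0.008, 0], "fingers": 0.02}

```text
t: 36.75
eef_pos: [460.1, 323.9, 83.6]
tcp_rot: [-1.574, -0.001, -1.457]
ft_force: [0.3, -1.3, -0.1]
opening: 0.343
```

```bash
python3 - <<'E'
from h import *
plan([(460,326.2,76,-1.453)])
E
```

```text
t 36.75 pos [460.1 323.9  83.6] rpy [-1.574e+00 -1.000e-03 -1.457e+00] F [ 0.3 -1.3 -0.1] open 32.7
slide [-0.0023, 0.0076, 0.0002] dr [0, -0.004, 0]
```

drive_tool:
  steps:
    - {"slide": [-0.0017, 0, 0], "dr": [0, -0.004, 0], "fingers": 0.02}
    - {"slide": [-0.0017, 0.003, 0], "dr": [0, -0.004, 0], "fingers": 0.02}
    - {"slide": [-0.0017, 0.006, 0], "dr": [0, -0.004, 0], "fingers": 0.02}
    - {"slide": [-0.0017, 0.009, 0], "dr": [0, -0.004, 0], "fingers": 0.02}
    - {"slide": [-0.0017, 0.009, 0], "dr": [0, -0.004, 0], "fingers": 0.02}

```text
t: 37.17
eef_pos: [460.4, 327.1, 76.4]
tcp_rot: [-1.57, 0.0, -1.452]
ft_force: [-0.4, 0.3, -0.6]
opening: 0.345
```

```bash
python3 - <<'E'
from h import *
plan([(460,326.2,53.5,-1.453)])
E
```

```text
t 37.17 pos [460.4 327.1  76.4] rpy [-1.57   0.    -1.452] F [-0.4  0.3 -0.6] open 32.8
slide [0.0008, 0.0229, -0.0005] dr [0, 0.001, 0]
```

drive_tool:
  steps:
    - {"slide": [0.0008, 0.003, -0.0003], "dr": [0, 0, 0], "fingers": 0.02}
    - {"slide": [0.0008, 0.006, -0.0003], "dr": [0, 0, 0], "fingers": 0.02}
    - {"slide": [0.0008, 0.009, -0.0003], "dr": [0, 0, 0], "fingers": 0.02}
    - {"slide": [0.0008, 0.012, -0.0003], "dr": [0, 0, 0], "fingers": 0.02}

```text
t: 37.5
eef_pos: [460.2, 326.3, 63.9]
tcp_rot: [-1.571, 0.0, -1.452]
ft_force: [0.1, -0.4, -0.9]
opening: 0.34
```

drive_tool:
  steps:
    - {"slide": [0, 0.003, 0], "dr": [0, 0, 0], "fingers": 0.02}
    - {"slide": [0, 0.006, 0], "dr": [0, 0, 0], "fingers": 0.02}
    - {"slide": [0, 0.009, 0], "dr": [0, 0, 0], "fingers": 0.02}
    - {"slide": [0, 0.009, 0], "dr": [0, 0, 0], "fingers": 0.02}

```text
t: 37.83
eef_pos: [459.9, 326.2, 54.6]
tcp_rot: [-1.572, -0.0, -1.452]
ft_force: [0.5, 0.1, -0.8]
opening: 0.344
```

```bash
python3 - <<'E'
from h import *
plan([(460,326.2,53.2,-1.453)])
E
```

```text
t 37.83 pos [459.9 326.2  54.6] rpy [-1.572 -0.    -1.452] F [ 0.5  0.1 -0.8] open 32.7
slide [-0.0, 0.0014, 0.0001] dr [0, 0.001, 0]
```

drive_tool:
  steps:
    - {"slide": [0, 0.0012, 0], "dr": [0, 0, 0], "fingers": 0.02}
    - {"slide": [0, 0.0012, 0], "dr": [0, 0, 0], "fingers": 0.046}
    - {"slide": [0, 0.0012, 0], "dr": [0, 0, 0], "fingers": 0.046}
    - {"slide": [0, 0.0012, 0], "dr": [0, 0, 0], "fingers": 0.046}
    - {"slide": [0, 0.0012, 0], "dr": [0, 0, 0], "fingers": 0.046}

```text
t: 38.25
eef_pos: [460.3, 326.3, 54.2]
tcp_rot: [-1.57, 0.0, -1.452]
ft_force: [-0.5, 1.1, -0.1]
opening: 0.482
```

drive_tool:
  steps:
    - {"slide": [0, -0.02, 0], "dr": [0, 0, 0], "fingers": 0.046}
    - {"slide": [0, -0.05, 0], "dr": [0, 0, 0], "fingers": 0.06}
    - {"slide": [0, -0.09, 0], "dr": [0, 0, 0], "fingers": 0.06}
    - {"slide": [0, -0.13, 0], "dr": [0, 0, 0], "fingers": 0.06}
    - {"slide": [0, -0.17, 0], "dr": [0, 0, 0], "fingers": 0.06}

```text
t: 38.67
eef_pos: [459.8, 326.1, 226.0]
tcp_rot: [-1.571, 0.0, -1.452]
ft_force: [0.8, -0.4, -0.2]
opening: 0.623
```

```bash
python3 - <<'E'
from h import *
zoom("scene","n1.png",220,340,110,210,6)
im=optics.read_camera("top");print([ (c,blobs(im,c,(330,480,200,255))) for c in HS])
plan([(464.2,-362,240,-1.2)])
E
```

```text
[('red', []), ('green', [(98, array([442.84, 229.87]))]), ('blue', [])]
t 38.77 pos [462.  327.4 230.3] rpy [-1.561  0.004 -1.451] F [ 0.6  1.  -0.4] open 60.0
slide [0.6847, -0.0097, -0.0799] dr [0, -0.251, 0]
```

View pics/n1.png

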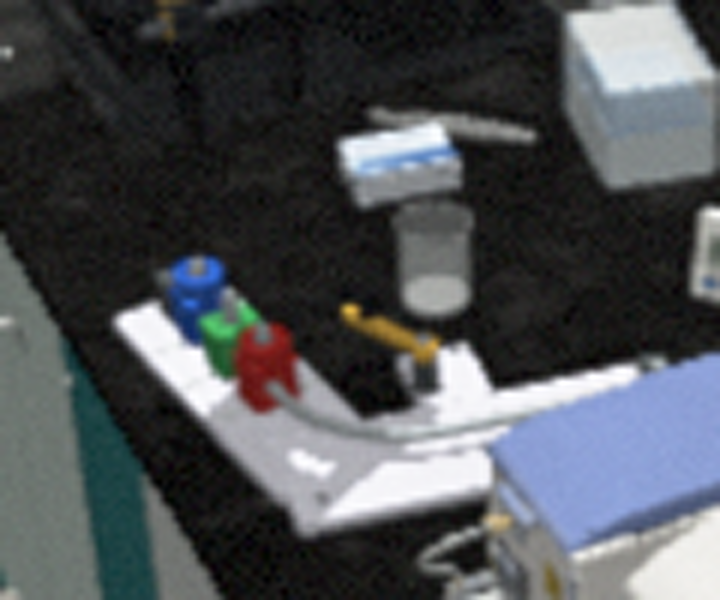

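drive_tool:
  steps:
    - {"slide": [0.6847, -0.0, 0.0], "dr": [0, 0, 0], "fingers": 0.06}
    - {"slide": [0.6847, -0.01, -0.07], "dr": [0, 0, 0], "fingers": 0.06}
    - {"slide": [0.6847, -0.01, -0.0799], "dr": [0, 0, 0], "fingers": 0.06}
    - {"slide": [0.6847, -0.01, -0.0799], "dr": [0, 0, 0], "fingers": 0.06}
    - {"slide": [0.6847, -0.01, -0.0799], "dr": [0, 0, 0], "fingers": 0.06}

```text
t: 39.18
eef_pos: [464.2, 116.6, 226.2]
tcp_rot: [-1.571, 0.0, -1.451]
ft_force: [0.8, -1.2, -0.3]
opening: 0.636
```

drive_tool:
  steps:
    - {"slide": [0.48, 0, -0.055], "dr": [0, 0, 0], "fingers": 0.06}
    - {"slide": [0.48, 0, -0.055], "dr": [0, 0, 0], "fingers": 0.06}
    - {"slide": [0.48, 0, -0.055], "dr": [0, 0, 0], "fingers": 0.06}
    - {"slide": [0.48, 0, -0.055], "dr": [0, 0, 0], "fingers": 0.06}
    - {"slide": [0.48, 0, -0.055], "dr": [0, 0, 0], "fingers": 0.06}

```text
t: 39.6
eef_pos: [465.3, -92.0, 226.3]
tcp_rot: [-1.571, 0.0, -1.452]
ft_force: [1.3, -0.4, -0.2]
opening: 0.63
```

```bash
python3 look.py o1; python3 - <<'E'
from h import *
plan([(464.2,-360.4,240,-1.453)])
E
```

```text
red 69 [245.25 228.99] [460.4 325.1] along leg 23.0 lat 1.2
green 58 [232.45 230.53] [454.8 368.6] along leg 66.9 lat 0.8
blue 83 [217.89 232.07] [449.2 418.1] along leg 116.7 lat 1.0
112.8 113.2 67.8 68.3 22.5 22.7 
ring green 100 [442.98 229.81] [ 464.2 -362.1]
t 39.7 pos [465.9 -94.9 226.1] rpy [-1.571e+00 -1.000e-03 -1.457e+00] F [-0.3 -0.1  0.4] open 59.4
t 39.7 pos [465.9 -94.9 226.1] rpy [-1.571e+00 -1.000e-03 -1.457e+00] F [-0.3 -0.1  0.4] open 59.4
slide [0.2636, -0.0139, -0.0318] dr [0, -0.004, 0]
```

drive_tool:
  steps:
    - {"slide": [0.2636, 0, -0.0318], "dr": [0, 0, 0], "fingers": 0.06}
    - {"slide": [0.2636, 0, -0.0318], "dr": [0, 0, 0], "fingers": 0.06}
    - {"slide": [0.2636, 0, -0.0318], "dr": [0, 0, 0], "fingers": 0.06}
    - {"slide": [0.2636, 0, -0.0318], "dr": [0, 0, 0], "fingers": 0.06}
    - {"slide": [0.2636, 0, -0.0318], "dr": [0, 0, 0], "fingers": 0.06}

```text
t: 40.12
eef_pos: [465.5, -299.7, 226.2]
tcp_rot: [-1.571, 0.0, -1.451]
ft_force: [0.8, 0.2, 0.1]
opening: 0.634
```

```bash
python3 - <<'E'
from h import *
plan([(464.2,-360.4,100,-1.453)])
E
```

```text
t 40.12 pos [ 465.5 -299.7  226.2] rpy [-1.571  0.    -1.451] F [0.8 0.2 0.1] open 60.3
slide [0.0601, 0.1262, -0.0086] dr [0, 0.002, 0]
```

drive_tool:
  steps:
    - {"slide": [0.06, 0.02, -0.0086], "dr": [0, 0, 0], "fingers": 0.06}
    - {"slide": [0.06, 0.05, -0.0086], "dr": [0, 0, 0], "fingers": 0.06}
    - {"slide": [0.06, 0.09, -0.0086], "dr": [0, 0, 0], "fingers": 0.06}
    - {"slide": [0.06, 0.13, -0.0086], "dr": [0, 0, 0], "fingers": 0.06}
    - {"slide": [0.06, 0.165, -0.0086], "dr": [0, 0, 0], "fingers": 0.06}

```text
t: 40.53
eef_pos: [463.8, -358.2, 58.8]
tcp_rot: [-1.572, 0.001, -1.452]
ft_force: [-0.5, -0.8, -0.4]
opening: 0.634
```

```bash
python3 - <<'E'
from h import *
plan([(464.2,-360.4,18,-1.453)])
im=optics.read_camera("scene");cv2.imwrite("pics/p1s.png",cv2.resize(im[200:350,240:440,::-1],None,fx=4,fy=4))
q=blobs(im,"green",(320,380,290,320));print(q,[ray("scene",x,9) for a,x in q])
E
```

```text
t 40.53 pos [ 463.8 -358.2   58.8] rpy [-1.572e+00  1.000e-03 -1.452e+00] F [-0.5 -0.8 -0.4] open 60.3
slide [0.0022, 0.0408, 0.0001] dr [0, 0.001, 0]
[(130, array([353.91, 304.33]))] [array([ 461.52260628, -363.79541121])]
```

View pics/p1s.png

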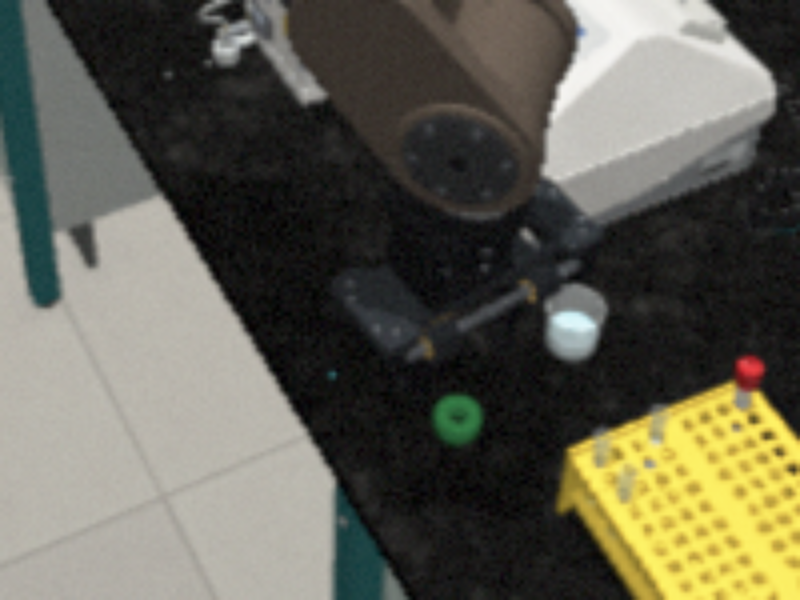

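The ring is below the fingers at (458,418). The gripper body will pass well above the 40 mm cup.

drive_tool:
  steps:
    - {"slide": [0.0017, 0.015, 0], "dr": [0, 0, 0], "fingers": 0.06}
    - {"slide": [0.0017, 0.03, 0], "dr": [0, 0, 0], "fingers": 0.06}
    - {"slide": [0.0017, 0.04, 0], "dr": [0, 0, 0], "fingers": 0.06}
    - {"slide": [0.0017, 0.043, 0], "dr": [0, 0, 0], "fingers": 0.06}
    - {"slide": [0.0017, 0.043, 0], "dr": [0, 0, 0], "fingers": 0.06}

```text
t: 41.0
eef_pos: [464.7, -360.3, 18.6]
tcp_rot: [-1.571, 0.001, -1.451]
ft_force: [0.8, -0.2, -0.6]
opening: 0.63
```

```bash
python3 - <<'E'
from h import *
plan([(464.2,-360.4,4.5,-1.453)])
E
```

```text
t 41.0 pos [ 464.7 -360.3   18.6] rpy [-1.571e+00  1.000e-03 -1.451e+00] F [ 0.8 -0.2 -0.6] open 59.9
slide [0.0001, 0.0141, -0.0005] dr [0, 0.002, 0]
```

drive_tool:
  steps:
    - {"slide": [0, 0.005, 0], "dr": [0, 0, 0], "fingers": 0.06}
    - {"slide": [0, 0.01, 0], "dr": [0, 0, 0], "fingers": 0.06}
    - {"slide": [0, 0.013, 0], "dr": [0, 0, 0], "fingers": 0.06}
    - {"slide": [0, 0.0138, 0], "dr": [0, 0, 0], "fingers": 0.045}
    - {"slide": [0, 0.0138, 0], "dr": [0, 0, 0], "fingers": 0.02}

```text
t: 41.42
eef_pos: [464.6, -360.6, 4.7]
tcp_rot: [-1.571, 0.0, -1.452]
ft_force: [-0.3, 0.2, -0.2]
opening: 0.538
```

drive_tool:
  steps:
    - {"slide": [0, 0, 0], "dr": [0, 0, 0], "fingers": 0.02}
    - {"slide": [0, 0, 0], "dr": [0, 0, 0], "fingers": 0.02}
    - {"slide": [0, 0, 0], "dr": [0, 0, 0], "fingers": 0.02}
    - {"slide": [0, 0, 0], "dr": [0, 0, 0], "fingers": 0.02}
    - {"slide": [0, 0, 0], "dr": [0, 0, 0], "fingers": 0.02}

```text
t: 41.83
eef_pos: [464.7, -360.8, 4.9]
tcp_rot: [-1.571, -0.0, -1.452]
ft_force: [-0.7, -0.4, 2.3]
opening: 0.351
```

drive_tool:
  steps:
    - {"slide": [0, -0.02, 0], "dr": [0, 0, 0], "fingers": 0.02}
    - {"slide": [0, -0.06, 0], "dr": [0, 0, 0], "fingers": 0.02}
    - {"slide": [0, -0.1, 0], "dr": [0, 0, 0], "fingers": 0.02}
    - {"slide": [0, -0.14, 0], "dr": [0, 0, 0], "fingers": 0.02}
    - {"slide": [0, -0.18, 0], "dr": [0, 0, 0], "fingers": 0.02}

```text
t: 42.25
eef_pos: [464.3, -360.4, 186.7]
tcp_rot: [-1.571, 0.0, -1.452]
ft_force: [0.7, 0.4, -1.5]
opening: 0.352
```

```bash
python3 - <<'E'
from h import *
plan([(454.5,371.0,230,-1.453)])
E
```

```text
t 42.25 pos [ 464.3 -360.4  186.7] rpy [-1.571  0.    -1.452] F [ 0.7  0.4 -1.5] open 33.5
slide [-0.7273, -0.0433, 0.0772] dr [0, 0.001, 0]
```

drive_tool:
  steps:
    - {"slide": [0, -0.035, 0], "dr": [0, 0, 0], "fingers": 0.02}
    - {"slide": [-0.7273, -0.055, 0.0772], "dr": [0, 0, 0], "fingers": 0.02}
    - {"slide": [-0.7273, -0.055, 0.0772], "dr": [0, 0, 0], "fingers": 0.02}
    - {"slide": [-0.7273, -0.055, 0.0772], "dr": [0, 0, 0], "fingers": 0.02}
    - {"slide": [-0.7273, -0.055, 0.0772], "dr": [0, 0, 0], "fingers": 0.02}

```text
t: 42.67
eef_pos: [461.7, -192.5, 224.5]
tcp_rot: [-1.57, -0.0, -1.452]
ft_force: [0.9, 0.7, 0.2]
opening: 0.353
```

```bash
python3 - <<'E'
from h import *
plan([(454.5,371.0,230,-1.453)])
E
```

```text
t 42.67 pos [ 461.7 -192.5  224.5] rpy [-1.57  -0.    -1.452] F [0.9 0.7 0.2] open 33.5
slide [-0.5604, -0.0055, 0.0593] dr [0, 0.001, 0]
```

drive_tool:
  steps:
    - {"slide": [-0.5604, -0.005, 0.0593], "dr": [0, 0, 0], "fingers": 0.02}
    - {"slide": [-0.5604, -0.005, 0.0593], "dr": [0, 0, 0], "fingers": 0.02}
    - {"slide": [-0.5604, -0.005, 0.0593], "dr": [0, 0, 0], "fingers": 0.02}
    - {"slide": [-0.5604, -0.005, 0.0593], "dr": [0, 0, 0], "fingers": 0.02}
    - {"slide": [-0.5604, -0.005, 0.0593], "dr": [0, 0, 0], "fingers": 0.02}

```text
t: 43.08
eef_pos: [458.9, 16.1, 226.4]
tcp_rot: [-1.57, -0.0, -1.452]
ft_force: [0.7, 0.7, 0.1]
opening: 0.352
```

drive_tool:
  steps:
    - {"slide": [-0.3535, -0.005, 0.0375], "dr": [0, 0, 0], "fingers": 0.02}
    - {"slide": [-0.3535, -0.005, 0.0375], "dr": [0, 0, 0], "fingers": 0.02}
    - {"slide": [-0.3535, -0.005, 0.0375], "dr": [0, 0, 0], "fingers": 0.02}
    - {"slide": [-0.3535, -0.005, 0.0375], "dr": [0, 0, 0], "fingers": 0.02}
    - {"slide": [-0.3535, -0.005, 0.0375], "dr": [0, 0, 0], "fingers": 0.02}

```text
t: 43.5
eef_pos: [456.0, 224.6, 229.3]
tcp_rot: [-1.57, 0.0, -1.451]
ft_force: [1.1, -0.3, -0.0]
opening: 0.351
```

```bash
python3 - <<'E'
from h import *
plan([(454.5,371.0,150,-1.453)])
E
```

```text
t 43.5 pos [456.  224.6 229.3] rpy [-1.57   0.    -1.451] F [ 1.1 -0.3 -0. ] open 33.4
slide [-0.1455, 0.0793, 0.0159] dr [0, 0.002, 0]
```

drive_tool:
  steps:
    - {"slide": [-0.04, 0, 0.004], "dr": [0, 0, 0], "fingers": 0.02}
    - {"slide": [-0.08, 0.01, 0.008], "dr": [0, 0, 0], "fingers": 0.02}
    - {"slide": [-0.115, 0.035, 0.0125], "dr": [0, 0, 0], "fingers": 0.02}
    - {"slide": [-0.143, 0.06, 0.0155], "dr": [0, 0, 0], "fingers": 0.02}
    - {"slide": [-0.1435, 0.08, 0.0155], "dr": [0, 0, 0], "fingers": 0.02}

```text
t: 43.92
eef_pos: [454.2, 371.0, 147.3]
tcp_rot: [-1.571, 0.001, -1.448]
ft_force: [0.6, -0.5, -1.4]
opening: 0.347
```

drive_tool:
  steps:
    - {"slide": [0, 0, 0], "dr": [0, 0, 0], "fingers": 0.02}
    - {"slide": [0, 0, 0], "dr": [0, 0, 0], "fingers": 0.02}

```text
t: 44.08
eef_pos: [454.5, 366.6, 148.7]
tcp_rot: [-1.573, -0.001, -1.451]
ft_force: [0.4, 0.6, -0.4]
opening: 0.35
```

```bash
python3 - <<'E'
from h import *
plan([(454.5,371.0,85,-1.453)])
zoom("scene","q1.png",220,340,90,190,6)
E
```

```text
t 44.08 pos [454.5 366.6 148.7] rpy [-1.573e+00 -1.000e-03 -1.451e+00] F [ 0.4  0.6 -0.4] open 33.3
slide [-0.0044, 0.0637, 0.0005] dr [0, 0.002, 0]
```

View pics/q1.png

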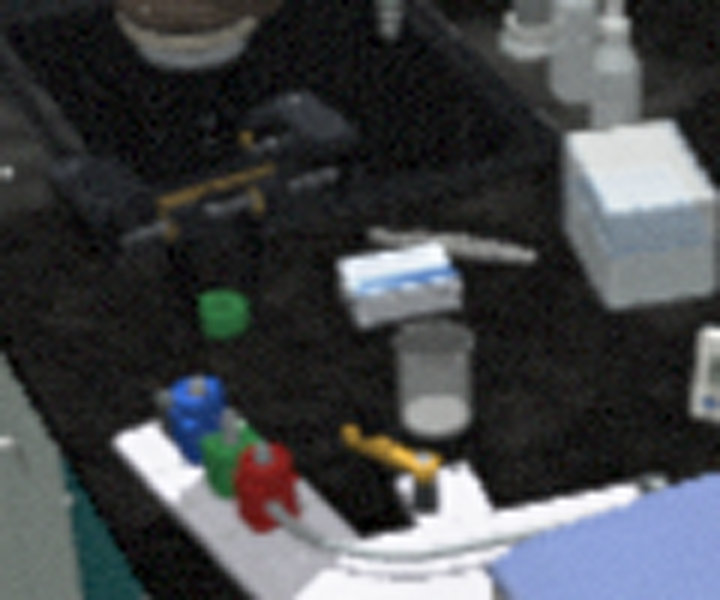

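drive_tool:
  steps:
    - {"slide": [-0.002, 0.02, 0.0003], "dr": [0, 0, 0], "fingers": 0.02}
    - {"slide": [-0.002, 0.045, 0.0003], "dr": [0, 0, 0], "fingers": 0.02}
    - {"slide": [-0.002, 0.06, 0.0003], "dr": [0, 0, 0], "fingers": 0.02}
    - {"slide": [-0.002, 0.066, 0.0003], "dr": [0, 0, 0], "fingers": 0.02}
    - {"slide": [-0.002, 0.066, 0.0003], "dr": [0, 0, 0], "fingers": 0.02}

```text
t: 44.55
eef_pos: [455.5, 368.2, 83.5]
tcp_rot: [-1.571, 0.0, -1.453]
ft_force: [1.0, -0.8, -0.6]
opening: 0.35
```

drive_tool:
  steps:
    - {"slide": [0, 0, 0], "dr": [0, 0, 0], "fingers": 0.02}
    - {"slide": [0, 0, 0], "dr": [0, 0, 0], "fingers": 0.02}
    - {"slide": [0, 0, 0], "dr": [0, 0, 0], "fingers": 0.02}

```text
t: 44.8
eef_pos: [455.7, 369.0, 84.5]
tcp_rot: [-1.569, 0.001, -1.452]
ft_force: [1.0, 0.2, 0.3]
opening: 0.349
```

```bash
python3 - <<'E'
from h import *
plan([(454.5,371.0,76,-1.453)])
E
```

```text
t 44.8 pos [455.7 369.   84.5] rpy [-1.569e+00  1.000e-03 -1.452e+00] F [1.  0.2 0.3] open 33.2
slide [-0.0021, 0.0085, -0.0009] dr [0, 0.001, 0]
```

drive_tool:
  steps:
    - {"slide": [-0.0021, 0, -0.0007], "dr": [0, 0, 0], "fingers": 0.02}
    - {"slide": [-0.0021, 0.003, -0.0007], "dr": [0, 0, 0], "fingers": 0.02}
    - {"slide": [-0.0021, 0.006, -0.0007], "dr": [0, 0, 0], "fingers": 0.02}
    - {"slide": [-0.0021, 0.009, -0.0007], "dr": [0, 0, 0], "fingers": 0.02}
    - {"slide": [-0.0021, 0.01, -0.0007], "dr": [0, 0, 0], "fingers": 0.02}

```text
t: 45.22
eef_pos: [453.9, 370.8, 72.5]
tcp_rot: [-1.572, -0.0, -1.451]
ft_force: [-0.5, 0.1, -1.6]
opening: 0.349
```

```bash
python3 - <<'E'
from h import *
plan([(454.5,371.0,53,-1.453)])
E
```

```text
t 45.22 pos [453.9 370.8  72.5] rpy [-1.572 -0.    -1.451] F [-0.5  0.1 -1.6] open 33.1
slide [-0.0002, 0.0195, 0.0007] dr [0, 0.002, 0]
```

Over the tip without force; on down.

drive_tool:
  steps:
    - {"slide": [0, 0.003, 0.0003], "dr": [0, 0, 0], "fingers": 0.02}
    - {"slide": [0, 0.006, 0.0003], "dr": [0, 0, 0], "fingers": 0.02}
    - {"slide": [0, 0.009, 0.0003], "dr": [0, 0, 0], "fingers": 0.02}
    - {"slide": [0, 0.009, 0.0003], "dr": [0, 0, 0], "fingers": 0.02}

```text
t: 45.55
eef_pos: [454.3, 370.8, 63.5]
tcp_rot: [-1.571, -0.0, -1.452]
ft_force: [-0.7, 0.7, -0.2]
opening: 0.351
```

```bash
python3 - <<'E'
from h import *
plan([(454.5,371.0,53,-1.453)])
E
```

```text
t 45.55 pos [454.3 370.8  63.5] rpy [-1.571 -0.    -1.452] F [-0.7  0.7 -0.2] open 33.3
slide [-0.0002, 0.0105, 0.0002] dr [0, 0.001, 0]
```

drive_tool:
  steps:
    - {"slide": [0, 0.003, 0], "dr": [0, 0, 0], "fingers": 0.02}
    - {"slide": [0, 0.006, 0], "dr": [0, 0, 0], "fingers": 0.02}
    - {"slide": [0, 0.009, 0], "dr": [0, 0, 0], "fingers": 0.02}
    - {"slide": [0, 0.0098, 0], "dr": [0, 0, 0], "fingers": 0.02}
    - {"slide": [0, 0.0098, 0], "dr": [0, 0, 0], "fingers": 0.02}

```text
t: 45.97
eef_pos: [454.3, 370.8, 54.0]
tcp_rot: [-1.571, -0.0, -1.452]
ft_force: [-0.8, -0.3, -1.0]
opening: 0.353
```

drive_tool:
  steps:
    - {"slide": [0, 0, 0], "dr": [0, 0, 0], "fingers": 0.046}
    - {"slide": [0, 0, 0], "dr": [0, 0, 0], "fingers": 0.046}
    - {"slide": [0, 0, 0], "dr": [0, 0, 0], "fingers": 0.046}
    - {"slide": [0, 0, 0], "dr": [0, 0, 0], "fingers": 0.046}
    - {"slide": [0, -0.02, 0], "dr": [0, 0, 0], "fingers": 0.046}

```text
t: 46.38
eef_pos: [453.2, 370.0, 71.9]
tcp_rot: [-1.575, -0.002, -1.452]
ft_force: [-0.3, 0.2, -0.5]
opening: 0.485
```

drive_tool:
  steps:
    - {"slide": [0, -0.03, 0], "dr": [0, 0, 0], "fingers": 0.046}
    - {"slide": [0, -0.06, 0], "dr": [0, 0, 0], "fingers": 0.046}
    - {"slide": [0.04, -0.06, 0.02], "dr": [0, -0.1, 0], "fingers": 0.046}
    - {"slide": [0.08, -0.06, 0.04], "dr": [0, -0.2, 0], "fingers": 0.046}
    - {"slide": [0.11, -0.06, 0.06], "dr": [0, -0.3, 0], "fingers": 0.046}

```text
t: 46.8
eef_pos: [526.9, 268.2, 135.2]
tcp_rot: [-1.57, -0.0, -1.145]
ft_force: [1.2, 0.6, 0.4]
opening: 0.479
```

```bash
python3 - <<'E'
from h import *
im=zoom("scene","r1.png",220,340,110,210,6)
im=zoom("top","r2.png",190,330,145,255,5.5)
plan([(537.3,336.8,125,-.145)])
E
```

```text
t 46.9 pos [529.9 265.3 134.6] rpy [-1.569e+00 -1.000e-03 -1.150e+00] F [-0.7  0.4  0. ] open 46.2
slide [-0.0623, 0.0096, 0.036] dr [0, -1.005, 0]
```

View pics/r1.png

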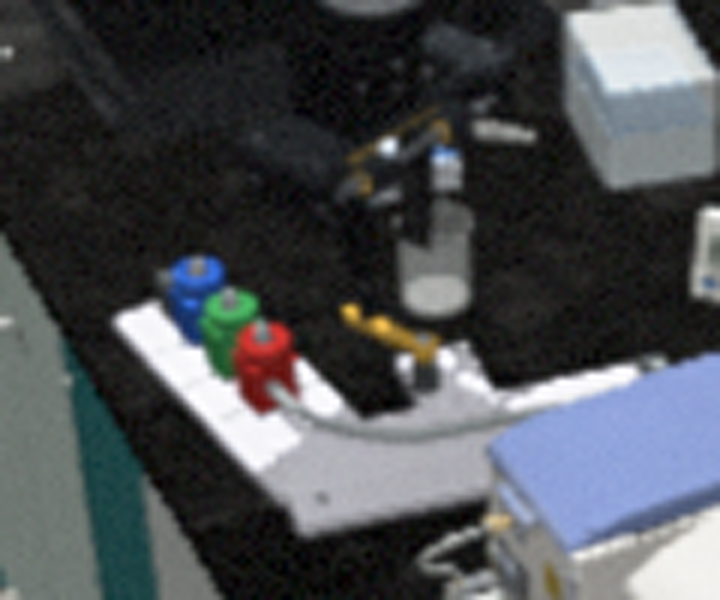

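View pics/r2.png

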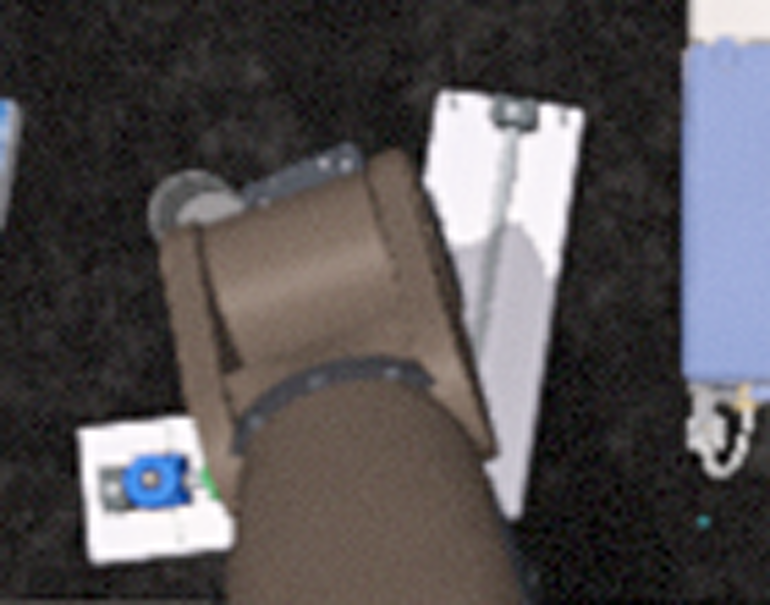

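All three rings lie on their carriages: (196,270), (230,302), (265,337). Now I'll shut the gate.

drive_tool:
  steps:
    - {"slide": [-0.0623, 0, 0.036], "dr": [0, -1.005, 0], "fingers": 0.045}
    - {"slide": [-0.0623, 0, 0.036], "dr": [0, -1.005, 0], "fingers": 0.045}
    - {"slide": [-0.0623, 0, 0.036], "dr": [0, -1.005, 0], "fingers": 0.045}
    - {"slide": [-0.0623, 0, 0.036], "dr": [0, -1.005, 0], "fingers": 0.045}
    - {"slide": [-0.0623, 0, 0.036], "dr": [0, -1.005, 0], "fingers": 0.045}

```text
t: 47.32
eef_pos: [533.8, 341.5, 134.1]
tcp_rot: [-1.571, 0.0, -0.52]
ft_force: [-0.0, 0.5, -0.1]
opening: 0.475
```

drive_tool:
  steps:
    - {"slide": [0, 0, 0], "dr": [0, -0.39, 0], "fingers": 0.045}
    - {"slide": [0, 0, 0], "dr": [0, -0.39, 0], "fingers": 0.045}
    - {"slide": [0, 0, 0], "dr": [0, -0.39, 0], "fingers": 0.045}
    - {"slide": [0, 0, 0], "dr": [0, -0.39, 0], "fingers": 0.045}
    - {"slide": [0, 0, 0], "dr": [0, -0.39, 0], "fingers": 0.045}

```text
t: 47.73
eef_pos: [534.1, 340.9, 134.4]
tcp_rot: [-1.571, 0.0, -0.139]
ft_force: [0.2, 0.3, -0.2]
opening: 0.475
```

```bash
python3 - <<'E'
from h import *
plan([(537.3,336.8,55,-.145)])
E
```

```text
t 47.73 pos [534.1 340.9 134.4] rpy [-1.571  0.    -0.139] F [ 0.2  0.3 -0.2] open 45.1
slide [0.0038, 0.0794, -0.0036] dr [0, 0.006, 0]
```

drive_tool:
  steps:
    - {"slide": [0.0038, 0.015, -0.0036], "dr": [0, 0, 0], "fingers": 0.045}
    - {"slide": [0.0038, 0.045, -0.0036], "dr": [0, 0, 0], "fingers": 0.045}
    - {"slide": [0.0038, 0.068, -0.0036], "dr": [0, 0, 0], "fingers": 0.045}
    - {"slide": [0.0038, 0.079, -0.0036], "dr": [0, 0, 0], "fingers": 0.045}
    - {"slide": [0.0038, 0.079, -0.0036], "dr": [0, 0, 0], "fingers": 0.045}

```text
t: 48.15
eef_pos: [536.5, 336.2, 53.0]
tcp_rot: [-1.573, 0.003, -0.139]
ft_force: [-0.4, -0.4, 0.4]
opening: 0.473
```

drive_tool:
  steps:
    - {"slide": [0, 0, 0], "dr": [0, 0, 0], "fingers": 0}
    - {"slide": [0, 0, 0], "dr": [0, 0, 0], "fingers": 0}
    - {"slide": [0, 0, 0], "dr": [0, 0, 0], "fingers": 0}
    - {"slide": [0, 0, 0], "dr": [0, 0, 0], "fingers": 0}
    - {"slide": [0, 0, 0], "dr": [0, 0, 0], "fingers": 0}

```text
t: 48.57
eef_pos: [537.9, 336.8, 56.3]
tcp_rot: [-1.57, -0.001, -0.137]
ft_force: [1.0, -0.7, 0.3]
opening: 0.183
```

drive_tool:
  steps:
    - {"slide": [0, 0, 0], "dr": [0, 0, 0], "fingers": 0}
    - {"slide": [0, 0, 0], "dr": [0, 0, 0], "fingers": 0}
    - {"slide": [0, 0, 0], "dr": [0, 0, 0], "fingers": 0}

```text
t: 48.82
eef_pos: [537.8, 336.8, 56.0]
tcp_rot: [-1.57, -0.001, -0.137]
ft_force: [-1.0, -1.0, 5.7]
opening: 0.135
```

```bash
python3 - <<'E'
from path import *
q=env.state()["eef_pos"];plan([])
piv=np.array([557.3,291.4]);v=q[:2]-piv;a0=np.arctan2(v[1],v[0]);r=np.hypot(*v);a1=np.radians(360-98.3+1)
print(np.degrees(a0),r)
N=14
T=[]
for i in range(1,N+1):
    a=a0+(a1-a0)*i/N;T.append((*(piv+50*np.array([np.cos(a),np.sin(a)])),q[2],-.142))
groups(T,(*q,-.142))
E
```

```text
t 48.82 pos [537.8 336.8  56. ] rpy [-1.57e+00 -1.00e-03 -1.37e-01] F [-1.  -1.   5.7] open 12.9
113.23408978300084 49.3633923413141
--
{"slide":[-0.0078,0.0000,-0.0050],"dr":[0,-0.000,0]}
{"slide":[-0.0141,0.0000,-0.0119],"dr":[0,-0.000,0]}
{"slide":[-0.0190,0.0000,-0.0198],"dr":[0,-0.000,0]}
{"slide":[-0.0224,0.0000,-0.0284],"dr":[0,-0.000,0]}
{"slide":[-0.0241,0.0000,-0.0376],"dr":[0,-0.000,0]}
--
{"slide":[0.0000,0.0000,-0.0093],"dr":[0,-0.000,0]}
{"slide":[0.0018,0.0000,-0.0184],"dr":[0,-0.000,0]}
{"slide":[0.0052,0.0000,-0.0271],"dr":[0,-0.000,0]}
{"slide":[0.0101,0.0000,-0.0350],"dr":[0,-0.000,0]}
{"slide":[0.0164,0.0000,-0.0418],"dr":[0,-0.000,0]}
--
{"slide":[0.0075,0.0000,-0.0055],"dr":[0,-0.000,0]}
{"slide":[0.0158,0.0000,-0.0096],"dr":[0,-0.000,0]}
{"slide":[0.0248,0.0000,-0.0120],"dr":[0,-0.000,0]}
{"slide":[0.0341,0.0000,-0.0128],"dr":[0,-0.000,0]}
```

drive_tool:
  steps:
    - {"slide": [-0.0078, 0, -0.005], "dr": [0, 0, 0], "fingers": 0}
    - {"slide": [-0.0141, 0, -0.0119], "dr": [0, 0, 0], "fingers": 0}
    - {"slide": [-0.019, 0, -0.0198], "dr": [0, 0, 0], "fingers": 0}
    - {"slide": [-0.0224, 0, -0.0284], "dr": [0, 0, 0], "fingers": 0}
    - {"slide": [-0.0241, 0, -0.0376], "dr": [0, 0, 0], "fingers": 0}

```text
t: 49.23
eef_pos: [507.3, 304.1, 55.9]
tcp_rot: [-1.569, 0.0, -0.136]
ft_force: [-2.9, 9.5, 5.5]
opening: 0.14
```

drive_tool:
  steps:
    - {"slide": [0, 0, -0.0093], "dr": [0, 0, 0], "fingers": 0}
    - {"slide": [0.0018, 0, -0.0184], "dr": [0, 0, 0], "fingers": 0}
    - {"slide": [0.0052, 0, -0.0271], "dr": [0, 0, 0], "fingers": 0}
    - {"slide": [0.0101, 0, -0.035], "dr": [0, 0, 0], "fingers": 0}
    - {"slide": [0.0164, 0, -0.0418], "dr": [0, 0, 0], "fingers": 0}

```text
t: 49.65
eef_pos: [519.4, 259.7, 56.2]
tcp_rot: [-1.569, -0.002, -0.136]
ft_force: [2.9, 9.8, 6.6]
opening: 0.137
```

drive_tool:
  steps:
    - {"slide": [0.0075, 0, -0.0055], "dr": [0, 0, 0], "fingers": 0}
    - {"slide": [0.0158, 0, -0.0096], "dr": [0, 0, 0], "fingers": 0}
    - {"slide": [0.0248, 0, -0.012], "dr": [0, 0, 0], "fingers": 0}
    - {"slide": [0.0341, 0, -0.0128], "dr": [0, 0, 0], "fingers": 0}
    - {"slide": [0.0341, 0, -0.0128], "dr": [0, 0, 0], "fingers": 0}

```text
t: 50.07
eef_pos: [552.1, 241.7, 56.2]
tcp_rot: [-1.57, -0.001, -0.137]
ft_force: [-2.6, 0.7, 12.4]
opening: 0.137
```

```bash
python3 - <<'E'
from h import *
plan([(550.1,241.9,55,-.145)])
E
```

```text
t 50.07 pos [552.1 241.7  56.2] rpy [-1.57e+00 -1.00e-03 -1.37e-01] F [-2.6  0.7 12.4] open 13.0
slide [-0.002, 0.0012, -0.0001] dr [0, 0.008, 0]
```

drive_tool:
  steps:
    - {"slide": [-0.0008, 0, 0], "dr": [0, 0, 0], "fingers": 0.045}
    - {"slide": [-0.0008, 0, 0], "dr": [0, 0, 0], "fingers": 0.045}
    - {"slide": [-0.0008, 0, 0], "dr": [0, 0, 0], "fingers": 0.045}
    - {"slide": [-0.0008, 0, 0], "dr": [0, 0, 0], "fingers": 0.045}
    - {"slide": [-0.0008, -0.02, 0], "dr": [0, 0, 0], "fingers": 0.045}

```text
t: 50.48
eef_pos: [548.7, 241.3, 72.5]
tcp_rot: [-1.573, 0.005, -0.137]
ft_force: [-0.5, 0.7, -0.3]
opening: 0.431
```

drive_tool:
  steps:
    - {"slide": [0, -0.04, 0], "dr": [0, 0, 0], "fingers": 0.045}
    - {"slide": [0, -0.08, 0], "dr": [0, 0, 0], "fingers": 0.045}
    - {"slide": [0, -0.12, 0], "dr": [0, 0, 0], "fingers": 0.045}
    - {"slide": [0, -0.16, 0], "dr": [0, 0, 0], "fingers": 0.045}
    - {"slide": [0, -0.19, 0], "dr": [0, 0, 0], "fingers": 0.045}

```text
t: 50.9
eef_pos: [550.4, 241.9, 268.8]
tcp_rot: [-1.57, -0.002, -0.137]
ft_force: [1.0, 0.1, 0.8]
opening: 0.475
```

drive_tool:
  steps:
    - {"slide": [-0.02, 0, -0.03], "dr": [0, 0, 0], "fingers": 0.045}
    - {"slide": [-0.05, 0, -0.2], "dr": [0, 0, 0], "fingers": 0.045}
    - {"slide": [-0.05, 0, -0.2], "dr": [0, 0, 0], "fingers": 0.045}
    - {"slide": [-0.05, 0, -0.2], "dr": [0, 0, 0], "fingers": 0.045}
    - {"slide": [-0.05, 0, -0.2], "dr": [0, 0, 0], "fingers": 0.045}

```text
t: 51.32
eef_pos: [474.2, 54.8, 265.3]
tcp_rot: [-1.571, -0.0, -0.136]
ft_force: [-0.1, -1.0, 0.2]
opening: 0.476
```

drive_tool:
  steps:
    - {"slide": [0, 0, -0.1], "dr": [0, 0, 0], "fingers": 0.045}
    - {"slide": [0, 0, -0.1], "dr": [0, 0, 0], "fingers": 0.045}
    - {"slide": [0, 0, -0.1], "dr": [0, 0, 0], "fingers": 0.045}
    - {"slide": [0, 0, -0.1], "dr": [0, 0, 0], "fingers": 0.045}

```text
t: 51.65
eef_pos: [461.2, -45.9, 265.3]
tcp_rot: [-1.571, 0.0, -0.14]
ft_force: [0.3, -0.2, -0.8]
opening: 0.47
```

```bash
python3 look.py s1
```

```text
red 70 [245.21 229.  ] [460.3 325.2] along leg 23.2 lat 1.2
green 64 [231.98 230.61] [454.5 370.2] along leg 68.5 lat 0.7
blue 84 [217.89 232.08] [449.1 418.1] along leg 116.7 lat 0.9
112.8 113.2 67.8 68.3 22.5 22.7 
t 51.75 pos [461.7 -43.3 265.3] rpy [-1.571  0.    -0.138] F [ 0.5 -0.1  1. ] open 45.4
```

View pics/s1t.png

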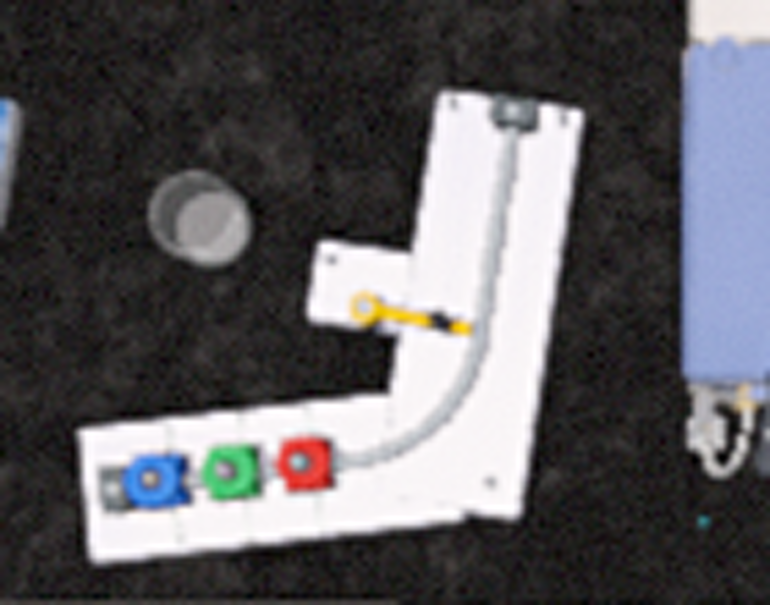

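View pics/s1s.png

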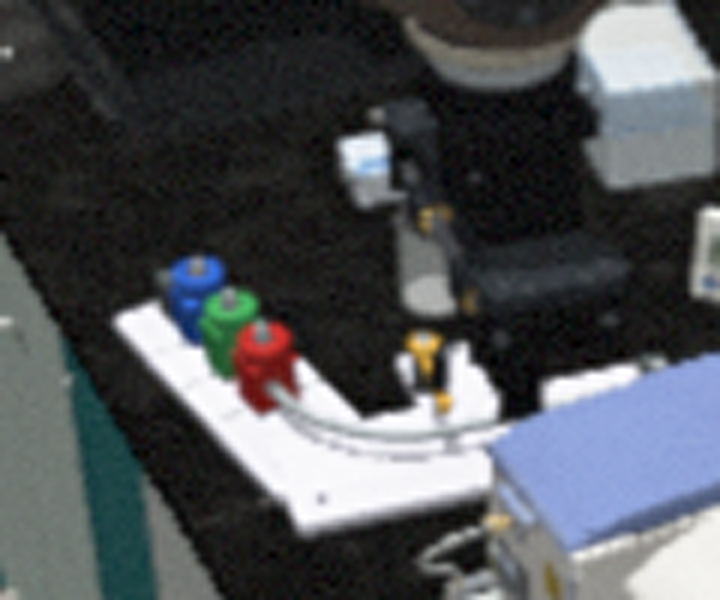

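```bash
python3 - <<'E'
from path import *
def Z(u,v,z): return ray("top",(190+(u+.5)/5.5-.5,145+(v+.5)/5.5-.5),z)
for n,u,v in(("r",302,463),("g",226,470),("b",151,480)):
    w=Z(u,v,71);print(n,w,(toR(p,w)-be)@d)
im=cv2.cvtColor(cv2.imread("pics/raw_s1t.png"),cv2.COLOR_BGR2RGB)
for c in HS:
    for a,q in blobs(im,c,(200,300,155,245)):
        w=ray("top",q,55); print(c,(toR(p,w)-be)@d)
E
```

```text
r [459.7174054  323.17672638] 21.207007567534582
g [455.10289331 369.43112519] 67.68370064481157
b [448.6680964  414.95461799] 113.64730806277507
red 21.431779702189
green 66.49132528644539
blue 114.33727664152005
```

```bash
python3 - <<'E'
from cell import env
print(env.job_done(), env.state()["t"])
E
```

```text
the job is handed in; nothing more can be done
the job is handed in; nothing more can be done
```

The job is handed in, at about 52 s of the 210 s allowed. I swung the gate open to about 2.58 rad, then brought blue, green and red round the bend onto lines 3, 2 and 1. Each ring went on its own carriage, and the gate is shut again.

**Carriages:** in the last pictures all three are within about 1.5 mm of their lines. Blue and green had first landed about 5 and 7 mm short, so I gripped them again and moved them forward.

**Rings:** in the pictures all three lie flat on their carriages with the pin showing through. They went down with almost no force. I did not measure their height or tilt.

**Gate:** it looks the same as at the start, so I take it as shut. I pushed the knob about 2 mm past its starting position before letting go.

**Other checks:**
- **Camera offset:** the cameras and the arm disagreed by about 2 mm along y. I corrected for this by closing the gripper on the red pin. The scene camera's own readings were up to 7 mm off, so I did not use them for placing.
- **Bystanders:** the beaker is where it was. I last saw the sample cup undisturbed just before picking up the green ring, with the gripper passing above it, and did not check it again.
- **Disturbances:** I saw no ring knocked aside and no clear loss of grip.

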